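# Walk the electric hole punch home and switch its power box on

### The job

Walk the heavy green hole punch into its bay under the clear shelf by pushing its two black front bumpers in turn, in short steps, so that neither end ever runs more than about 3 cm ahead of the other, until it sits fully home and square against the grey docking block; do not lift it and do not press on the clear chip window between the bumpers. Then lift the orange guard of the power box, flip the red toggle beneath it fully over to the side of the green dot, and lower the guard fully shut again. Leave everything else on the desk where it is.

Things in the scene. Friction and masses are not known exactly. Their poses are not given: they have to be found in the camera images.
- punch: Loose green electric hole punch, flat base, 0.7 to 1 kg, 110 (x) by 200 (y) by 76 mm high. Origin: centre of underside; +x to its rear (the docking block), +y to its left, z up. Slides with friction; turns when pushed off-centre. Front: two black rubber bumpers at the corners, and between them a recess 16 to 20 mm deep with a clear chip window that must not be pressed.
- bumper_left (a point): Middle of the front face of the punch's left (+y) bumper, 30 mm above the desk: in the punch's frame (-55, 80, 30) mm. The bumper is 38 mm wide (y), 54 mm high and stands 20 mm proud. Axes as the punch's.
- bumper_right (a point): Middle of the front face of the punch's right (-y) bumper, 30 mm above the desk: in the punch's frame (-55, -80, 30) mm. Same size.
- bay: Fixed bay: clear shelf on two white cheeks (x 75 to 170 mm, gap 268 mm). Origin: desk, below the middle of the shelf's front edge; +x into the bay. Shelf: x 0 to 170, y -146 to 146, z 170 to 180 mm. Rear docking block 45 mm high, its face at x = 140. Punch home: bumper faces 30 mm behind the shelf edge, so the pushing tool must lean about 25 to 45 degrees (upper end towards the robot).
- bay_home (a point): The point on the desk where the punch's origin lies when it is home (its rear against the docking block): x = 85 mm, y = 0 in the bay's frame. Axes as the bay's. The punch may end off-centre sideways by any amount the cheeks allow.
- power_box: Fixed grey power box with a guarded toggle, on the desk to the left or to the right of the bay: 90 mm (x) by 84 mm (y) by 40 mm high. Origin: centre of the underside; x points away from the robot, y to the left (give or take its yaw), z up.
- guard (a joint): Angle of the box's orange guard: 0 = shut, grows as its front end lifts, up to 1.75 rad (leaning back). Light, stiff hinge: it stays at any angle. Hinge line: along the box's y, at the box's x = +38 mm, 42 mm above the desk. The shut guard is a cover 80 mm long (box's x -42 to +38 mm) and 62 mm wide, its top face 80 mm above the desk.
- guard_hinge (a point): Middle of the guard's hinge line. Its axes turn with the guard; y lies along the hinge line.
- guard_tab (a point): Centre of the black upright tab on the guard's top near its front end, to be pinched across its thickness: 10 mm thick (box's y), 22 mm long, 22 mm high. When shut it lies 68 mm in front of the hinge line (box's -x) and 49 mm above it, so its foot is 80 mm and its top 102 mm above the desk. Turns with the guard, axes too.
- toggle (a joint): Angle of the red-tipped toggle under the guard: 0 = off, leaning 0.45 rad to the box's -y; 0.9 = on, leaning 0.45 rad to its +y, where a green dot is. It stays where it is left. Pivot on the box's top at the box's x = -12 mm, y = 0, 40 mm above the desk, turning about the box's x; 26 mm from pivot to ball centre.
- toggle_tip (a point): Centre of the toggle's red ball, 12 mm across; 63 mm above the desk when off or on.
- tin: Bystander: closed aluminium tin, 108 by 83 by 43 mm, loose, on the side of the bay opposite the power box. Origin: centre of underside.
- tape_dispenser: Bystander: clear tape dispenser, 130 by 55 by 74 mm, loose. Origin: centre of underside.
- pen: Bystander: steel pen, 137 mm long, 11 mm thick, lying loose on the desk. Origin: under its middle.
- stapler: Bystander: stapler, 140 by 36 by 44 mm, loose. Origin: centre of underside.
- pencil_cup: Bystander: white cup of pencils, 80 mm across, 175 mm high with its pencils, loose. Origin: centre of underside.
- chip_window: The clear chip window in the punch's recessed front: 110 mm wide, 34 mm high, fixed to the punch; origin at its centre, (-37, 0, 24) mm in the punch's frame. Not to be pressed.
Mind the look-alikes: they are no part of the job. Of the things that look like the power_box, the largest one is meant.

How it is judged:
On the way, in this order (a step that is already met when the one before it is completed fails the run):
1. the hole punch is fully home and square in its bay (x of punch in the frame of bay_home above -0.006 m and angle between the x axis of punch and the x axis of bay_home, either way round below 0.045 rad), for 0.2 s.
2. the guard is lifted (value of joint guard above 0.8 rad), for 0.1 s.
3. the toggle is on, with the guard up (value of joint toggle above 0.75 rad and value of joint guard above 0.5 rad), for 0.1 s.
4. the guard is shut again (value of joint guard below 0.08 rad), for 0.2 s.
At the end, for the whole second after the job is handed in: The punch stands at rest in its bay within 6 mm of the docking block and square to it within 0.045 rad; the toggle is over to the green dot (above 0.75 rad) and the guard is shut (below 0.08 rad) (all of step 1 and value of joint toggle above 0.75 rad and value of joint guard below 0.08 rad and linear speed of punch below 0.01 m/s); the robot touches nothing.
It fails at once if one end of the punch runs too far ahead of the other (punch more than 0.2 rad askew in the bay, 32 mm from bumper to bumper) (angle between the x axis of punch and the x axis of bay_home, either way round above 0.2 rad).
It fails at once if the punch is lifted or tipped (origin above 8 mm or tilted over 0.1 rad) (height (world z) of punch above 0.008 m or angle between punch's own z axis and vertical above 0.1 rad).
It fails at once if the clear chip window is pressed with more than 3 N (contact force between chip_window and the fingers above 3 N or contact force between chip_window and the arm above 3 N).
It fails at once if a bystander is moved more than 20 mm (distance of any of tin, tape_dispenser, pen, stapler, pencil_cup from where it was at the start of the episode above 0.02 m).
It also fails if it takes over 72 s, if anything falls off the work surface, if the arm or the gripper's body presses on something with over 40 N, if the wrist force passes 120 N, or if a joint passes its speed limit or range.

### The arm

A 7-joint arm with a two-finger parallel gripper is mounted at the origin on the work surface. World frame = base frame: x ahead of the robot, y to its left, z up, the work surface at z = 0. Lengths are in m, angles in rad, forces in N, time in s.
With the tool pointing down it reaches from about 0.425 to 0.925 m from the base axis. Payload 6.8 kg.
Tool frame: the origin (TCP) lies on the centre line of the jaws, within the pads' length; the fingertips stand bot.finger_overhang ahead of it and the grasp point (between the pads) lies 3 mm ahead of it (bot.finger_overhang is the distance from the TCP to the fingertips, in m); z points along the fingers, y is the direction in which the jaws open and shut (so a half turn about z gives the same grasp; the last joint's range is limited). The gripper opens to 85 mm and grips with 20 to 120 N. Pads are 22 mm wide; open, the fingers measure 114 mm over their backs; the gripper's body (76 mm by 85 mm) begins 54 mm behind the grasp point. The pads swing forward as they close: fully open they stand 13 mm farther back than shut.
Start: joints at [-1.348, 0.477, 0.022, 1.555, -0.011, 1.109, -0.083], TCP at [0.219, 0.638, 0.253] pointing down, gripper open.
Joint ranges: [-2.96, 2.96], [-0.34, 2.1], [-1.41, 1.46], [0.24, 2.44], [-1.37, 4.51], [0.17, 1.92], [-2.96, 2.96]. Speed limits (rad/s): [2.39, 2.39, 3.14, 3.14, 3.14, 3.14, 3.14].

### API

Orientations are given as a unit quaternion [w, x, y, z].
In Python, from station import bot gives the robot as it stands.
- The arm moves only by the tool drive_tool, never from a script. Its argument "increments" is text: rows parted by semicolons, each of 4 numbers parted by spaces: the shift along the world's x, y, z in m, then the turn about the world's z in rad. In form: tx ty tz spin; .... A call has 1 to 12 rows; each row shifts and turns the commanded pose from where the row before left it; what a row does not reach is not made up. A row lasts 1/12 s, in which the tool goes at most 41.7 mm and 7.16 degrees, less where a joint would pass 70% of its speed; a pose out of reach is approached as far as the arm can. A call is refused whole if a number of a shift passes 0.0417 or a number of a turn 0.125, either way. A call with a gripper value outside its range is refused whole. "grip" is the opening, from 0 (shut) to 1 (fully open), set as the call begins (left out, the last holds). The fingers move at their own pace and stop on an object; "squeeze" is the grip in N (left out, the last holds). Time passes only in rows, so rows that do not move let the fingers close. It gives the time, the measured TCP pose, the force and the opening at its end, in the units of the state.
- bot.get_obs(): the state, without advancing time (a new reading comes with each control period).
- bot.read_camera(name): name is "scene" or "top" or "wrist"; returns the picture (384x512x3 uint8, red, green, blue); there is no depth.
- bot.calibration(name): a dict with "fx", "fy", "cx", "cy" (pixels), "camera_from_world" (4x4, takes a point from world to camera coordinates). Camera axes: x right, y down, z forward; pixel columns grow to the right and rows downward; lengths in m; the calibration is good to about 2 mm. A picture is of the moment at which its call begins: read the wrist's pose just before it. calibration takes no time and is no camera call; for the wrist camera it gives the pose at the moment of the call.
- bot.hand_in(): hands the job in, once; it reports no verdict.
The state is a dict: "t": time; "q": joint angles; "joint_vel": joint speeds; "joint_torque": joint torques, N m; "eef_pos": TCP position; "tool_rot": TCP orientation; "contact_force": force on the tool from outside, world axes, zero at the start; "torque": the same for the moment, N m; "gripper_width": opening from 0.0 (shut) to 1.0 (fully open).
Only numpy, scipy, OpenCV 4.12 (cv2) and the standard library are available. Lean on these libraries where they do the work, as an engineer would, in place of code of your own. Each camera call takes 0.05 s, during which the arm holds its last target.

## Working session

There is one attempt and no reset: what is moved stays moved. The work goes in short steps, Python scripts to look and compute and a tool call to move; the robot and the scene stay as the last step left them, time stands still between calls to the robot, and variables do not carry over. Pictures are saved under pics/ and viewed, and the job is handed in when it is done.

Besides the shell and the picture viewer there is one more tool, called as name(argument=value, ...) on one line, values as JSON. drive_tool: Moves the arm, as the interface text tells. Its arguments: {"type":"object","properties":{"increments":{"type":"string"},"grip":{"type":"number"},"squeeze":{"type":"number"}},"required":["increments"]}

```bash
ls; mkdir -p pics; python3 - <<'E'
from station import bot
import cv2
o=bot.get_obs()
for k,v in o.items(): print(k,v)
print(bot.finger_overhang)
for n in ["scene","top","wrist"]:
    im=bot.read_camera(n); cv2.imwrite(f"pics/{n}0.png",im[:,:,::-1]); c=bot.calibration(n); print(n,c)
E
```

```text
pics
t 0.0
q [-1.3481038   0.47777093  0.02234346  1.55648724 -0.01153494  1.10932302
 -0.08308049]
joint_vel [ 0.00030588  0.00133178  0.00135251 -0.00043743  0.00197897 -0.0019205
 -0.0004785 ]
joint_torque [-8.26632840e-04 -5.96467781e+01  1.60731744e+00 -2.81208014e+01
  1.23059523e-02  9.28229594e-03  2.78864547e-06]
eef_pos [0.21905405 0.63785622 0.25233021]
tool_rot [-9.93233111e-05  1.64632354e-01  9.86354562e-01 -9.25092316e-04]
contact_force [ 0.53200732  0.59521446 -0.01847245]
torque [0.00345214 0.0230407  0.02784464]
gripper_width 0.9996258300078446
0.022
scene {'fx': 390.6365650884982, 'fy': 390.6365650884982, 'cx': 255.17319576202178, 'cy': 190.2391884743831, 'camera_from_world': array([[-0.89725835, -0.44149882, -0.00249658,  0.45451888],
       [-0.41793248,  0.85116032, -0.31758234,  0.30536998],
       [ 0.14233722, -0.28391001, -0.94822741,  1.07302903],
       [ 0.        ,  0.        ,  0.        ,  1.        ]])}
top {'fx': 359.52663531085716, 'fy': 359.52663531085716, 'cx': 258.19377624076606, 'cy': 198.01287303302837, 'camera_from_world': array([[-0.02887465, -0.99949805, -0.01303435, -0.03295749],
       [-0.9875172 ,  0.03054363, -0.15452143,  0.54349019],
       [ 0.15484199,  0.00840989, -0.98790345,  0.8644298 ],
       [ 0.        ,  0.        ,  0.        ,  1.        ]])}
wrist {'fx': 319.35612265184056, 'fy': 319.35612265184056, 'cx': 257.54642035201533, 'cy': 192.42482910915982, 'camera_from_world': array([[ 0.32504234,  0.94569734, -0.00200502, -0.67494312],
       [ 0.90700275, -0.31114108,  0.28379084, -0.03726852],
       [ 0.2677564 , -0.0940626 , -0.95888411,  0.37933826],
       [ 0.        ,  0.        ,  0.        ,  1.        ]])}
```

View pics/scene0.png

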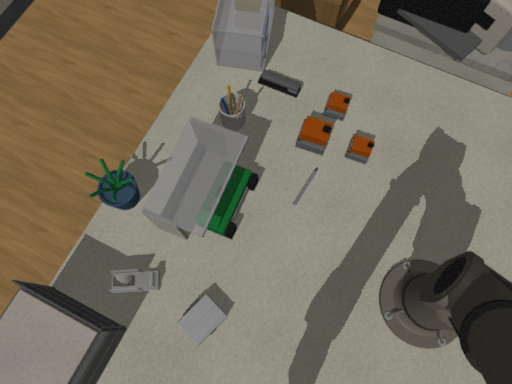

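View pics/top0.png

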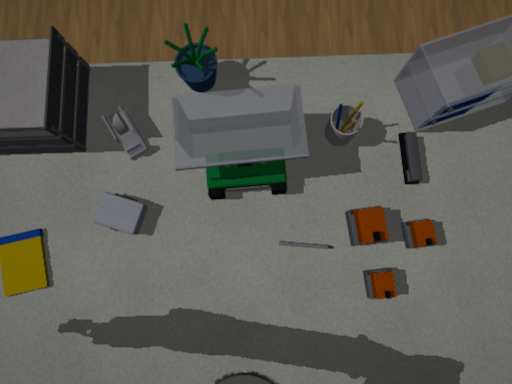

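View pics/wrist0.png

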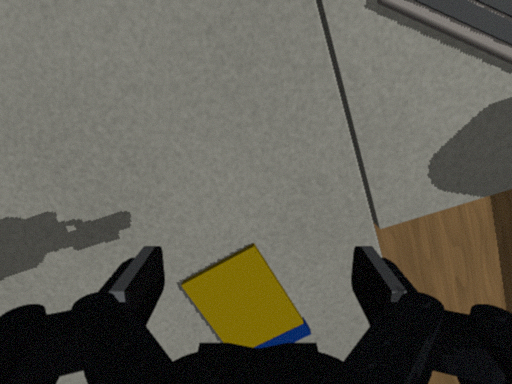

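```bash
cat > h.py <<'E'
import numpy as np, cv2
from station import bot
def ray(cal,u,v):
    T=cal["camera_from_world"];R=T[:3,:3];t=T[:3,3]
    o=-R.T@t; d=R.T@np.array([(u-cal["cx"])/cal["fx"],(v-cal["cy"])/cal["fy"],1.]); return o,d
def plane(cal,u,v,z):
    o,d=ray(cal,u,v); return o+d*(z-o[2])/d[2]
def proj(cal,p):
    T=cal["camera_from_world"];c=T[:3,:3]@np.asarray(p,float)+T[:3,3]
    return np.array([cal["fx"]*c[0]/c[2]+cal["cx"],cal["fy"]*c[1]/c[2]+cal["cy"]])
def crop(im,x0,y0,x1,y1,s,name):
    cv2.imwrite("pics/"+name,cv2.resize(im[y0:y1,x0:x1,::-1],None,fx=s,fy=s,interpolation=cv2.INTER_CUBIC))
E
python3 - <<'E'
import cv2
a=cv2.imread("pics/top0.png")
cv2.imwrite("pics/c1.png",cv2.resize(a[70:210,160:320],None,fx=5,fy=4.2,interpolation=2)[:600])
cv2.imwrite("pics/c2.png",cv2.resize(a[190:310,330:450],None,fx=5,fy=5,interpolation=2))
b=cv2.imread("pics/scene0.png")
cv2.imwrite("pics/c3.png",cv2.resize(b[110:250,140:270],None,fx=4.2,fy=4.2,interpolation=2))
E
```

```text
(no output)
```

View pics/c1.png

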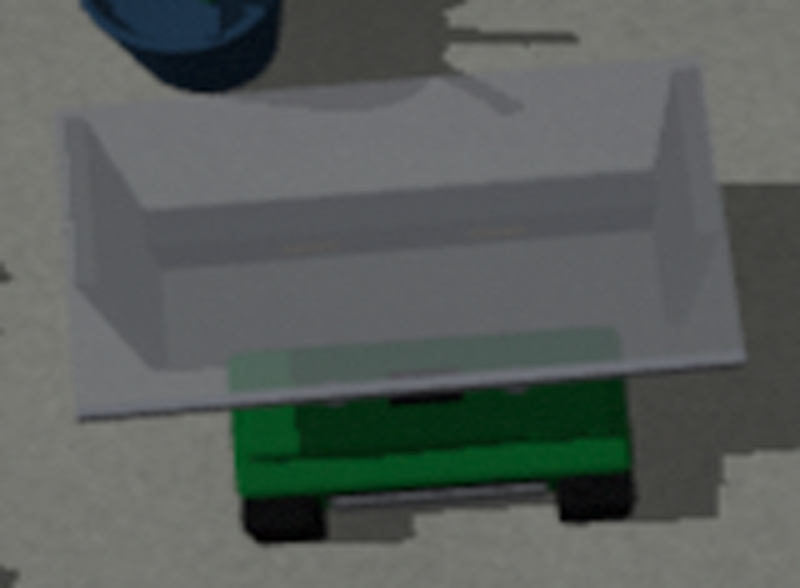

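View pics/c2.png

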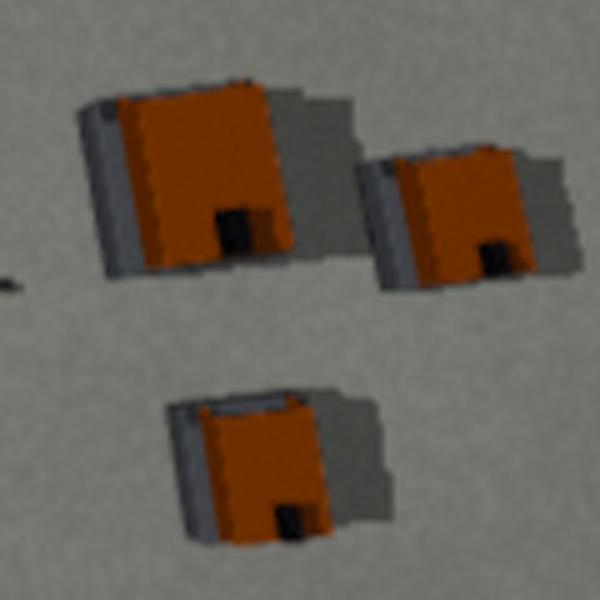

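View pics/c3.png

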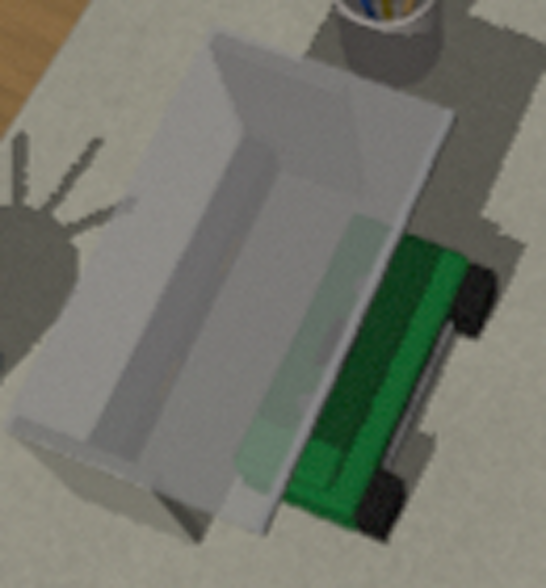

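```bash
python3 - <<'E'
from h import *
c=bot.calibration("top")
f=lambda x,y:(160+x/5,70+y/4.2)
for n,p,z in [("shelfL",(78,415),.18),("shelfR",(745,358),.18),("shelfbackL",(62,110),.18),("shelfbackR",(698,62),.18),("bmpL in low",(322,540),.003),("bmpL out low",(265,543),.003),("bR in low",(562,522),.003),("bR out low",(630,518),.003),("bL topfront?",(247,523),.057),("bR",(633,498),.057),("dockL foot",(165,268),.0),("dockR foot",(655,230),.0),("dockL",(148,210),.045),("dockR",(655,170),.045)]:
    print(n,plane(c,*f(*p),z).round(4))
g=lambda x,y:(330+x/5,190+y/5)
for n,p,z in [("boxFL",(108,278),.0),("boxBL",(78,108),.04),("guard top FL",(163,268),.08),("guard BL",(133,100),.08),("guard BR",(265,85),.08),("guard FR",(295,252),.08),("tabtop",(235,218),.102)]:
    print(n,plane(c,*g(*p),z).round(4))
c=bot.calibration("scene")
f=lambda x,y:(140+x/4.2,110+y/4.2)
for n,p,z in [("shelfR",(455,112),.18),("shelfL",(262,535),.18),("bR face bottom R",(480,335),0.003),("bR top outer",(497,268),.057),("bL",(385,543),.003)]:
    print("scene",n,plane(c,*f(*p),z).round(4))
E
```

```text
shelfL [0.5902 0.1267 0.18  ]
shelfR [ 0.6111 -0.1632  0.18  ]
shelfbackL [0.7572 0.135  0.18  ]
shelfbackR [ 0.7744 -0.1505  0.18  ]
bmpL in low [0.5496 0.0402 0.003 ]
bmpL out low [0.5487 0.0702 0.003 ]
bR in low [ 0.5572 -0.0865  0.003 ]
bR out low [ 0.5586 -0.1224  0.003 ]
bL topfront? [0.5524 0.0718 0.057 ]
bR [ 0.5615 -0.1206  0.057 ]
dockL foot [0.7312 0.1235 0.    ]
dockR foot [ 0.7479 -0.144   0.    ]
dockL [0.7532 0.1237 0.045 ]
dockR [ 0.7702 -0.1415  0.045 ]
boxFL [ 0.4173 -0.2859  0.    ]
boxBL [ 0.5014 -0.267   0.04  ]
guard top FL [ 0.4199 -0.2925  0.08  ]
guard BL [ 0.5    -0.2841  0.08  ]
guard BR [ 0.5053 -0.3476  0.08  ]
guard FR [ 0.4256 -0.3551  0.08  ]
tabtop [ 0.4413 -0.3212  0.102 ]
scene shelfR [ 0.6054 -0.161   0.18  ]
scene shelfL [0.5849 0.1301 0.18  ]
scene bR face bottom R [ 0.5528 -0.0879  0.003 ]
scene bR top outer [ 0.5556 -0.1207  0.057 ]
scene bL [0.5447 0.0759 0.003 ]
```

drive_tool(increments="0.018 -0.033 0.016 0;0.018 -0.033 0.016 0;0.018 -0.033 0.016 0;0.018 -0.033 0.016 0;0.018 -0.033 0.016 0;0.018 -0.033 0.016 0;0.018 -0.033 0.016 0;0.018 -0.033 0.016 0;0.018 -0.033 0.016 0;0.018 -0.033 0.016 0;0.018 -0.033 0.016 0;0.018 -0.033 0.016 0", grip=0)

```text
t: 1.15
eef_pos: [0.4356, 0.2404, 0.4461]
tool_rot: [-0.0, 0.165, 0.986, 0.0]
contact_force: [1.1, 0.5, 1.0]
gripper_width: -0.004
```

drive_tool(increments="0.02 -0.03 0 0;0.02 -0.03 0 0;0.02 -0.03 0 0;0.02 -0.03 0 0;0.02 -0.03 0 0;0.02 -0.03 0 0;0.02 -0.03 0 0;0.04 0 0 0;0.04 0 0 0;0.04 0 0 0;0.04 0 0 0;0.04 0 0 0")

```text
t: 2.15
eef_pos: [0.7768, 0.0328, 0.4446]
tool_rot: [-0.0, 0.164, 0.986, 0.0]
contact_force: [1.4, -0.4, 0.8]
gripper_width: 0.001
```

```bash
python3 - <<'E'
from h import *
o=bot.get_obs()
for k,v in o.items(): print(k,np.round(v,3))
E
```

```text
t 2.15
q [-0.363  0.624  0.498  0.976 -0.284  1.601  1.285]
joint_vel [ 0.543  1.059 -0.055 -1.701 -0.415  0.647  0.047]
joint_torque [-1.5630e+00 -7.3264e+01  9.0590e+00 -2.3035e+01  6.1700e-01 -7.1600e-01
  5.3000e-02]
eef_pos [0.777 0.033 0.445]
tool_rot [-0.     0.164  0.986  0.   ]
contact_force [ 1.441 -0.38   0.793]
torque [ 0.036 -0.055  0.023]
gripper_width 0.001
```

drive_tool(increments="0.04 0 0 0;0.04 0 0 0;0.04 0 0 0;0.04 0 0 0;0.04 0 0 0;0.04 0 0 0")

```text
t: 2.65
eef_pos: [0.9099, 0.0184, 0.4386]
tool_rot: [0.013, 0.183, 0.983, 0.013]
contact_force: [0.3, -2.0, 1.6]
gripper_width: 0.005
```

```bash
python3 - <<'E'
from h import *
o=bot.get_obs()
for k,v in o.items(): print(k,np.round(v,3))
E
```

```text
t 2.65
q [-0.188  1.056  1.024  0.274 -0.94   1.9    1.256]
joint_vel [ 0.071  0.397  2.222 -0.281 -2.18   0.128  0.111]
joint_torque [ -6.052 -86.17    0.281 -19.344   2.506  -0.173  -0.158]
eef_pos [0.91  0.018 0.439]
tool_rot [0.013 0.183 0.983 0.013]
contact_force [ 0.281 -2.049  1.618]
torque [-0.118  0.041  0.003]
gripper_width 0.005
```

drive_tool(increments="0.04 0 0 0;0.04 0 0 0;0.04 0 0 0;0.04 0 0 0;0.04 0 0 0;0.04 0 0 0")

```text
t: 3.15
eef_pos: [0.9279, 0.0132, 0.4136]
tool_rot: [0.019, 0.187, 0.982, 0.013]
contact_force: [-0.4, -0.2, 0.5]
gripper_width: 0.001
```

drive_tool(increments="-0.03 0 0 0;-0.03 0 0 0;-0.03 0 0 0;-0.03 0 0 0")

```text
t: 3.48
eef_pos: [0.8292, 0.0139, 0.4172]
tool_rot: [0.023, 0.187, 0.982, 0.014]
contact_force: [1.5, -0.0, 1.4]
gripper_width: -0.002
```

```bash
python3 - <<'E'
from h import *
o=bot.get_obs()
for k,v in o.items(): print(k,np.round(v,3))
E
```

```text
t 3.483
q [-0.535  0.99   1.427  0.922 -1.058  1.77   1.597]
joint_vel [-0.922 -0.508  0.043  1.607  0.712 -0.459  0.642]
joint_torque [  7.854 -68.121  19.767 -17.788  -0.766   0.63   -0.596]
eef_pos [0.829 0.014 0.417]
tool_rot [0.023 0.187 0.982 0.014]
contact_force [ 1.5   -0.008  1.398]
torque [ 0.071 -0.082  0.018]
gripper_width -0.002
```

drive_tool(increments="-0.04 0 0 0;-0.04 0 0 0;-0.04 0 0 0;-0.04 0 0 0;-0.04 0 0 0;-0.02 0 0.03 0;0 0 0.04 0;0 0 0.04 0;0 0 0.04 0;0 0 0.04 0;0 0 0.04 0;0 0 0.04 0")

```text
t: 4.48
eef_pos: [0.6153, 0.0074, 0.6542]
tool_rot: [0.016, 0.19, 0.982, 0.013]
contact_force: [1.7, -2.4, -1.1]
gripper_width: -0.001
```

```bash
cat > st.py <<'E'
from h import *
from scipy.spatial.transform import Rotation as R
o=bot.get_obs()
w,x,y,z=o["tool_rot"]; M=R.from_quat([x,y,z,w]).as_matrix()
print("t",round(o["t"],2),"q",np.round(o["q"],3)); print("pos",np.round(o["eef_pos"],4),"zax",M[:,2].round(3),"yax",M[:,1].round(3),"lean deg",np.degrees(np.arccos(-M[2,2])).round(1),"tip",(o["eef_pos"]+.022*M[:,2]).round(4),"F",np.round(o["contact_force"],1))
E
python3 st.py
```

```text
t 4.48 q [-0.756  0.436  1.198  1.004 -0.463  1.905  1.421]
pos [0.6153 0.0074 0.6542] zax [ 0.036  0.019 -0.999] yax [0.373 0.927 0.031] lean deg 2.3 tip [0.6161 0.0079 0.6322] F [ 1.7 -2.4 -1.1]
```

drive_tool(increments="0 0 0.04 0;0 0 0.04 0;0 0 0.04 0;0 0 0.04 0;0 0 0.04 0;0 0 0.04 0")

```text
t: 4.98
eef_pos: [0.6048, 0.0058, 0.6924]
tool_rot: [0.026, 0.187, 0.982, 0.023]
contact_force: [0.5, 1.6, -0.3]
gripper_width: 0.004
```

```bash
python3 st.py
```

```text
t 4.98 q [-0.304  0.282  0.331  0.896 -0.134  1.915  1.157]
pos [0.6048 0.0058 0.6924] zax [ 0.06   0.035 -0.998] yax [0.366 0.929 0.055] lean deg 4.0 tip [0.6062 0.0066 0.6705] F [ 0.5  1.6 -0.3]
```

drive_tool(increments="0 0 0.04 0;0 0 0.04 0;0 0 0.04 0;0 0 0.04 0;0 0 0.04 0;0 0 0.04 0;0 0 0.04 0;0 0 0.04 0;0 0 0.04 0;0 0 0.04 0;0 0 0.04 0;0 0 0.04 0")

```text
t: 5.98
eef_pos: [0.5473, 0.0089, 0.8841]
tool_rot: [0.21, 0.188, 0.957, 0.064]
contact_force: [-0.3, 0.2, -0.5]
gripper_width: -0.001
```

```bash
python3 st.py
```

```text
t 5.98 q [-0.542  0.15   0.598  0.657 -0.151  1.915  1.131]
pos [0.5473 0.0089 0.8841] zax [ 0.426  0.044 -0.904] yax [0.333 0.921 0.202] lean deg 25.3 tip [0.5566 0.0099 0.8642] F [-0.3  0.2 -0.5]
```

drive_tool(increments="0 0 0.04 0;0 0 0.04 0;0 0 0.04 0;0 0 0.04 0;0 0 0.04 0;0 0 0.04 0")

```text
t: 6.48
eef_pos: [0.5247, 0.0112, 0.9703]
tool_rot: [0.298, 0.184, 0.933, 0.086]
contact_force: [0.8, 0.2, -0.2]
gripper_width: -0.003
```

```bash
python3 st.py; python3 - <<'E'
from h import *
from scipy.spatial.transform import Rotation as R
o=bot.get_obs();c=bot.calibration("wrist");w,x,y,z=o["tool_rot"]; M=R.from_quat([x,y,z,w]).as_matrix()
T=c["camera_from_world"];p=-T[:3,:3].T@T[:3,3]
print("cam in tool",(M.T@(p-o["eef_pos"])).round(4), "axes", (M.T@T[:3,:3].T).round(2))
E
```

```text
t 6.48 q [-0.566  0.147  0.667  0.475 -0.192  1.915  1.123]
pos [0.5247 0.0112 0.9703] zax [ 0.587  0.051 -0.808] yax [0.292 0.917 0.271] lean deg 36.1 tip [0.5376 0.0123 0.9526] F [ 0.8  0.2 -0.2]
cam in tool [ 0.072   0.0009 -0.12  ] axes [[ 0.   -0.96 -0.28]
 [ 1.    0.   -0.  ]
 [ 0.   -0.28  0.96]]
```

drive_tool(increments="0 -0.009 -0.04 0;0 -0.009 -0.04 0;0 -0.009 -0.04 0;0 -0.009 -0.04 0;0 -0.009 -0.04 0;0 -0.009 -0.04 0;0 -0.009 -0.04 0;0 -0.009 -0.04 0;0 -0.009 -0.04 0;0 -0.009 -0.04 0;0 -0.009 -0.04 0;0 -0.009 -0.04 0")

```text
t: 7.48
eef_pos: [0.5238, -0.0949, 0.5102]
tool_rot: [0.297, 0.189, 0.932, 0.088]
contact_force: [1.1, -0.1, -0.4]
gripper_width: 0.005
```

```bash
python3 st.py
```

```text
t 7.48 q [-0.568 -0.318  0.524  1.934  0.15   0.857  1.094]
pos [ 0.5238 -0.0949  0.5102] zax [ 0.586  0.053 -0.808] yax [0.301 0.913 0.277] lean deg 36.1 tip [ 0.5367 -0.0937  0.4924] F [ 1.1 -0.1 -0.4]
```

drive_tool(increments="0 -0.001 -0.04 0;0 -0.001 -0.04 0;0 -0.001 -0.04 0;0 -0.001 -0.04 0;0 -0.001 -0.04 0;0 -0.001 -0.04 0;0 -0.001 -0.04 0;0 -0.001 -0.03 0")

```text
t: 8.15
eef_pos: [0.5241, -0.0988, 0.2582]
tool_rot: [0.295, 0.188, 0.932, 0.093]
contact_force: [1.5, -2.0, 0.6]
gripper_width: -0.006
```

```bash
python3 st.py; python3 - <<'E'
from h import *
for n in ["top","scene","wrist"]:
    im=bot.read_camera(n); cv2.imwrite(f"pics/{n}1.png",im[:,:,::-1])
E
```

```text
t 8.15 q [-1.145 -0.132  1.288  2.346 -0.181  0.228  1.516]
pos [ 0.5241 -0.0988  0.2582] zax [ 0.586  0.063 -0.808] yax [0.296 0.912 0.285] lean deg 36.1 tip [ 0.537  -0.0974  0.2404] F [ 1.5 -2.   0.6]
```

View pics/top1.png

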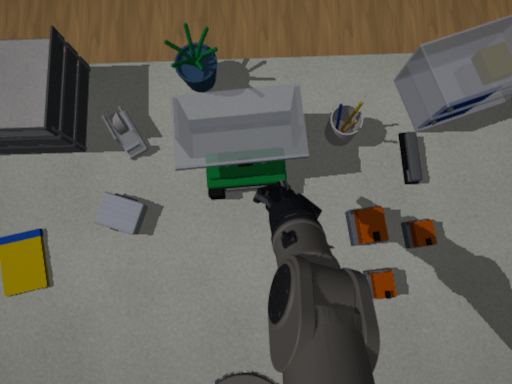

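View pics/wrist1.png

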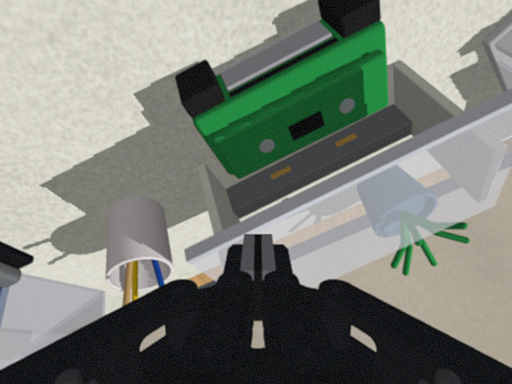

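View pics/scene1.png

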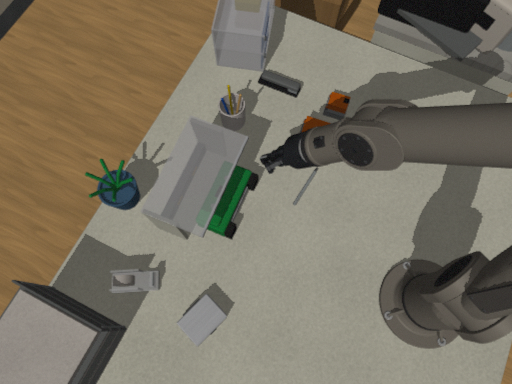

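drive_tool(increments="-0.003 -0.004 -0.035 0;-0.003 -0.004 -0.035 0;-0.003 -0.004 -0.035 0;-0.003 -0.004 -0.035 0;0 0 0 0")

```text
t: 8.72
eef_pos: [0.5022, -0.1085, 0.2256]
tool_rot: [0.294, 0.193, 0.932, 0.084]
contact_force: [-0.4, 0.6, 0.7]
gripper_width: 0.001
```

```bash
python3 st.py
```

```text
t 8.72 q [-1.305 -0.252  1.422  2.415  0.565  0.181  0.826]
pos [ 0.5022 -0.1085  0.2256] zax [ 0.58   0.043 -0.813] yax [0.31  0.912 0.27 ] lean deg 35.6 tip [ 0.515  -0.1076  0.2077] F [-0.4  0.6  0.7]
```

drive_tool(increments="0.002 0 -0.04 0;0.002 0 -0.04 0;0.002 0 -0.04 0;0.002 0 -0.04 0;0.002 0 -0.04 0;0.002 0 -0.04 0")

```text
t: 9.22
eef_pos: [0.4882, -0.1032, 0.2136]
tool_rot: [0.276, 0.194, 0.938, 0.08]
contact_force: [0.5, 0.3, 0.9]
gripper_width: -0.003
```

```bash
python3 st.py
```

```text
t 9.22 q [-1.308 -0.195  1.448  2.432  0.264  0.171  1.11 ]
pos [ 0.4882 -0.1032  0.2136] zax [ 0.549  0.044 -0.835] yax [0.319 0.912 0.258] lean deg 33.4 tip [ 0.5003 -0.1023  0.1953] F [0.5 0.3 0.9]
```

drive_tool(increments="0.03 -0.001 0 0;0.025 0 -0.01 0;0 0 -0.03 0;0 0 -0.03 0;0 0 -0.03 0")

```text
t: 9.63
eef_pos: [0.4839, -0.0916, 0.2009]
tool_rot: [0.257, 0.191, 0.944, 0.079]
contact_force: [0.3, 0.6, 0.4]
gripper_width: -0.001
```

```bash
python3 st.py
```

```text
t 9.63 q [-1.413 -0.336  1.448  2.434  0.853  0.294  0.524]
pos [ 0.4839 -0.0916  0.2009] zax [ 0.515  0.051 -0.855] yax [0.32  0.915 0.248] lean deg 31.2 tip [ 0.4953 -0.0904  0.1821] F [0.3 0.6 0.4]
```

drive_tool(increments="0.01 0 0.035 0;0.01 0 0.035 0;0.01 0 0.035 0;0.01 0 0.035 0;0.01 0 0.035 0;0.01 0 0.035 0")

```text
t: 10.13
eef_pos: [0.5424, -0.0911, 0.4069]
tool_rot: [0.257, 0.19, 0.944, 0.08]
contact_force: [0.8, -0.4, -0.0]
gripper_width: -0.001
```

```bash
python3 st.py
```

```text
t 10.13 q [-0.988 -0.313  0.907  2.049  0.31   0.755  0.968]
pos [ 0.5424 -0.0911  0.4069] zax [ 0.516  0.053 -0.855] yax [0.318 0.915 0.249] lean deg 31.3 tip [ 0.5537 -0.0899  0.3881] F [ 0.8 -0.4 -0. ]
```

drive_tool(increments="0.005 -0.002 -0.035 0;0.005 -0.002 -0.035 0;0 -0.002 -0.035 0;0 -0.002 -0.035 0;0 -0.002 -0.035 0")

```text
t: 10.55
eef_pos: [0.5444, -0.1023, 0.2624]
tool_rot: [0.259, 0.194, 0.943, 0.074]
contact_force: [-0.1, -1.5, 0.1]
gripper_width: -0.002
```

```bash
python3 st.py
```

```text
t 10.55 q [-1.439 -0.32   1.444  2.253  0.579  0.434  0.784]
pos [ 0.5444 -0.1023  0.2624] zax [ 0.517  0.04  -0.855] yax [0.328 0.914 0.241] lean deg 31.2 tip [ 0.5557 -0.1014  0.2436] F [-0.1 -1.5  0.1]
```

```bash
cat > fk.py <<'E'
import numpy as np, itertools
from scipy.spatial.transform import Rotation as R
from scipy.optimize import least_squares
D=[([-1.3481038,0.47777093,0.02234346,1.55648724,-0.01153494,1.10932302,-0.08308049],[0.21905405,0.63785622,0.25233021],[-0.0001,0.16463,0.98635,-0.000925]),
([-0.756,0.436,1.198,1.004,-0.463,1.905,1.421],[.6153,.0074,.6542],[.016,.19,.982,.013]),
([-0.304,0.282,0.331,0.896,-0.134,1.915,1.157],[.6048,.0058,.6924],[.026,.187,.982,.023]),
([-0.542,0.15,0.598,0.657,-0.151,1.915,1.131],[.5473,.0089,.8841],[.21,.188,.957,.064]),
([-0.566,0.147,0.667,0.475,-0.192,1.915,1.123],[.5247,.0112,.9703],[.298,.184,.933,.086]),
([-0.568,-0.318,0.524,1.934,0.15,0.857,1.094],[.5238,-.0949,.5102],[.297,.189,.932,.088]),
([-1.145,-0.132,1.288,2.346,-0.181,0.228,1.516],[.5241,-.0988,.2582],[.295,.188,.932,.093]),
([-1.305,-0.252,1.422,2.415,0.565,0.181,0.826],[.5022,-.1085,.2256],[.294,.193,.932,.084]),
([-1.308,-0.195,1.448,2.432,0.264,0.171,1.11],[.4882,-.1032,.2136],[.276,.194,.938,.08]),
([-1.413,-0.336,1.448,2.434,0.853,0.294,0.524],[.4839,-.0916,.2009],[.257,.191,.944,.079]),
([-0.988,-0.313,0.907,2.049,0.31,0.755,0.968],[.5424,-.0911,.4069],[.257,.19,.944,.08]),
([-1.439,-0.32,1.444,2.253,0.579,0.434,0.784],[.5444,-.1023,.2624],[.259,.194,.943,.074]),
([-0.363,0.624,0.498,0.976,-0.284,1.601,1.285],[.777,.033,.445],[0,.164,.986,0])]
def rz(a): return R.from_euler('z',a).as_matrix()
def ry(a): return R.from_euler('y',a).as_matrix()
def fk(P,S,q):
    c1,h,a1,L1,a2,L2,a3,L3,c7=P[:9]
    v=lambda x,z:np.array([x,0,z])
    Rm=rz(S[0]*q[0]+c1);p=v(0,h)+Rm@v(a1,0)
    Rm=Rm@ry(q[1]);Rm=Rm@rz(S[1]*q[2]);p=p+Rm@v(a2,L1)
    Rm=Rm@ry(q[3]);Rm=Rm@rz(S[2]*q[4]);p=p+Rm@v(-a2+P[9],L2)
    Rm=Rm@ry(q[5]);Rm=Rm@rz(S[3]*q[6]+c7);
    p=p+Rm@(rz(-S[3]*q[6]-c7)@v(a3,0))+Rm@v(0,L3)
    return p,Rm
def res(P,S):
    r=[]
    for q,p,w in D:
        pp,Rm=fk(P,S,q); Q=R.from_quat([w[1],w[2],w[3],w[0]]).as_matrix()
        r+=list(pp-np.array(p))+list(.3*(Rm-Q).ravel())
    return np.array(r)
if __name__=="__main__":
    best=[]
    for S in itertools.product([1,-1],repeat=4):
      for c1 in (-.1,3.0,-1.6,1.5):
       for c7 in (0,1.57,3.14,-1.57):
        s=least_squares(res,[c1,.36,0,.42,0,.4,0,.3,c7,0],args=(S,),max_nfev=60)
        best.append((s.cost,S,s.x.round(4)))
    best.sort(key=lambda b:b[0])
    for b in best[:3]: print(b)
E
python3 fk.py
```

```text
(np.float64(0.002214052282241977), (-1, -1, -1, -1), array([-0.0672,  0.3095, -0.0112,  0.5325,  0.0135,  0.4864,  0.0067,
        0.3241,  1.5109,  0.0045]))
(np.float64(0.00221405228224201), (-1, -1, -1, -1), array([-0.0672,  0.3095, -0.0112,  0.5325,  0.0135,  0.4864,  0.0067,
        0.3241,  1.5109,  0.0045]))
(np.float64(0.0022140522822420394), (-1, -1, -1, -1), array([-0.0672,  0.3095, -0.0112,  0.5325,  0.0135,  0.4864,  0.0067,
        0.3241,  1.5109,  0.0045]))
```

```bash
python3 - <<'E'
s=open('fk.py').read()
s=s.replace("""    c1,h,a1,L1,a2,L2,a3,L3,c7=P[:9]
    v=lambda x,z:np.array([x,0,z])""","""    c1,h,a1,L1,a2,L2,a3,L3,c7=P[:9]
    y1,y2,y3=P[10:13]
    v=lambda x,z,y=0:np.array([x,y,z])""").replace("v(a2,L1)","v(a2,L1,y1)").replace("v(-a2+P[9],L2)","v(-a2+P[9],L2,y2)").replace("v(a3,0))","v(a3,0,y3))")
i=s.index("    best=[]")
s=s[:i]+"""    S=(-1,-1,-1,-1)
    s=least_squares(res,[-.067,.31,0,.53,0,.486,0,.324,1.51,0,0,0,0],args=(S,))
    print(s.cost,s.x.round(4).tolist()); print(np.abs(s.fun.reshape(-1,12)[:,:3]).max(1).round(4), np.abs(s.fun.reshape(-1,12)[:,3:]).max(1).round(4)/.3)
"""
open('fk.py','w').write(s)
E
python3 fk.py
```

```text
0.0005744662651566085 [-0.0107, 0.3067, 0.0076, 0.5327, 0.0021, 0.4745, -0.0036, 0.3254, 1.561, -0.0054, -0.0353, 5.198, -5.2141]
[0.0131 0.018  0.0047 0.0043 0.0043 0.0124 0.0069 0.0028 0.007  0.0018
 0.0032 0.0051 0.0023] [0.001      0.002      0.00133333 0.004      0.006      0.00566667
 0.00633333 0.00633333 0.00533333 0.00533333 0.006      0.005
 0.001     ]
```

```bash
python3 - <<'E'
s=open('fk.py').read()
s=s.replace("Rm=Rm@ry(q[1]);Rm=Rm@rz(S[1]*q[2])","Rm=Rm@ry(q[1]);p=p+Rm@v(0,0,P[12]);Rm=Rm@rz(S[1]*q[2])").replace("v(a3,0,y3))","v(a3,0))")
s=s.replace("Rm=Rm@ry(q[3]);Rm=Rm@rz(S[2]*q[4])","Rm=Rm@ry(q[3]);p=p+Rm@v(0,0,P[13]);Rm=Rm@rz(S[2]*q[4])").replace("1.51,0,0,0,0]","1.51,0,0,0,0,0]")
open('fk.py','w').write(s)
E
python3 fk.py
```

```text
1.3580817883892849e-06 [-0.0002, 0.2871, 0.0001, 0.542, -0.0004, 0.4726, -0.0, 0.3054, 1.5703, -0.0005, 2.1309, -0.0004, -0.0306, -2.1621]
[0.0001 0.0002 0.0002 0.0001 0.0001 0.0001 0.0001 0.0003 0.0002 0.0003
 0.0001 0.0003 0.0004] [0.00033333 0.00066667 0.001      0.00066667 0.00033333 0.00066667
 0.00066667 0.001      0.00066667 0.001      0.00066667 0.00033333
 0.001     ]
```

```bash
cat > ik.py <<'E'
from fk import *
S=(-1,-1,-1,-1)
P=np.array([0,.2871,0,.542,0,.4726,0,.3054,np.pi/2,0,0,0,-.0306,-.0312])
lo=np.array([-2.96,-.34,-1.41,.24,-1.37,.17,-2.96]);hi=np.array([2.96,2.1,1.46,2.44,4.51,1.92,2.96])
def pose(lean,az,yaw0):
    # tool: pointing down with jaw yaw yaw0, then leaned so tip goes towards azimuth az
    # rotate about horizontal axis perpendicular to az
    z=np.array([0,0,1.]);ax=np.cross([np.cos(az),np.sin(az),0],z) # 
    Rd=np.column_stack([[np.sin(yaw0),-np.cos(yaw0),0],[np.cos(yaw0),np.sin(yaw0),0],[0,0,-1]])
    return R.from_rotvec(-np.array([0,0,0])+ax*lean).as_matrix()@Rd
def solve(p,Rt,q0,q3=None):
    def f(q):
        pp,Rm=fk(P,S,q);e=R.from_matrix(Rm.T@Rt).as_rotvec()
        r=np.r_[(pp-p),.3*e]
        return r if q3 is None else np.r_[r,(q[2]-q3)*.3]
    s=least_squares(f,np.clip(q0,lo+1e-4,hi-1e-4),bounds=(lo,hi)); return s.x,np.abs(s.fun).max()
if __name__=="__main__":
    Rt=pose(.6,.09,1.26); print(Rt[:,2],Rt[:,1])
    for lean in (24,28,31,34):
      for x,y,z in [(.5,-.115,.04),(.52,-.115,.04),(.52,.05,.04),(.58,-.115,.04),(.60,.05,.04)]:
        Rt=pose(np.radians(lean),.09,1.25); ok=[]
        for q3 in np.arange(-1.4,1.45,.2):
            b=min((solve(np.array([x,y,z]),Rt,g,q3) for g in ([-q3,.2,q3,2.1,0,.3,1.2],[-q3,-.1,q3,2.2,.5*q3,.5,1.0])),key=lambda t:t[1])
            if b[1]<2e-3: ok.append((round(q3,1),b[0].round(2)[[1,3,5]].tolist()))
        print(lean,x,y,len(ok),ok[:1],ok[-1:])
E
python3 ik.py
```

```text
[ 0.56235721  0.05074925 -0.82533561] [0.23794711 0.94596551 0.22029621]Traceback (most recent call last):
  File "ik.py", line 23, in <module>
    b=min((solve(np.array([x,y,z]),Rt,g,q3) for g in ([-q3,.2,q3,2.1,0,.3,1.2],[-q3,-.1,q3,2.2,.5*q3,.5,1.0])),key=lambda t:t[1])
  File "ik.py", line 23, in <genexpr>
    b=min((solve(np.array([x,y,z]),Rt,g,q3) for g in ([-q3,.2,q3,2.1,0,.3,1.2],[-q3,-.1,q3,2.2,.5*q3,.5,1.0])),key=lambda t:t[1])
           ~~~~~^^^^^^^^^^^^^^^^^^^^^^^^^^^
  File "ik.py", line 16, in solve
    s=least_squares(f,np.clip(q0,lo+1e-4,hi-1e-4),bounds=(lo,hi)); return s.x,np.abs(s.fun).max()
    return func(*args, **kwargs)
    vector_fun = VectorFunction(
        fun_wrapped,
    ...<6 lines>...
        workers=workers
    )
    self._update_fun()
    ~~~~~~~~~~~~~~~~^^
    self.f = self.fun_wrapped(xp_copy(self.x))
             ~~~~~~~~~~~~~~~~^^^^^^^^^^^^^^^^^
    return np.atleast_1d(self.fun(x))
                         ~~~~~~~~^^^
    return self.f(x, *self.args, **self.kwargs)
           ~~~~~~^^^^^^^^^^^^^^^^^^^^^^^^^^^^^^
  File "ik.py", line 13, in f
    pp,Rm=fk(P,S,q);e=R.from_matrix(Rm.T@Rt).as_rotvec()
                      ~~~~~~~~~~~~~^^^^^^^^^
  File "scipy/spatial/transform/_rotation.pyx", line 1143, in scipy.spatial.transform._rotation.Rotation.from_matrix
ValueError: Non-positive determinant (left-handed or null coordinate frame) in rotation matrix 0: [[-0.9636172   0.16699626  0.20869629]
 [ 0.11681896  0.96540667 -0.23311648]
 [ 0.24040637  0.20025537  0.9497908 ]].
```

```bash
sed -i 's/\[\[np.sin(yaw0),-np.cos(yaw0),0\]/[[-np.sin(yaw0),np.cos(yaw0),0]/' ik.py; time python3 ik.py
```

```text
[ 0.56235721  0.05074925 -0.82533561] [0.23794711 0.94596551 0.22029621]
24 0.5 -0.115 5 [(np.float64(-1.4), [1.06, 2.3, 0.88])] [(np.float64(-0.6), [0.54, 2.32, 0.18])]
24 0.52 -0.115 5 [(np.float64(-1.4), [1.08, 2.25, 0.9])] [(np.float64(-0.6), [0.56, 2.28, 0.19])]
24 0.52 0.05 7 [(np.float64(-1.4), [1.06, 2.29, 1.05])] [(np.float64(-0.2), [0.48, 2.34, 0.18])]
24 0.58 -0.115 5 [(np.float64(-1.4), [1.14, 2.13, 0.95])] [(np.float64(-0.6), [0.62, 2.15, 0.22])]
24 0.6 0.05 6 [(np.float64(-1.4), [1.15, 2.12, 1.08])] [(np.float64(-0.4), [0.58, 2.15, 0.25])]
28 0.5 -0.115 6 [(np.float64(-1.4), [1.08, 2.33, 0.86])] [(np.float64(-0.4), [0.51, 2.37, 0.19])]
28 0.52 -0.115 6 [(np.float64(-1.4), [1.1, 2.29, 0.88])] [(np.float64(-0.4), [0.53, 2.33, 0.17])]
28 0.52 0.05 8 [(np.float64(-1.4), [1.08, 2.34, 1.06])] [(np.float64(-0.0), [0.49, 2.4, 0.24])]
28 0.58 -0.115 5 [(np.float64(-1.4), [1.16, 2.17, 0.92])] [(np.float64(-0.6), [0.62, 2.19, 0.2])]
28 0.6 0.05 7 [(np.float64(-1.4), [1.16, 2.16, 1.08])] [(np.float64(-0.2), [0.55, 2.21, 0.18])]
31 0.5 -0.115 6 [(np.float64(-1.4), [1.1, 2.36, 0.86])
[... 257 characters left out ...]
.float64(-1.4), [1.17, 2.2, 0.9])] [(np.float64(-0.4), [0.58, 2.24, 0.17])]
31 0.6 0.05 8 [(np.float64(-1.4), [1.17, 2.19, 1.09])] [(np.float64(-0.0), [0.55, 2.25, 0.21])]
34 0.5 -0.115 6 [(np.float64(-1.4), [1.13, 2.39, 0.86])] [(np.float64(-0.4), [0.54, 2.43, 0.36])]
34 0.52 -0.115 6 [(np.float64(-1.4), [1.15, 2.35, 0.87])] [(np.float64(-0.4), [0.55, 2.39, 0.33])]
34 0.52 0.05 7 [(np.float64(-1.4), [1.13, 2.4, 1.12])] [(np.float64(-0.2), [0.52, 2.44, 0.43])]
34 0.58 -0.115 6 [(np.float64(-1.4), [1.19, 2.22, 0.89])] [(np.float64(-0.4), [0.59, 2.26, 0.25])]
34 0.6 0.05 8 [(np.float64(-1.4), [1.19, 2.22, 1.1])] [(np.float64(-0.0), [0.56, 2.28, 0.3])]
real	0m48.658s
user	0m45.597s
sys	0m0.205s
```

```bash
cat > sim.py <<'E'
from ik import *
def jac(q):
    J=np.zeros((6,7));p0,R0=fk(P,S,q);e=1e-6
    for i in range(7):
        d=np.array(q,float);d[i]+=e;p,Rm=fk(P,S,d)
        J[:3,i]=(p-p0)/e;J[3:,i]=R.from_matrix(Rm@R0.T).as_rotvec()/e
    return J
def step(q,dp,spin,n=12,lam=1e-3,w=.3,tgt=None):
    p0,R0=fk(P,S,q);pt=p0+dp;Rt=rz(spin)@R0;q=np.array(q,float)
    W=np.diag([1,1,1,w,w,w])
    for _ in range(n):
        p,Rm=fk(P,S,q);e=W@np.r_[pt-p,R.from_matrix(Rt@Rm.T).as_rotvec()]
        J=W@jac(q); free=np.ones(7,bool)
        for _ in range(4):
            Jf=J*free; dq=Jf.T@np.linalg.solve(Jf@Jf.T+lam**2*np.eye(6),e)
            bad=((q+dq>hi-.005)|(q+dq<lo+.005))&free
            if not bad.any(): break
            free&=~bad
        q=np.clip(q+dq*free,lo+.005,hi-.005)
    return q
def run(q,rows):
    for r in rows: q=step(q,np.array(r[:3]),r[3])
    return q
def lean(q):
    p,Rm=fk(P,S,q); return p.round(3),Rm[:,2].round(3),np.degrees(np.arccos(-Rm[2,2])).round(1)
if __name__=="__main__":
    q=[-0.566,.147,.667,.475,-.192,1.915,1.123]
    q=run(q,[(0,-.009,-.04,0)]*12);print(q.round(3),lean(q))
    q=run([-0.568,-0.318,0.524,1.934,0.15,0.857,1.094],[(0,-.001,-.04,0)]*7+[(0,-.001,-.03,0)]);print(q.round(3),lean(q))
    q=run(np.array(D[0][0]),[(.018,-.033,.016,0)]*12+[(.02,-.03,0,0)]*7+[(.04,0,0,0)]*5);print(q.round(3),lean(q))
E
python3 sim.py
```

```text
[-0.614 -0.323  0.568  1.973  0.177  0.816  1.087] (array([ 0.525, -0.096,  0.49 ]), array([ 0.587,  0.051, -0.808]), np.float64(36.1))
[-0.471  0.136  0.704  2.353 -1.171  0.284  2.456] (array([ 0.524, -0.104,  0.208]), array([ 0.551,  0.063, -0.832]), np.float64(33.7))
[-0.366  0.618  0.499  0.986 -0.28   1.597  1.285] (array([0.775, 0.032, 0.444]), array([-0.001, -0.002, -1.   ]), np.float64(0.1))
```

```bash
cat > plan.py <<'E'
from sim import *
def circ(q,A,n):
    for i in range(n):
        p,_=fk(P,S,q); a=A/n; d=rz(a)@p-p
        q=step(q,d,a,n=5)
    return q
def lin(q,target,n):
    p,_=fk(P,S,q); d=(np.array(target)-p)/n
    for i in range(n): q=step(q,d,0,n=5)
    return q
def margin(q): return min((q-lo).min(),(hi-q).min())
if __name__=="__main__":
    q0=np.array([-1.439,-.32,1.444,2.253,.579,.434,.784])
    qa=lin(q0,[.55,-.1,.5],8); print(qa.round(2),lean(qa))
    for r,z in [(.6,.55),(.6,.7),(.7,.6),(.5,.8),(.8,.45)]:
      qb=lin(qa,[r,-.1,z],10); 
      for A in (1.5,2.2,-1.2):
        qc=circ(qb,A,20)
        p,_=fk(P,S,qc); rr=np.hypot(p[0],p[1]); th=np.arctan2(p[1],p[0])
        for r2,z2 in [(.6,.3),(.75,.2),(.65,.2)]:
            qd=lin(qc,[r2*np.cos(th),r2*np.sin(th),z2],12)
            qe=circ(qd,-A,20)
            print(r,z,A,r2,z2,qb[2].round(2),qc[2].round(2),qd[2].round(2),qe.round(2),lean(qe)[2])
E
time python3 plan.py
```

```text
[-0.95 -0.33  0.82  1.87  0.3   0.96  0.98] (array([ 0.55, -0.1 ,  0.5 ]), array([ 0.517,  0.039, -0.855]), np.float64(31.2))
0.6 0.55 1.5 0.6 0.3 0.99 0.36 0.38 [-0.83  0.12  1.04  2.12 -0.52  0.48  1.75] 31.2
0.6 0.55 1.5 0.75 0.2 0.99 0.36 0.2 [-0.26  0.5   0.51  1.86 -0.92  0.44  2.07] 31.2
0.6 0.55 1.5 0.65 0.2 0.99 0.36 0.19 [-0.33  0.35  0.55  2.09 -0.98  0.35  2.18] 31.2
0.6 0.55 2.2 0.6 0.3 0.99 0.02 0.0 [-0.8   0.11  1.01  2.12 -0.5   0.48  1.73] 31.2
0.6 0.55 2.2 0.75 0.2 0.99 0.02 -0.05 [-0.13  0.47  0.33  1.85 -0.74  0.38  1.93] 31.2
0.6 0.55 2.2 0.65 0.2 0.99 0.02 -0.07 [-0.19  0.33  0.36  2.08 -0.82  0.3   2.03] 31.2
0.6 0.55 -1.2 0.6 0.3 0.99 1.06 1.41 [-1.42 -0.25  1.42  2.16  0.41  0.48  0.91] 32.5
0.6 0.55 -1.2 0.75 0.2 0.99 1.06 1.36 [-1.41 -0.2   1.38  2.29  1.05  0.26  0.24] 42.6
0.6 0.55 -1.2 0.65 0.2 0.99 1.06 1.37 [-1.41 -0.24  1.38  2.33  0.92  0.29  0.37] 37.8
0.6 0.7 1.5 0.6 0.3 1.04 0.36 0.36 [-0.82  0.12  1.03  2.12 -0.51  0.48  1.74] 31.2
0.6 0.7 1.5 0.75 0.2 1.04 0.36 0.18 [-0.24  0.5   0.48  1.86 -0.89  0.43  2.05] 31.2
0.6 0.7 1.5 0.65 0.2 1.04 0.36 
[... 2199 characters left out ...]
6 0.38 [-0.44  0.54  0.7   1.87 -1.07  0.49  2.14] 31.2
0.8 0.45 1.5 0.65 0.2 1.03 0.66 0.36 [-0.52  0.38  0.72  2.11 -1.09  0.38  2.23] 31.2
0.8 0.45 2.2 0.6 0.3 1.03 0.43 0.4 [-1.05  0.16  1.25  2.12 -0.6   0.5   1.79] 31.2
0.8 0.45 2.2 0.75 0.2 1.03 0.43 0.22 [-0.41  0.53  0.65  1.87 -1.02  0.47  2.1 ] 31.2
0.8 0.45 2.2 0.65 0.2 1.03 0.43 0.19 [-0.49  0.37  0.68  2.1  -1.06  0.37  2.2 ] 31.2
0.8 0.45 -1.2 0.6 0.3 1.03 1.21 1.43 [-1.12  0.24  1.38  2.13 -0.77  0.55  1.94] 31.2
0.8 0.45 -1.2 0.75 0.2 1.03 1.21 0.91 [-0.41  0.53  0.65  1.87 -1.03  0.47  2.11] 31.2
0.8 0.45 -1.2 0.65 0.2 1.03 1.21 0.94 [-0.46  0.36  0.64  2.1  -1.03  0.35  2.17] 31.2
real	0m47.249s
user	0m46.320s
sys	0m0.175s
```

```bash
nproc; cat > srch.py <<'E'
from sim import *
import sim, sys
from multiprocessing import Pool
def fkj(q):
    s=-q[[0,2,4,6]]
    Rm=rz(s[0]);ax=[];o=[];p=np.array([0,0,.2871]);ax.append(-np.array([0,0,1.]));o.append(p)
    def y(a):
        nonlocal Rm; ax.append(Rm[:,1].copy());o.append(p.copy());Rm=Rm@ry(a)
    def z(a):
        nonlocal Rm; ax.append(-Rm[:,2]);o.append(p.copy());Rm=Rm@rz(a)
    y(q[1]);p=p+Rm@[0,-.0306,0];z(s[1]);p=p+Rm@[0,0,.542];y(q[3]);p=p+Rm@[0,-.0312,0];z(s[2]);p=p+Rm@[0,0,.4726];y(q[5]);z(s[3]+np.pi/2);p=p+Rm@[0,0,.3054]
    J=np.array([np.r_[np.cross(a,p-b),a] for a,b in zip(ax,o)]).T
    return p,Rm,J
W=np.diag([1,1,1,.3,.3,.3])
def st(q,dp,spin):
    p,Rm,J=fkj(q);pt=p+dp;Rt=rz(spin)@Rm
    for k in range(2):
        e=W@np.r_[pt-p,R.from_matrix(Rt@Rm.T).as_rotvec()]
        Jw=W@J; q=q+Jw.T@np.linalg.solve(Jw@Jw.T+1e-6*np.eye(6),e); p,Rm,J=fkj(q)
    return q
def path(q,segs,tr=None):
    m=9;n=0
    for kind,*a in segs:
        if kind=="lin":
            p,_,_=fkj(q);d=np.array(a[0])-p;k=max(1,int(np.ceil(np.linalg.norm(d)/.035)));rows=[(d/k,0)]*k
        elif kind=="spin":
            k=int(np.ceil(abs(a[0])/.11));rows=[(np.zeros(3),a[0]/k)]*k
        elif kind=="circ":
            k=int(np.ceil(max(abs(a[0])/.1,abs(a[0])*.6/.035)));rows=[("c",a[0]/k)]*k
        for r in rows:
            if isinstance(r[0],str):
                p,_,_=fkj(q);q=st(q,rz(r[1])@p-p,r[1])
            else: q=st(q,*r)
            m=min(m,(q-lo).min(),(hi-q).min());n+=1
            if m<-.3: return q,m,n
        if tr is not None: tr.append((kind,a,q.round(2),n))
    return q,m,n
q0=np.array([-1.439,-.32,1.444,2.253,.579,.434,.784])
def cand(seed):
    g=np.random.default_rng(seed)
    up=[("lin",[.56,-.1,.45])]
    segs=list(up)
    A=lambda:[g.uniform(.45,.75),g.uniform(-.2,.15),g.uniform(.35,.9)]
    s=g.uniform(-2.2,2.2); 
    for _ in range(g.integers(1,3)):
        segs+=[("lin",A()),("spin",s),("lin",A()),("spin",-s)]
    segs+=[("lin",[.56,-.08,.3]),("lin",[.53,-.08,.12])]
    q,m,n=path(q0,segs[:-2]); 
    q,m2,n=path(q,segs[-2:])
    return q[2],min(m,m2) if m>-.3 else -1,segs,q
if __name__=="__main__":
    with Pool() as pl: res=pl.map(cand,range(3000),chunksize=20)
    ok=[r for r in res if r[1]>.03]
    print(len(ok)); ok.sort(key=lambda r:r[0])
    for r in ok[:6]: print(round(r[0],2),round(r[1],3),r[3].round(2),[(k,np.round(a,2).tolist()) for k,a in r[2]])
E
OMP_NUM_THREADS=1 timeout 550 python3 srch.py
```

```text
4
0
```

```bash
sed -i 's/q,m,n=path(q0,segs\[:-2\]); /q,_,_=path(q0,segs[:1]); q,m,n=path(q,segs[1:-2])/; s/r\[1\]>.03/r[1]>.0/' srch.py; OMP_NUM_THREADS=1 timeout 550 python3 srch.py;  python3 - <<'E'
from srch import *
q,_,_=path(q0,[("lin",[.56,-.1,.45])]);print(q.round(2))
E
```

```text
0
[-1.17 -0.41  0.98  1.95  0.47  0.9   0.84]
```

```bash
python3 - <<'E'
s=open('srch.py').read()
s=s.replace("q=q+Jw.T@np.linalg.solve(Jw@Jw.T+1e-6*np.eye(6),e);","q=upd(q,Jw,e);")
s=s.replace("def st(q","""def upd(q,J,e):
    free=np.ones(7,bool)
    for _ in range(4):
        Jf=J*free; dq=Jf.T@np.linalg.solve(Jf@Jf.T+1e-6*np.eye(6),e)
        bad=((q+dq>hi-.005)|(q+dq<lo+.005))&free
        if not bad.any(): break
        free&=~bad
    return np.clip(q+dq*free,lo+.005,hi-.005)
def st(q""")
s=s.replace('up=[("lin",[.56,-.1,.45])]','up=[("lin",[.65,-.1,.4])]')
s=s.replace("r[1]>.0]","r[1]>.02]")
open('srch.py','w').write(s)
E
OMP_NUM_THREADS=1 timeout 550 python3 srch.py;  python3 - <<'E'
from srch import *
q,_,_=path(q0,[("lin",[.65,-.1,.4])]);print(q.round(2))
E
```

```text
93
-0.93 0.02 [ 0.71  0.5  -0.93  2.42  2.11  0.68 -0.9 ] [('lin', [0.65, -0.1, 0.4]), ('lin', [0.54, 0.03, 0.88]), ('spin', 1.23), ('lin', [0.61, -0.16, 0.88]), ('spin', -1.23), ('lin', [0.56, -0.08, 0.3]), ('lin', [0.53, -0.08, 0.12])]
-0.78 0.022 [ 1.09  0.66 -0.78  2.17 -1.01  0.45  2.55] [('lin', [0.65, -0.1, 0.4]), ('lin', [0.61, 0.01, 0.38]), ('spin', -1.8), ('lin', [0.73, -0.04, 0.89]), ('spin', 1.8), ('lin', [0.56, -0.08, 0.3]), ('lin', [0.53, -0.08, 0.12])]
-0.75 0.023 [ 0.95  0.49 -0.75  2.27 -1.35  0.2   2.88] [('lin', [0.65, -0.1, 0.4]), ('lin', [0.58, 0.14, 0.77]), ('spin', -1.85), ('lin', [0.7, 0.05, 0.5]), ('spin', 1.85), ('lin', [0.56, -0.08, 0.3]), ('lin', [0.53, -0.08, 0.12])]
-0.58 0.037 [ 0.82  0.44 -0.58  2.25 -1.25  0.3   2.78] [('lin', [0.65, -0.1, 0.4]), ('lin', [0.56, 0.05, 0.54]), ('spin', -1.47), ('lin', [0.75, -0.2, 0.45]), ('spin', 1.47), ('lin', [0.69, 0.15, 0.4]), ('spin', -1.47), ('lin', [0.65, 0.11, 0.88]), ('spin', 1.47), ('lin', [0.56, -0.08, 0.3]), ('lin', [0.53, -0.08, 0.12])]
-0.55 0.029 [ 0.24  0.39 -0.55  2.41  1.82  0.69 -0.86] [('lin', [0.65, -0.1, 0.4]), ('lin', [0.65, 0.01, 0.55]), ('spin', 1.14), ('lin', [0.72, 0.11, 0.35]), ('spin', -1.14), ('lin', [0.7, 0.08, 0.6]), ('spin', 1.14), ('lin', [0.68, 0.04, 0.45]), ('spin', -1.14), ('lin', [0.56, -0.08, 0.3]), ('lin', [0.53, -0.08, 0.12])]
-0.36 0.021 [ 0.41  0.3  -0.36  2.22  0.1   0.25  1.16] [('lin', [0.65, -0.1, 0.4]), ('lin', [0.52, -0.05, 0.56]), ('spin', -0.69), ('lin', [0.55, -0.11, 0.62]), ('spin', 0.69), ('lin', [0.46, -0.14, 0.49]), ('spin', -0.69), ('lin', [0.66, -0.03, 0.46]), ('spin', 0.69), ('lin', [0.56, -0.08, 0.3]), ('lin', [0.53, -0.08, 0.12])]
[-1.57 -0.33  1.45  1.9   0.46  0.74  0.88]
```

drive_tool(increments="0.005 0.005 0.034 0;0.005 0.005 0.034 0;0.006 0.005 0.034 0;0.006 0.005 0.034 0;0.006 0.005 0.034 0;0.006 0.005 0.034 0;0.006 0.005 0.034 0;0.006 0.005 0.034 0;0.006 0.005 0.034 0;0.006 0.005 0.034 0;0 0 0 0")

```text
t: 11.47
eef_pos: [0.6032, -0.0469, 0.6102]
tool_rot: [0.262, 0.189, 0.943, 0.08]
contact_force: [0.9, 0.6, -0.4]
gripper_width: -0.002
```

```bash
python3 st.py
```

```text
t 11.47 q [-1.198 -0.252  0.959  1.579  0.282  1.157  0.938]
pos [ 0.6032 -0.0469  0.6102] zax [ 0.524  0.051 -0.85 ] yax [0.315 0.916 0.25 ] lean deg 31.8 tip [ 0.6147 -0.0458  0.5915] F [ 0.9  0.6 -0.4]
```

```bash
cat > srch2.py <<'E'
from srch import *
import srch
QS=np.array([-1.198,-0.252,0.959,1.579,0.282,1.157,0.938])
FIN=[("lin",x) for x in ([.545,-.1,.25],[.525,-.115,.12],[.515,-.118,.04],[.612,-.11,.04],[.515,-.118,.04],[.505,.045,.04],[.6,.055,.04],[.505,.045,.04],[.515,-.118,.04],[.612,-.11,.04])]
def cand(seed):
    g=np.random.default_rng(seed)
    segs=[]
    A=lambda:[g.uniform(.45,.8),g.uniform(-.25,.25),g.uniform(.32,.9)]
    mode=g.integers(2)
    for _ in range(g.integers(1,3)):
        if mode: 
            s=g.uniform(-2.2,2.2);segs+=[("lin",A()),("spin",s),("lin",A()),("spin",-s)]
        else:
            s=g.uniform(-1.,2.);segs+=[("lin",A()),("circ",s)]; a=np.array(A());a=rz(s)@a; segs+=[("lin",a),("circ",-s)]
    q,m,n=path(QS,segs)
    if m<.02: return (m-1,segs,q,n,0)
    q1,m1,_=path(q,FIN[:2]); 
    q2,m2,_=path(q1,FIN[2:])
    return min(m,m1,m2),segs,q1,n,(m,m1,m2)
if __name__=="__main__":
    with Pool() as pl: res=pl.map(cand,range(5000),chunksize=20)
    res.sort(key=lambda r:-r[0])
    for r in res[:6]: print(round(r[0],3),np.round(r[4],3),r[3],r[2].round(2),[(k,np.round(a,2).tolist()) for k,a in r[1]])
E
OMP_NUM_THREADS=1 timeout 570 python3 srch2.py
```

```text
0.045 [0.052 0.045 0.045] 53 [-0.5   0.24  0.63  2.31 -0.33  0.22  1.55] [('lin', [0.71, -0.15, 0.65]), ('spin', -0.71), ('lin', [0.76, -0.05, 0.83]), ('spin', 0.71), ('lin', [0.78, 0.1, 0.74]), ('spin', 0.45), ('lin', [0.64, -0.23, 0.76]), ('spin', -0.45)]
0.041 [0.094 0.041 0.048] 33 [-0.97 -0.    0.98  2.39  0.51  0.23  0.66] [('lin', [0.75, -0.19, 0.37]), ('circ', -0.34), ('lin', [0.58, -0.31, 0.78]), ('circ', 0.34)]
0.038 [0.038 0.27  0.237] 67 [-0.62  0.53  0.41  2.17  0.86  0.71 -0.22] [('lin', [0.7, -0.1, 0.54]), ('spin', 1.88), ('lin', [0.75, -0.17, 0.53]), ('spin', -1.88), ('lin', [0.62, 0.06, 0.53]), ('spin', -0.26), ('lin', [0.65, -0.12, 0.69]), ('spin', 0.26)]
0.037 [0.037 0.099 0.059] 53 [-0.12  0.35 -0.06  2.34  1.5   0.5  -0.75] [('lin', [0.76, -0.24, 0.33]), ('spin', 1.82), ('lin', [0.48, 0.14, 0.42]), ('spin', -1.82)]
0.037 [0.063 0.074 0.037] 65 [-0.53  0.2   0.63  2.29 -0.28  0.24  1.45] [('lin', [0.66, -0.2, 0.78]), ('spin', -1.09), ('lin', [0.67, -0.12, 0.86]), ('spin', 1.09), ('lin', [0.51, -0.13, 0.86]), ('spin', -0.66), ('lin', [0.55, 0.01, 0.38]), ('spin', 0.66)]
0.036 [0.057 0.103 0.036] 84 [-0.05  0.31  0.29  2.3  -1.23  0.27  2.55] [('lin', [0.66, 0.23, 0.66]), ('circ', -0.24), ('lin', [0.6, -0.21, 0.44]), ('circ', 0.24), ('lin', [0.7, 0.09, 0.79]), ('circ', -0.9), ('lin', [0.3, -0.64, 0.5]), ('circ', 0.9)]
```

```bash
python3 - <<'E'
from srch2 import *
with Pool() as pl: res=pl.map(cand,range(5000),chunksize=20)
res.sort(key=lambda r:-r[0])
r=[x for x in res if x[0]>.02 and min(x[4][1:])>.15]; print(len(r))
for x in r[:8]: print(round(x[0],3),np.round(x[4],2),x[3],[(k,np.round(a,2).tolist()) for k,a in x[1]])
segs=res[2][1]
tr=[];path(QS,segs+FIN,tr)
for t in tr:
    print(t[0],np.round(t[1],3).tolist(),t[2],t[3])
p,Rm,_=fkj(tr[-1][2]);print(Rm[:,2],Rm[:,1])
E
```

```text
1
0.038 [0.04 0.27 0.24] 67 [('lin', [0.7, -0.1, 0.54]), ('spin', 1.88), ('lin', [0.75, -0.17, 0.53]), ('spin', -1.88), ('lin', [0.62, 0.06, 0.53]), ('spin', -0.26), ('lin', [0.65, -0.12, 0.69]), ('spin', 0.26)]
lin [[0.704, -0.097, 0.544]] [-1.43 -0.13  1.38  1.65  0.17  0.88  1.09] 4
spin [1.882] [-1.39 -0.27  1.42  1.58 -0.36  1.38  2.88] 22
lin [[0.75, -0.169, 0.528]] [-1.3  -0.27  1.42  1.68 -0.23  0.95  2.92] 30
spin [-1.882] [-0.61  0.23  0.46  1.47  0.62  1.45  0.54] 48
lin [[0.622, 0.061, 0.534]] [-0.79  0.3   0.38  1.38  0.59  1.63  0.34] 54
spin [-0.258] [-0.76  0.41  0.43  1.25  0.51  1.78  0.21] 57
lin [[0.655, -0.123, 0.693]] [-0.49  0.42  0.52  0.91  0.54  1.85  0.67] 64
spin [0.258] [-0.53  0.29  0.47  1.06  0.59  1.68  0.79] 67
lin [[0.545, -0.1, 0.25]] [-0.64  0.32  0.39  2.04  0.75  0.98  0.03] 81
lin [[0.525, -0.115, 0.12]] [-0.62  0.53  0.41  2.17  0.86  0.71 -0.22] 85
lin [[0.515, -0.118, 0.04]] [-0.64  0.71  0.43  2.2   0.96  0.55 -0.42] 88
lin [[0.612, -0.11, 0.04]] [-0.53  0.77  0.36  1.97  0.85  0.65 -0.23] 91
lin [[0.515, -0.118, 0.04]] [-0.64  0.71  0.43  2.2   0.96  0.55 -0.42] 94
lin [[0.505, 0.045, 0.04]] [-0.82  0.71  0.28  2.1   0.72  0.78 -0.44] 99
lin [[0.6, 0.055, 0.04]] [-0.72  0.78  0.27  1.88  0.68  0.86 -0.29] 102
lin [[0.505, 0.045, 0.04]] [-0.82  0.71  0.28  2.1   0.72  0.78 -0.44] 105
lin [[0.515, -0.118, 0.04]] [-0.65  0.71  0.44  2.2   0.96  0.55 -0.42] 110
lin [[0.612, -0.11, 0.04]] [-0.54  0.77  0.37  1.97  0.84  0.65 -0.23] 113
[ 0.14682922 -0.64488844 -0.75004005] [ 0.74776799  0.56873335 -0.34261554]
```

```bash
cat > feas.py <<'E'
from srch import *
def solve2(p,Rt,q,lz=.05):
    # unclamped-ish IK with limits
    for k in range(60):
        pp,Rm,J=fkj(q);e=W@np.r_[p-pp,R.from_matrix(Rt@Rm.T).as_rotvec()]
        Jw=W@J; dq=Jw.T@np.linalg.solve(Jw@Jw.T+1e-5*np.eye(6),e)
        # nullspace to centre
        N=np.eye(7)-np.linalg.pinv(Jw)@Jw
        dq=np.clip(dq,-.3,.3); q=q+dq
        if k<40: q=np.clip(q,lo+.02,hi-.02)
    return q,np.linalg.norm(e)
def one(a):
    seed,lean,az=a
    g=np.random.default_rng(seed)
    Rt=pose(np.radians(lean),az,1.25+az-.09)
    q=g.uniform(lo,hi);q,e=solve2(np.array([.515,-.118,.04]),Rt,q)
    m=min((q-lo).min(),(hi-q).min())
    return e,m,q,lean,az
if __name__=="__main__":
    jobs=[(s,l,a) for l in (26,31) for a in (-.2,.09,.3) for s in range(150)]
    with Pool() as pl: res=pl.map(one,jobs,chunksize=10)
    for l in (26,31):
      for a in (-.2,.09,.3):
        for sg in (1,-1):
          rr=[r for r in res if r[0]<1e-3 and r[3]==l and r[4]==a and np.sign(r[2][2])==sg and r[1]>0]
          rr.sort(key=lambda r:-r[1])
          print(l,a,sg,len(rr),[(r[1].round(2),r[2].round(2).tolist()) for r in rr[:2]])
E
OMP_NUM_THREADS=1 python3 feas.py
```

```text
26 -0.2 1 31 [(np.float64(0.06), [-0.26, 0.53, 0.4, 2.38, 3.75, 0.23, -2.76]), (np.float64(0.05), [-0.28, 0.53, 0.43, 2.39, 3.8, 0.24, -2.82])]
26 -0.2 -1 69 [(np.float64(0.14), [1.05, 0.88, -1.22, 2.3, 1.78, 0.81, -0.43]), (np.float64(0.13), [1.03, 0.85, -1.18, 2.31, 1.78, 0.77, -0.44])]
26 0.09 1 6 [(np.float64(0.07), [-0.16, 0.54, 0.41, 2.37, 4.2, 0.35, -2.84]), (np.float64(0.05), [0.09, 0.5, 0.11, 2.35, 3.99, 0.22, -2.6])]
26 0.09 -1 32 [(np.float64(0.15), [1.16, 0.92, -1.25, 2.29, 1.72, 0.69, -0.01]), (np.float64(0.15), [1.14, 0.88, -1.21, 2.29, 1.72, 0.64, -0.03])]
26 0.3 1 6 [(np.float64(0.08), [0.21, 0.5, 0.04, 2.31, 4.43, 0.25, -2.77]), (np.float64(0.06), [-0.05, 0.54, 0.35, 2.33, 4.45, 0.41, -2.83])]
26 0.3 -1 25 [(np.float64(0.19), [1.18, 0.89, -1.19, 2.25, 1.58, 0.53, 0.35]), (np.float64(0.19), [1.18, 0.88, -1.19, 2.25, 1.58, 0.53, 0.34])]
31 -0.2 1 10 [(np.float64(0.02), [0.06, 0.5, 0.01, 2.42, 2.94, 0.32, -1.9]), (np.float64(0.02), [0.06, 0.5, 0.02, 2.42, 2.95, 0.32, -1.91])]
31 -0.2 -1 63 [(np.float64(0.08), [1.09, 0.97, -1.28, 2.36, 1.95, 0.92, -0.52]), (np.float64(0.08), [1.08, 0.93, -1.25, 2.36, 1.96, 0.88, -0.55])]
31 0.09 1 10 [(np.float64(0.05), [0.15, 0.51, 0.05, 2.39, 3.67, 0.33, -2.26]), (np.float64(0.04), [0.08, 0.51, 0.13, 2.4, 3.75, 0.36, -2.34])]
31 0.09 -1 63 [(np.float64(0.11), [1.2, 0.96, -1.26, 2.33, 1.92, 0.69, -0.15]), (np.float64(0.11), [1.18, 0.92, -1.22, 2.33, 1.94, 0.64, -0.18])]
31 0.3 1 12 [(np.float64(0.08), [0.17, 0.53, 0.12, 2.36, 4.16, 0.4, -2.49]), (np.float64(0.08), [0.12, 0.53, 0.18, 2.36, 4.18, 0.43, -2.52])]
31 0.3 -1 28 [(np.float64(0.15), [1.25, 0.96, -1.24, 2.29, 1.78, 0.54, 0.22]), (np.float64(0.14), [1.21, 0.9, -1.18, 2.3, 1.81, 0.47, 0.17])]
```

```bash
cat > srch3.py <<'E'
from srch import *
import sys,json,time
VM=np.array([.139,.139]+[.183]*5)
class Bad(Exception): pass
def stc(q,dp,spin):
    p,Rm,J=fkj(q);pt=p+dp;Rt=rz(spin)@Rm;q1=q
    for k in range(4):
        e=W@np.r_[pt-p,R.from_matrix(Rt@Rm.T).as_rotvec()]
        if np.linalg.norm(e)<2e-4 and k: break
        Jw=W@J; q1=q1+Jw.T@np.linalg.solve(Jw@Jw.T+1e-6*np.eye(6),e); p,Rm,J=fkj(q1)
    if (q1<lo+.04).any() or (q1>hi-.04).any() or (np.abs(q1-q)>VM).any() : raise Bad
    return q1
def rows_of(q,kind,a):
    """returns list of rows (dx,dy,dz,spin) and final q"""
    out=[]
    p,_,_=fkj(q)
    if kind=="lin":
        d=np.array(a)-p;k=max(1,int(np.ceil(np.linalg.norm(d)/.036)));rows=[np.r_[d/k,0]]*k
    elif kind=="spin":
        k=max(1,int(np.ceil(abs(a)/.1)));rows=[np.r_[0,0,0,a/k]]*k
    elif kind=="circ":
        r=np.hypot(p[0],p[1]);k=max(1,int(np.ceil(abs(a)*max(r/.036,10))));rows=[]
        for i in range(k):
            pn=rz(a/k)@p;rows.append(np.r_[pn-p,a/k]);p=pn
    elif kind=="mov":  # target + spin together
        d=np.array(a[:3])-p;k=max(1,int(np.ceil(max(np.linalg.norm(d)/.036,abs(a[3])/.1))));rows=[np.r_[d/k,a[3]/k]]*k
    for r in rows: q=stc(q,r[:3],r[3])
    return rows,q
def path3(q,segs):
    n=0;tr=[]
    for k,a in segs:
        r,q=rows_of(q,k,a);n+=len(r);tr.append((k,a,q,len(r)))
    return q,n,tr
def cand(a):
    seed,QS=a
    g=np.random.default_rng(seed);segs=[]
    tot=0;p=None
    for _ in range(g.integers(2,5)):
        th=g.uniform(-.6,1.9);r=g.uniform(.48,.85);z=g.uniform(.32,.95)
        s=g.uniform(-1.8,1.8) if g.random()<.5 else th-tot
        segs.append(("mov",[r*np.cos(th),r*np.sin(th),z,s])); tot+=s
    segs.append(("mov",[.6,-.05,.5,-tot]))
    try: q,n,tr=path3(QS,segs)
    except (Bad,np.linalg.LinAlgError): return None
    if any(np.hypot(*fkj(t[2])[0][:2])<.4 for t in tr): return None
    return q[2]+n/150,segs,q,n
if __name__=="__main__":
    QS=np.array(json.loads(sys.argv[1]));T=float(sys.argv[2]);t0=time.time();res=[];s=0
    with Pool() as pl:
        while time.time()-t0<T:
            res+=[r for r in pl.map(cand,[(i,QS) for i in range(s,s+2000)],chunksize=50) if r];s+=2000
    res.sort(key=lambda r:r[0]);print(s,len(res))
    for r in res[:5]: print(round(r[0],2),r[3],r[2].round(3).tolist(),[(k,np.round(a,2).tolist()) for k,a in r[1]])
E
OMP_NUM_THREADS=1 python3 srch3.py "[-1.198,-0.252,0.959,1.579,0.282,1.157,0.938]" 240
```

```text
22000 551
0.4 92 [0.228, -0.038, -0.21, 1.755, -0.087, 0.874, 1.227] [('mov', [0.32, 0.41, 0.33, -1.07]), ('mov', [0.84, 0.14, 0.34, -0.01]), ('mov', [0.54, 0.62, 0.72, 1.93]), ('mov', [0.74, -0.11, 0.38, 0.63]), ('mov', [0.6, -0.05, 0.5, -1.48])]
0.49 38 [-0.241, -0.067, 0.235, 1.78, -0.044, 0.875, 1.191] [('mov', [0.53, -0.32, 0.33, -1.54]), ('mov', [0.81, -0.08, 0.39, 1.45]), ('mov', [0.6, -0.05, 0.5, 0.1])]
0.49 33 [-0.278, -0.07, 0.27, 1.782, -0.039, 0.876, 1.187] [('mov', [0.72, 0.13, 0.33, -0.85]), ('mov', [0.69, -0.34, 0.32, 0.4]), ('mov', [0.6, -0.05, 0.5, 0.45])]
0.49 52 [-0.147, -0.06, 0.147, 1.775, -0.056, 0.875, 1.201] [('mov', [0.52, 0.29, 0.48, -1.16]), ('mov', [0.71, 0.46, 0.46, 1.74]), ('mov', [0.41, 0.28, 0.39, 0.32]), ('mov', [0.6, -0.05, 0.5, -0.89])]
0.51 37 [-0.269, -0.069, 0.261, 1.781, -0.04, 0.876, 1.188] [('mov', [0.76, 0.15, 0.36, -1.02]), ('mov', [0.71, -0.38, 0.33, 0.53]), ('mov', [0.6, -0.05, 0.5, 0.49])]
```

```bash
cat > stage2.py <<'E'
from srch3 import *
FINP=[[.545,-.1,.25],[.525,-.115,.12],[.515,-.118,.04],[.612,-.11,.04],[.515,-.118,.04],[.505,.045,.04],[.6,.055,.04]]
def fin(q):
    ms=[];
    for x in FINP:
        p,_,_=fkj(q);d=np.array(x)-p;k=max(1,int(np.ceil(np.linalg.norm(d)/.03)))
        for i in range(k):
            p,Rm,J=fkj(q);pt=p+d/k;Rt=Rm
            for _ in range(3):
                e=W@np.r_[pt-p,R.from_matrix(Rt@Rm.T).as_rotvec()];Jw=W@J
                q=q+Jw.T@np.linalg.solve(Jw@Jw.T+1e-6*np.eye(6),e);p,Rm,J=fkj(q)
            ms.append(min((q-lo).min(),(hi-q).min()))
    return min(ms),q
if __name__=="__main__":
    q=np.array([0.228,-0.038,-0.21,1.755,-0.087,0.874,1.227])
    p0,R0,_=fkj(q)
    for q3 in np.arange(-.2,-1.41,-.15):
        # null motion to q3
        for _ in range(60):
            p,Rm,J=fkj(q);e=np.r_[W@np.r_[p0-p,R.from_matrix(R0@Rm.T).as_rotvec()],.1*(q3-q[2])]
            Jw=np.vstack([W@J,.1*np.eye(7)[2]]);q=q+np.clip(np.linalg.solve(Jw.T@Jw+1e-9*np.eye(7),Jw.T@e),-.1,.1)
        m,qf=fin(q);print(round(q3,2),q.round(2),min((q-lo).min(),(hi-q).min()).round(3),"fin",round(m,3),qf.round(2))
E
python3 stage2.py
```

```text
-0.2 [ 0.22 -0.04 -0.2   1.76 -0.09  0.87  1.23] 0.301 fin -0.681 [ 0.2   0.61 -0.52  2.23 -1.   -0.38  2.08]
-0.35 [ 0.37 -0.03 -0.35  1.75 -0.09  0.87  1.23] 0.309 fin -0.625 [ 0.06  0.58 -0.35  2.24 -0.84 -0.31  1.88]
-0.5 [ 0.53 -0.02 -0.5   1.74 -0.1   0.87  1.24] 0.316 fin -0.589 [-0.05  0.56 -0.22  2.25 -0.68 -0.27  1.69]
-0.65 [ 0.68 -0.02 -0.65  1.73 -0.1   0.87  1.25] 0.323 fin -0.567 [-0.13  0.56 -0.12  2.25 -0.53 -0.25  1.51]
-0.8 [ 0.84 -0.01 -0.8   1.73 -0.1   0.87  1.25] 0.331 fin -0.555 [-0.2   0.56 -0.04  2.26 -0.39 -0.24  1.35]
-0.95 [ 0.99 -0.   -0.95  1.72 -0.09  0.88  1.25] 0.338 fin -0.549 [-0.25  0.56  0.02  2.26 -0.26 -0.23  1.21]
-1.1 [ 1.14  0.01 -1.1   1.71 -0.08  0.88  1.25] 0.31 fin -0.548 [-0.29  0.56  0.08  2.26 -0.16 -0.23  1.1 ]
-1.25 [ 1.29  0.02 -1.25  1.71 -0.07  0.88  1.24] 0.16 fin -0.55 [-0.33  0.56  0.12  2.27 -0.07 -0.23  1.  ]
-1.4 [ 1.42  0.04 -1.4   1.71 -0.04  0.88  1.22] 0.01 fin -0.555 [-0.36  0.56  0.15  2.27  0.   -0.23  0.92]
```

```bash
cat > srch4.py <<'E'
from srch3 import *
import srch3
FINL=[("lin",x) for x in ([.515,-.118,.04],[.612,-.11,.04],[.515,-.118,.04],[.505,.045,.04],[.6,.055,.04],[.505,.045,.04])]
def cand(a):
    seed,QS=a
    g=np.random.default_rng(seed);segs=[];tot=0
    for _ in range(g.integers(0,3)):
        r=g.uniform(.48,.85);th=g.uniform(-.6,1.);z=g.uniform(.35,.85);s=g.uniform(-1.5,1.5)
        segs.append(("mov",[r*np.cos(th),r*np.sin(th),z,s])); tot+=s
    s=g.uniform(-3,3)-tot
    tot+=s
    segs.append(("mov",[g.uniform(.48,.56),g.uniform(-.2,.1),g.uniform(.2,.4),s]))
    if g.random()<.5: segs.append(("mov",[g.uniform(.47,.53),g.uniform(-.25,.15),g.uniform(.1,.2),0]))
    segs.append(("mov",[.515,-.1,g.uniform(.08,.22),-tot]))
    allseg=segs+FINL; q=QS;n=0
    try:
        for i,(k,x) in enumerate(allseg):
            r,q=rows_of(q,k,x);n+=len(r)
    except (Bad,np.linalg.LinAlgError): return (i-len(allseg),n,segs,q)
    return (0,n,segs,q)
if __name__=="__main__":
    QS=np.array(json.loads(sys.argv[1]));T=float(sys.argv[2]);t0=time.time();res=[];s=0
    with Pool() as pl:
        while time.time()-t0<T:
            res+=[r for r in pl.map(cand,[(i,QS) for i in range(s,s+2000)],chunksize=50) if r and r[0]>-8];s+=2000
    res.sort(key=lambda r:(-r[0],r[1]));print(s,len(res))
    for r in res[:6]: print(r[0],r[1],r[3].round(3).tolist(),[(k,np.round(a,3).tolist()) for k,a in r[2]])
E
OMP_NUM_THREADS=1 python3 srch4.py "[-1.198,-0.252,0.959,1.579,0.282,1.157,0.938]" 300
```

```text
26000 5309
-6 42 [-0.682, 0.141, 0.921, 2.365, -1.078, 0.306, 2.361] [('mov', [0.667, -0.121, 0.426, -0.463]), ('mov', [0.744, -0.076, 0.417, -0.342]), ('mov', [0.505, 0.041, 0.317, 1.945]), ('mov', [0.515, -0.1, 0.206, -1.141])]
-6 43 [-0.456, 0.159, 0.671, 2.37, -1.178, 0.264, 2.453] [('mov', [0.721, 0.329, 0.58, -0.195]), ('mov', [0.713, 0.286, 0.594, 0.972]), ('mov', [0.49, -0.026, 0.371, 0.095]), ('mov', [0.515, -0.1, 0.19, -0.872])]
-6 43 [-0.714, 0.17, 0.969, 2.371, -1.178, 0.325, 2.46] [('mov', [0.549, -0.169, 0.536, -0.941]), ('mov', [0.58, 0.355, 0.448, 1.484]), ('mov', [0.558, 0.006, 0.333, 0.098]), ('mov', [0.515, -0.1, 0.2, -0.641])]
-6 57 [-0.273, 0.16, 0.465, 2.366, -1.175, 0.227, 2.449] [('mov', [0.337, 0.471, 0.692, -0.148]), ('mov', [0.785, 0.096, 0.66, 0.659]), ('mov', [0.548, -0.008, 0.264, 0.307]), ('mov', [0.515, -0.1, 0.184, -0.819])]
-6 73 [-0.58, 0.091, 0.787, 2.349, -0.857, 0.282, 2.141] [('mov', [0.523, 0.574, 0.443, 0.136]), ('mov', [0.718, -0.398, 0.71, -0.685]), ('mov', [0.557, 0.044, 0.216, 1.24]), ('mov', [0.515, -0.1, 0.217, -0.692])]
-7 7 [-0.903, -0.139, 0.747, 2.055, 0.563, 0.785, 0.175] [('mov', [0.558, -0.091, 0.386, -0.539]), ('mov', [0.515, -0.1, 0.141, 0.539])]
```

```bash
export OMP_NUM_THREADS=1; for q in "[0.838,-0.01,-0.8,1.73,-0.1,0.87,1.25]" "[0.228,-0.038,-0.21,1.755,-0.087,0.874,1.227]" "[-0.241,-0.067,0.235,1.78,-0.044,0.875,1.191]"; do python3 srch4.py "$q" 150; done
```

```text
12000 2702
-3 32 [0.996, 0.72, -0.95, 2.349, 2.174, 0.416, -0.605] [('mov', [0.493, -0.098, 0.36, -0.875]), ('mov', [0.529, -0.114, 0.177, 0.0]), ('mov', [0.515, -0.1, 0.088, 0.875])]
-3 34 [0.957, 0.692, -0.9, 2.351, 2.231, 0.386, -0.68] [('mov', [0.486, -0.167, 0.309, -0.963]), ('mov', [0.489, -0.033, 0.151, 0.0]), ('mov', [0.515, -0.1, 0.096, 0.963])]
-3 36 [0.949, 0.687, -0.89, 2.351, 2.241, 0.381, -0.694] [('mov', [0.511, -0.182, 0.287, -1.363]), ('mov', [0.515, -0.1, 0.089, 1.363])]
-3 36 [0.973, 0.703, -0.921, 2.35, 2.206, 0.398, -0.647] [('mov', [0.498, -0.104, 0.299, -1.371]), ('mov', [0.515, -0.1, 0.093, 1.371])]
-3 37 [1.004, 0.726, -0.962, 2.348, 2.162, 0.423, -0.59] [('mov', [0.538, -0.192, 0.461, -0.981]), ('mov', [0.525, 0.065, 0.296, 0.115]), ('mov', [0.515, -0.1, 0.112, 0.866])]
-3 38 [0.961, 0.695, -0.905, 2.351, 2.225, 0.389, -0.672] [('mov', [0.546, -0.157, 0.323, -1.493]), ('mov', [0.515, -0.1, 0.099, 1.493])]
8000 1993
-3 55 [0.992, 0.717, -0.946, 2.349, 2.177, 0.412, -0.607] [('mov', [0.502, 0.056, 0.439, 0.394]), ('mov', [0.477, 0.068, 0.543, -1.301]), ('mov',
[... 1213 characters left out ...]
5, -0.1, 0.218, -0.231])]
-6 10 [-0.181, 0.098, 0.353, 2.337, -0.78, 0.239, 2.054] [('mov', [0.549, -0.116, 0.298, 0.199]), ('mov', [0.515, -0.1, 0.211, -0.199])]
-6 11 [-0.128, 0.12, 0.298, 2.344, -0.877, 0.219, 2.151] [('mov', [0.539, 0.001, 0.277, 0.3]), ('mov', [0.515, -0.1, 0.2, -0.3])]
-6 11 [-0.136, 0.079, 0.301, 2.325, -0.67, 0.253, 1.943] [('mov', [0.549, -0.007, 0.294, 0.179]), ('mov', [0.515, -0.1, 0.22, -0.179])]
-6 12 [-0.187, 0.096, 0.359, 2.336, -0.776, 0.241, 2.05] [('mov', [0.553, -0.193, 0.379, 0.166]), ('mov', [0.515, -0.1, 0.211, -0.166])]
-6 12 [-0.04, 0.12, 0.202, 2.338, -0.826, 0.211, 2.101] [('mov', [0.536, 0.002, 0.255, 0.166]), ('mov', [0.515, -0.1, 0.201, -0.166])]
```

drive_tool(increments="-0.0045 -0.017 -0.0175 -0.096;-0.0045 -0.017 -0.0175 -0.096;-0.0045 -0.017 -0.0175 -0.096;-0.0045 -0.017 -0.0175 -0.096;-0.0045 -0.017 -0.0175 -0.096;-0.0045 -0.017 -0.0175 -0.096;-0.0045 -0.017 -0.0175 -0.096;-0.0045 -0.017 -0.0175 -0.096")

```text
t: 12.13
eef_pos: [0.5649, -0.1863, 0.4607]
tool_rot: [0.266, 0.533, 0.803, -0.025]
contact_force: [-0.3, 0.1, -0.1]
gripper_width: 0.001
```

```bash
python3 st.py; python3 - <<'E'
from srch3 import *
q=np.array([-1.198,-0.252,0.959,1.579,0.282,1.157,0.938])
for i in range(16):
    q=stc(q,np.array([-.0045,-.017,-.0175]),-.096)
    if i in(6,7,15): print(q.round(3))
E
```

```text
t 12.13 q [-0.861 -0.119  0.856  1.863  0.509  0.973  0.2  ]
pos [ 0.5649 -0.1863  0.4607] zax [ 0.399 -0.324 -0.858] yax [0.87  0.43  0.243] lean deg 30.9 tip [ 0.5737 -0.1934  0.4418] F [-0.3  0.1 -0.1]
[-0.886 -0.159  0.827  1.832  0.511  1.     0.276]
[-0.858 -0.129  0.835  1.855  0.527  0.983  0.191]
[-0.602  0.311  0.983  1.9    0.319  0.834 -0.225]
```

drive_tool(increments="-0.0045 -0.017 -0.0175 -0.096;-0.0045 -0.017 -0.0175 -0.096;-0.0045 -0.017 -0.0175 -0.096;-0.0045 -0.017 -0.0175 -0.096;-0.0045 -0.017 -0.0175 -0.096;-0.0045 -0.017 -0.0175 -0.096;-0.0045 -0.017 -0.0175 -0.096;-0.0045 -0.017 -0.0175 -0.096")

```text
t: 12.8
eef_pos: [0.5304, -0.3223, 0.3191]
tool_rot: [0.235, 0.795, 0.545, -0.124]
contact_force: [0.9, 0.5, 0.4]
gripper_width: 0.001
```

drive_tool(increments="0.0187 0.016 0.004 0.097;0.0187 0.016 0.004 0.097;0.0187 0.016 0.004 0.097;0.0187 0.016 0.004 0.097;0.0187 0.016 0.004 0.097;0.0187 0.016 0.004 0.097;0.0187 0.016 0.004 0.097;0.0187 0.016 0.004 0.097;0.0187 0.016 0.004 0.097;0.0187 0.016 0.004 0.097;0.0187 0.016 0.004 0.097;0.0187 0.016 0.004 0.097")

```text
t: 13.8
eef_pos: [0.7552, -0.1289, 0.3691]
tool_rot: [0.266, 0.361, 0.893, 0.03]
contact_force: [-0.2, -0.2, 0.1]
gripper_width: -0.001
```

drive_tool(increments="0.0187 0.016 0.004 0.097;0.0187 0.016 0.004 0.097;0.0187 0.016 0.004 0.097;-0.03 0.004 0.016 0.014;-0.03 0.004 0.016 0.014;-0.03 0.004 0.016 0.014;-0.03 0.004 0.016 0.014;-0.03 0.004 0.016 0.014;-0.03 0.004 0.016 0.014;-0.03 0.004 0.016 0.014")

```text
t: 14.63
eef_pos: [0.5988, -0.0532, 0.4944]
tool_rot: [0.257, 0.183, 0.946, 0.08]
contact_force: [-0.3, -0.1, 0.4]
gripper_width: 0.0
```

```bash
python3 st.py
```

```text
t 14.63 q [-0.228 -0.061  0.235  1.783 -0.062  0.877  1.225]
pos [ 0.5988 -0.0532  0.4944] zax [ 0.515  0.057 -0.855] yax [0.305 0.92  0.245] lean deg 31.2 tip [ 0.6101 -0.052   0.4756] F [-0.3 -0.1  0.4]
```

```bash
sed -i 's/\[.505,.045,.04\],\[.6,.055,.04\],\[.505,.045,.04\]/[.52,.045,.04],[.6,.055,.04],[.52,.045,.04]/' srch4.py; python3 - <<'E'
s=open('srch4.py').read()
s=s.replace("g.integers(0,3)","g.integers(1,4)").replace("g.uniform(-3,3)-tot","g.uniform(-1.6,-.6)-tot").replace("g.uniform(-1.5,1.5)","g.uniform(-1.6,1.6)")
open('srch5.py','w').write(s)
E
export OMP_NUM_THREADS=1; python3 srch5.py "[-0.228,-0.061,0.235,1.783,-0.062,0.877,1.225]" 300; python3 srch3.py "[-0.228,-0.061,0.235,1.783,-0.062,0.877,1.225]" 200
```

```text
16000 4768
-6 85 [1.109, 0.363, -1.08, 2.291, 0.984, 0.225, 0.414] [('mov', [0.364, 0.359, 0.502, 0.22]), ('mov', [0.751, 0.059, 0.529, -0.217]), ('mov', [0.488, 0.09, 0.644, 1.47]), ('mov', [0.485, -0.02, 0.391, -2.774]), ('mov', [0.515, -0.1, 0.172, 1.301])]
-7 10 [-0.144, -0.05, 0.111, 2.004, 0.489, 0.817, 0.098] [('mov', [0.56, -0.147, 0.448, -0.726]), ('mov', [0.54, -0.149, 0.39, -0.059]), ('mov', [0.515, -0.1, 0.218, 0.786])]
-7 10 [-0.03, -0.118, -0.064, 2.084, 0.432, 0.762, 0.219] [('mov', [0.517, -0.063, 0.508, -0.006]), ('mov', [0.512, -0.102, 0.382, -0.616]), ('mov', [0.515, -0.1, 0.095, 0.621])]
-7 11 [-0.273, -0.024, 0.046, 2.006, 0.531, 0.837, -0.027] [('mov', [0.62, -0.027, 0.568, -0.44]), ('mov', [0.557, -0.052, 0.379, -0.251]), ('mov', [0.515, -0.1, 0.21, 0.691])]
-7 11 [-0.22, -0.136, -0.128, 2.127, 0.553, 0.898, -0.183] [('mov', [0.596, 0.027, 0.474, 0.023]), ('mov', [0.482, -0.023, 0.37, -0.748]), ('mov', [0.515, -0.1, 0.113, 0.725])]
-7 12 [-0.249, 0.058, 0.037, 2.251, 0.769, 0.728, -0.592] [('mov', [0.581, 0.013, 0.38, -0.208]), ('mov', [0.485, -0.103, 0.249, -0
[... 260 characters left out ...]
'mov', [0.6, -0.05, 0.5, -0.11])]
-0.46 49 [0.819, -0.004, -0.784, 1.718, -0.099, 0.888, 1.264] [('mov', [0.25, 0.55, 0.6, -0.24]), ('mov', [0.48, 0.53, 0.32, 1.07]), ('mov', [0.6, -0.05, 0.5, -0.83])]
-0.32 53 [0.711, -0.009, -0.678, 1.723, -0.102, 0.888, 1.262] [('mov', [0.44, 0.64, 0.52, 0.02]), ('mov', [0.63, 0.49, 0.41, 1.59]), ('mov', [0.6, -0.05, 0.5, -1.61])]
-0.31 73 [0.836, -0.003, -0.8, 1.717, -0.098, 0.888, 1.264] [('mov', [0.02, 0.83, 0.36, 1.37]), ('mov', [0.64, 0.1, 0.52, 0.13]), ('mov', [0.6, -0.05, 0.5, -1.5])]
-0.23 63 [0.682, -0.011, -0.648, 1.724, -0.103, 0.887, 1.263] [('mov', [-0.0, 0.83, 0.4, 1.03]), ('mov', [0.25, 0.76, 0.48, 0.22]), ('mov', [0.6, -0.05, 0.5, -1.25])]
```

```bash
python3 - <<'E'
from srch3 import *
from h import *
c=bot.calibration("top");print(proj(c,[.48,.53,.3]),plane(c,88,150,0),plane(c,88,150,.25),plane(c,50,150,.25))
QS=np.array([-0.228,-0.061,0.235,1.783,-0.062,0.877,1.225])
for z in (.32,.36,.4):
  for y in (.53,.48):
    try: 
        q,n,tr=path3(QS,[("mov",[.25,.55,.6,-.24]),("mov",[.48,y,z,1.07]),("mov",[.6,-.05,.5,-.83])]);print(z,y,n,q.round(3))
    except Bad: print(z,y,"bad")
E
```

```text
[-64.43832999 219.86417124] [ 6.94924934e-01  4.08954168e-01 -1.11022302e-16] [0.61678812 0.2847534  0.25      ] [0.6192829  0.36092318 0.25      ]
0.32 0.53 49 [ 0.835 -0.003 -0.799  1.717 -0.099  0.888  1.264]
0.32 0.48 47 [ 0.743 -0.008 -0.709  1.721 -0.101  0.888  1.263]
0.36 0.53 48 [ 0.755 -0.007 -0.72   1.721 -0.101  0.888  1.263]
0.36 0.48 47 [ 0.645 -0.013 -0.613  1.726 -0.102  0.888  1.261]
0.4 0.53 48 [ 0.687 -0.01  -0.654  1.724 -0.102  0.888  1.262]
0.4 0.48 47 [ 0.57  -0.016 -0.539  1.729 -0.103  0.887  1.26 ]
```

drive_tool(increments="-0.0175 0.0301 0.0053 -0.012;-0.0175 0.0301 0.0053 -0.012;-0.0175 0.0301 0.0053 -0.012;-0.0175 0.0301 0.0053 -0.012;-0.0175 0.0301 0.0053 -0.012;-0.0175 0.0301 0.0053 -0.012;-0.0175 0.0301 0.0053 -0.012;-0.0175 0.0301 0.0053 -0.012;-0.0175 0.0301 0.0053 -0.012;-0.0175 0.0301 0.0053 -0.012")

```text
t: 15.47
eef_pos: [0.4223, 0.2491, 0.5463]
tool_rot: [0.259, 0.239, 0.934, 0.063]
contact_force: [1.2, 0.7, -0.7]
gripper_width: -0.001
```

drive_tool(increments="-0.0175 0.0301 0.0053 -0.012;-0.0175 0.0301 0.0053 -0.012;-0.0175 0.0301 0.0053 -0.012;-0.0175 0.0301 0.0053 -0.012;-0.0175 0.0301 0.0053 -0.012;-0.0175 0.0301 0.0053 -0.012;-0.0175 0.0301 0.0053 -0.012;-0.0175 0.0301 0.0053 -0.012;-0.0175 0.0301 0.0053 -0.012;-0.0175 0.0301 0.0053 -0.012")

```text
t: 16.3
eef_pos: [0.2479, 0.5481, 0.5984]
tool_rot: [0.26, 0.295, 0.919, 0.044]
contact_force: [0.6, 1.1, 0.5]
gripper_width: 0.002
```

drive_tool(increments="0.0209 -0.0018 -0.0218 0.0973;0.0209 -0.0018 -0.0218 0.0973;0.0209 -0.0018 -0.0218 0.0973;0.0209 -0.0018 -0.0218 0.0973;0.0209 -0.0018 -0.0218 0.0973;0.0209 -0.0018 -0.0218 0.0973;0.0209 -0.0018 -0.0218 0.0973;0.0209 -0.0018 -0.0218 0.0973;0.0209 -0.0018 -0.0218 0.0973;0.0209 -0.0018 -0.0218 0.0973;0.0209 -0.0018 -0.0218 0.0973")

```text
t: 17.22
eef_pos: [0.4798, 0.5271, 0.3599]
tool_rot: [0.202, -0.214, 0.939, 0.177]
contact_force: [-0.8, 0.9, -0.2]
gripper_width: -0.002
```

drive_tool(increments="0.0071 -0.0341 0.0082 -0.0488;0.0071 -0.0341 0.0082 -0.0488;0.0071 -0.0341 0.0082 -0.0488;0.0071 -0.0341 0.0082 -0.0488;0.0071 -0.0341 0.0082 -0.0488;0.0071 -0.0341 0.0082 -0.0488;0.0071 -0.0341 0.0082 -0.0488;0.0071 -0.0341 0.0082 -0.0488;0.0071 -0.0341 0.0082 -0.0488;0.0071 -0.0341 0.0082 -0.0488;0.0071 -0.0341 0.0082 -0.0488;0.0071 -0.0341 0.0082 -0.0488")

```text
t: 18.22
eef_pos: [0.565, 0.1178, 0.4592]
tool_rot: [0.246, 0.068, 0.961, 0.111]
contact_force: [0.1, -1.2, -0.6]
gripper_width: 0.0
```

```bash
python3 st.py
```

```text
t 18.22 q [ 0.592 -0.048 -0.831  1.837 -0.125  0.797  1.243]
pos [0.565  0.1178 0.4592] zax [ 0.487  0.179 -0.855] yax [0.077 0.966 0.246] lean deg 31.3 tip [0.5757 0.1218 0.4404] F [ 0.1 -1.2 -0.6]
```

```bash
sed -e 's/segs=\[\];tot=0/segs=[];tot=.2/' -e 's/g.integers(1,4)/g.integers(0,2)/' srch5.py > srch6.py; OMP_NUM_THREADS=1 python3 srch6.py "[0.592,-0.048,-0.831,1.837,-0.125,0.797,1.243]" 150
```

```text
8000 3721
0 43 [0.684, 0.794, -1.093, 2.377, 2.03, 0.705, -0.74] [('mov', [0.482, 0.014, 0.311, -1.271]), ('mov', [0.515, -0.1, 0.091, 1.071])]
0 43 [0.627, 0.74, -1.015, 2.379, 2.064, 0.643, -0.808] [('mov', [0.513, 0.052, 0.343, -0.838]), ('mov', [0.494, -0.133, 0.168, 0.0]), ('mov', [0.515, -0.1, 0.084, 0.638])]
0 45 [0.676, 0.786, -1.082, 2.377, 2.034, 0.695, -0.75] [('mov', [0.493, 0.017, 0.315, -1.352]), ('mov', [0.515, -0.1, 0.093, 1.152])]
0 45 [0.674, 0.784, -1.08, 2.377, 2.034, 0.693, -0.751] [('mov', [0.483, -0.022, 0.312, -1.049]), ('mov', [0.523, -0.15, 0.172, 0.0]), ('mov', [0.515, -0.1, 0.08, 0.849])]
0 45 [0.616, 0.73, -1.0, 2.38, 2.071, 0.632, -0.821] [('mov', [0.481, -0.158, 0.212, -1.326]), ('mov', [0.515, -0.1, 0.081, 1.126])]
0 45 [0.717, 0.833, -1.142, 2.375, 2.011, 0.748, -0.698] [('mov', [0.483, 0.038, 0.37, -1.091]), ('mov', [0.529, 0.03, 0.177, 0.0]), ('mov', [0.515, -0.1, 0.094, 0.891])]
```

drive_tool(increments="-0.0058 -0.0077 -0.0111 -0.1;-0.0058 -0.0077 -0.0111 -0.1;-0.0058 -0.0077 -0.0111 -0.1;-0.0058 -0.0077 -0.0111 -0.1;-0.0058 -0.0077 -0.0111 -0.1;-0.0058 -0.0077 -0.0111 -0.1;-0.0058 -0.0077 -0.0111 -0.1;-0.0058 -0.0077 -0.0111 -0.1;-0.0058 -0.0077 -0.0111 -0.1;-0.0058 -0.0077 -0.0111 -0.1;-0.0058 -0.0077 -0.0111 -0.1;-0.0058 -0.0077 -0.0111 -0.1")

```text
t: 19.22
eef_pos: [0.494, 0.0265, 0.3238]
tool_rot: [0.261, 0.601, 0.754, -0.05]
contact_force: [0.8, -0.5, -0.2]
gripper_width: 0.001
```

drive_tool(increments="-0.0058 -0.0077 -0.0111 -0.1;0.0023 -0.0115 -0.0192 0.1;0.0023 -0.0115 -0.0192 0.1;0.0023 -0.0115 -0.0192 0.1;0.0023 -0.0115 -0.0192 0.1;0.0023 -0.0115 -0.0192 0.1;0.0023 -0.0115 -0.0192 0.1;0.0023 -0.0115 -0.0192 0.1;0.0023 -0.0115 -0.0192 0.1")

```text
t: 19.97
eef_pos: [0.5078, -0.0743, 0.1597]
tool_rot: [0.264, 0.302, 0.915, 0.046]
contact_force: [0.4, -0.3, 0.3]
gripper_width: 0.002
```

```bash
python3 st.py
```

```text
t 19.97 q [ 0.823  0.304 -0.941  2.348  1.424  0.338 -0.414]
pos [ 0.5078 -0.0743  0.1597] zax [ 0.511 -0.076 -0.856] yax [0.529 0.813 0.243] lean deg 31.1 tip [ 0.519  -0.076   0.1409] F [ 0.4 -0.3  0.3]
```

drive_tool(increments="0.0023 -0.0115 -0.0192 0.1;0.0023 -0.0115 -0.0192 0.1;0.0023 -0.0115 -0.0192 0.1;0 0 0 0")

```text
t: 20.3
eef_pos: [0.514, -0.1137, 0.099]
tool_rot: [0.253, 0.167, 0.949, 0.084]
contact_force: [0.8, -0.3, 0.0]
gripper_width: 0.001
```

```bash
python3 st.py; python3 - <<'E'
from h import *
for n in ["top","wrist"]:
    im=bot.read_camera(n); cv2.imwrite(f"pics/{n}2.png",im[:,:,::-1])
    if n=="top": crop(im,180,120,340,280,3.7,"top2c.png")
E
```

```text
t 20.3 q [ 0.967  0.508 -0.892  2.326  1.812  0.197 -0.299]
pos [ 0.514  -0.1137  0.099 ] zax [ 0.509  0.075 -0.858] yax [0.275 0.93  0.244] lean deg 31.0 tip [ 0.5252 -0.112   0.0801] F [ 0.8 -0.3  0. ]
```

View pics/top2c.png

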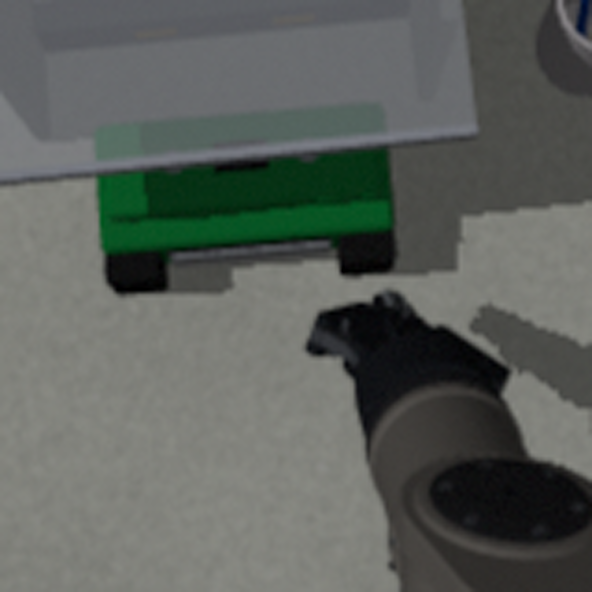

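View pics/wrist2.png

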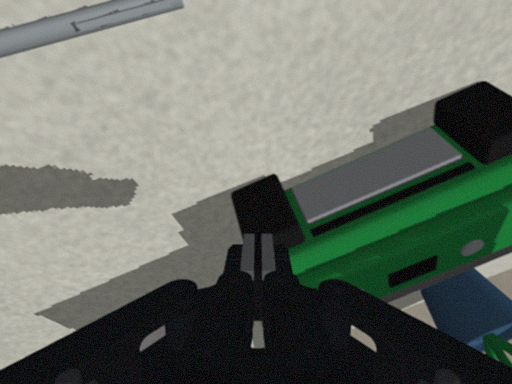

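```bash
python3 - <<'E'
from srch3 import *
q=np.array([0.967,0.508,-0.892,2.326,1.812,0.197,-0.299])
for name,x,k in [("dn",[.514,-.118,.07],2),("dn",[.512,-.118,.04],2),("pushR",[.56,-.116,.04],4),("bk",[.515,-.118,.04],2),("L",[.515,.05,.04],6),("push",[.6,.055,.04],5),("bk",[.515,.05,.04],4),("R",[.515,-.118,.04],6),("push",[.612,-.11,.04],5)]:
    p,_,_=fkj(q);d=(np.array(x)-p)/k
    for _ in range(k):
        p,Rm,J=fkj(q);pt=p+d;Rt=Rm
        for _ in range(3):
            e=W@np.r_[pt-p,R.from_matrix(Rt@Rm.T).as_rotvec()];Jw=W@J
            q=q+Jw.T@np.linalg.solve(Jw@Jw.T+1e-6*np.eye(6),e);p,Rm,J=fkj(q)
    print(name,x,q.round(3),min((q-lo).min(),(hi-q).min()).round(3))
E
```

```text
dn [0.514, -0.118, 0.07] [ 1.024  0.63  -0.963  2.33   1.959  0.305 -0.379] 0.11
dn [0.512, -0.118, 0.04] [ 1.046  0.743 -0.996  2.338  2.071  0.404 -0.433] 0.102
pushR [0.56, -0.116, 0.04] [ 0.944  0.745 -0.927  2.243  1.979  0.369 -0.368] 0.197
bk [0.515, -0.118, 0.04] [ 1.038  0.742 -0.99   2.332  2.068  0.401 -0.432] 0.108
L [0.515, 0.05, 0.04] [ 0.704  0.831 -1.148  2.382  1.999  0.763 -0.714] 0.058
push [0.6, 0.055, 0.04] [ 0.639  0.857 -1.074  2.198  1.895  0.694 -0.546] 0.242
bk [0.515, 0.05, 0.04] [ 0.702  0.828 -1.145  2.382  2.     0.76  -0.717] 0.058
R [0.515, -0.118, 0.04] [ 1.042  0.745 -0.995  2.332  2.063  0.404 -0.424] 0.108
push [0.612, -0.11, 0.04] [ 0.833  0.752 -0.852  2.139  1.855  0.338 -0.277] 0.168
```

drive_tool(increments="-0.001 -0.002 -0.02 0;-0.001 -0.002 -0.02 0;0 0 -0.017 0;0.01 0 0 0;0.01 0 0 0;0.008 0 0 0;0.008 0.001 0 0;0.008 0.001 0 0;0 0 0 0")

```text
t: 21.15
eef_pos: [0.5597, -0.1105, 0.0475]
tool_rot: [0.257, 0.163, 0.949, 0.083]
contact_force: [0.5, 0.1, -0.4]
gripper_width: -0.001
```

```bash
python3 st.py; python3 - <<'E'
from h import *
for n in ["top","wrist"]:
    im=bot.read_camera(n); cv2.imwrite(f"pics/{n}3.png",im[:,:,::-1])
    if n=="top": crop(im,180,120,340,280,3.7,"top3c.png")
E
```

```text
t 21.15 q [ 0.937  0.726 -0.932  2.251  1.982  0.367 -0.38 ]
pos [ 0.5597 -0.1105  0.0475] zax [ 0.515  0.073 -0.854] yax [0.267 0.933 0.241] lean deg 31.3 tip [ 0.571  -0.1088  0.0287] F [ 0.5  0.1 -0.4]
```

View pics/top3c.png

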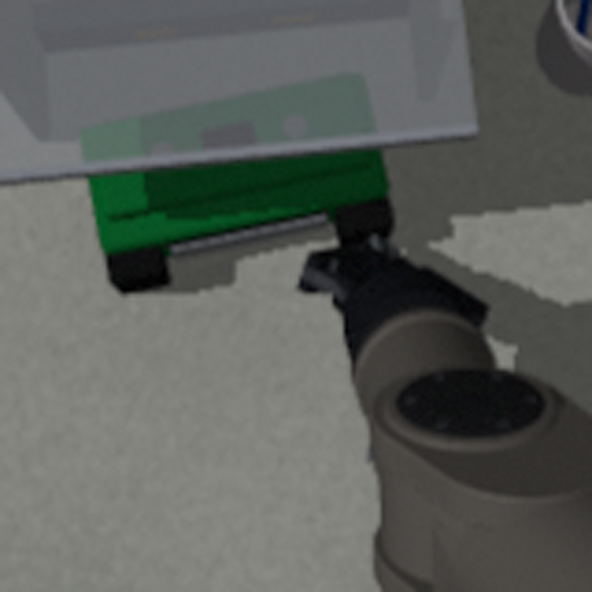

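View pics/wrist3.png

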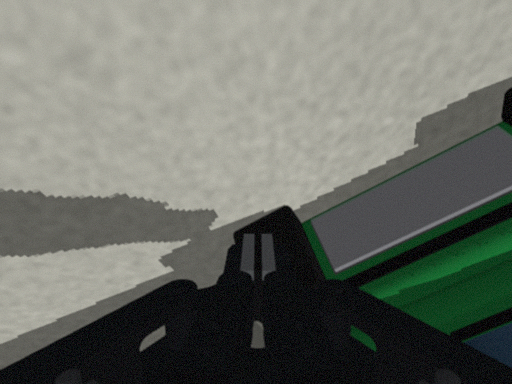

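drive_tool(increments="-0.03 0 0 0;-0.017 0.003 0 0;0 0.039 0 0;0 0.039 0 0;0 0.039 0 0;0 0.039 0 0;0.006 0.003 -0.005 0;0.01 0 0 0;0.01 0.001 0 0;0.01 0.001 0 0;0.009 0.001 0 0;0 0 0 0")

```text
t: 22.25
eef_pos: [0.5575, 0.0525, 0.0411]
tool_rot: [0.257, 0.165, 0.949, 0.082]
contact_force: [0.4, -0.6, 0.6]
gripper_width: -0.003
```

```bash
python3 st.py; python3 - <<'E'
from h import *
for n in ["top"]:
    im=bot.read_camera(n); cv2.imwrite(f"pics/{n}4.png",im[:,:,::-1])
    if n=="top": crop(im,180,120,340,280,3.7,"top4c.png")
E
```

```text
t 22.25 q [ 0.67   0.839 -1.109  2.294  1.96   0.729 -0.638]
pos [0.5575 0.0525 0.0411] zax [ 0.514  0.072 -0.855] yax [0.272 0.932 0.241] lean deg 31.3 tip [0.5688 0.0541 0.0223] F [ 0.4 -0.6  0.6]
```

View pics/top4c.png

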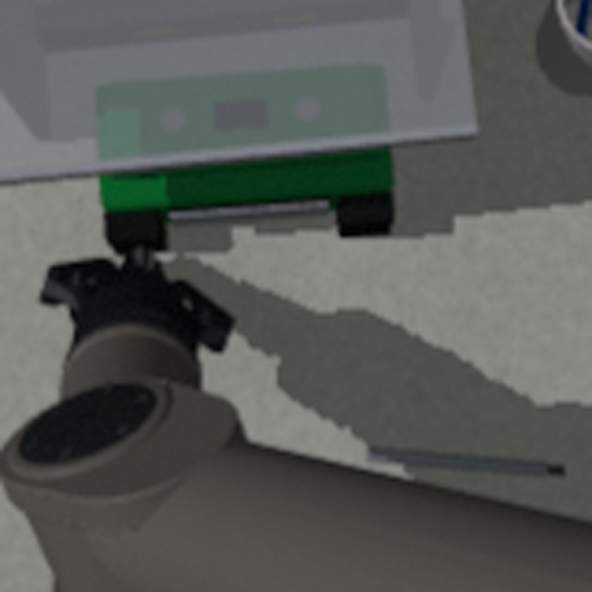

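drive_tool(increments="-0.03 0 0 0;-0.01 -0.006 0 0;0 -0.04 0 0;0 -0.04 0 0;0 -0.04 0 0;0.003 -0.038 0 0;0.02 0 0 0;0.012 0 0 0;0.01 0.001 0 0;0.01 0.001 0 0;0.009 0.001 0 0;0 0 0 0")

```text
t: 23.3
eef_pos: [0.5804, -0.1046, 0.0409]
tool_rot: [0.256, 0.162, 0.949, 0.084]
contact_force: [0.2, -0.2, 0.7]
gripper_width: -0.003
```

```bash
python3 st.py; python3 - <<'E'
from h import *
for n in ["top"]:
    im=bot.read_camera(n); cv2.imwrite(f"pics/{n}5.png",im[:,:,::-1])
    if n=="top": crop(im,180,120,340,280,3.7,"top5c.png")
E
```

```text
t 23.3 q [ 0.898  0.755 -0.919  2.21   1.948  0.379 -0.348]
pos [ 0.5804 -0.1046  0.0409] zax [ 0.513  0.076 -0.855] yax [0.265 0.933 0.242] lean deg 31.2 tip [ 0.5917 -0.1029  0.0221] F [ 0.2 -0.2  0.7]
```

View pics/top5c.png

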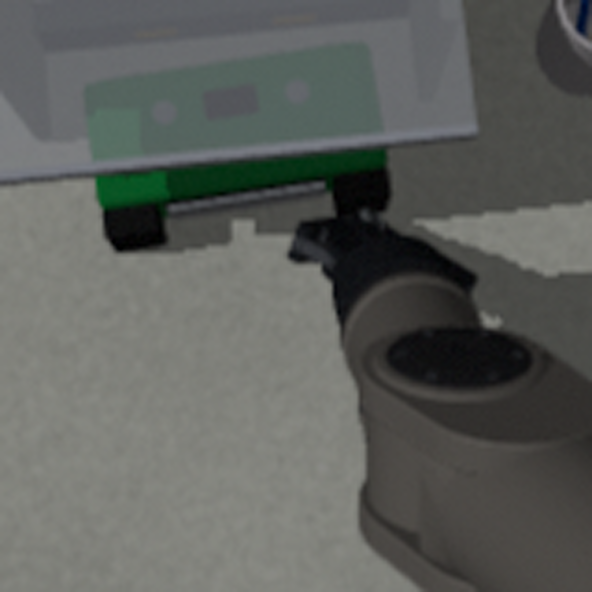

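drive_tool(increments="-0.03 0 0 0;-0.03 0.006 0 0;0 0.038 0 0;0 0.038 0 0;0 0.038 0 0;0.003 0.037 0 0;0.02 0 0 0;0.012 0.001 0 0;0.01 0.001 0 0;0.01 0.001 0 0;0.009 0.001 0 0;0 0 0 0")

```text
t: 24.35
eef_pos: [0.5842, 0.0542, 0.0407]
tool_rot: [0.256, 0.164, 0.949, 0.083]
contact_force: [0.1, 0.1, 1.3]
gripper_width: 0.001
```

```bash
python3 st.py; python3 - <<'E'
from h import *
for n in ["top"]:
    im=bot.read_camera(n); cv2.imwrite(f"pics/{n}6.png",im[:,:,::-1])
    if n=="top": crop(im,180,120,340,280,3.7,"top6c.png")
E
```

```text
t 24.35 q [ 0.653  0.852 -1.089  2.235  1.925  0.709 -0.578]
pos [0.5842 0.0542 0.0407] zax [ 0.513  0.074 -0.855] yax [0.269 0.932 0.242] lean deg 31.2 tip [0.5954 0.0558 0.0219] F [0.1 0.1 1.3]
```

View pics/top6c.png

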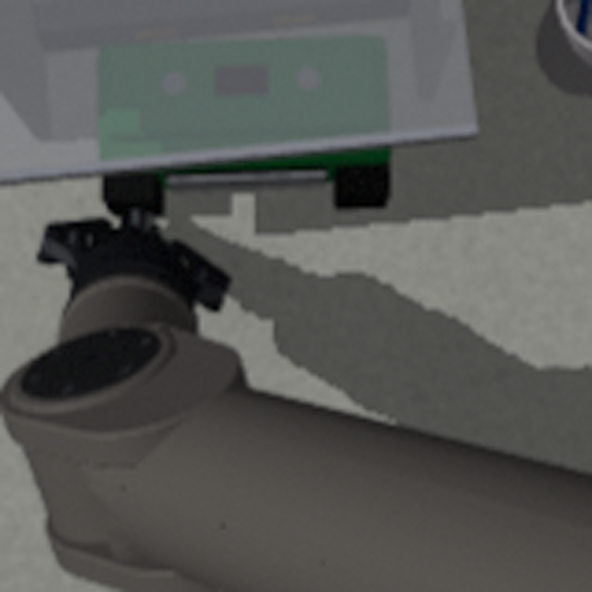

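drive_tool(increments="-0.03 0 0 0;-0.025 -0.006 0 0;0 -0.039 0 0;0 -0.039 0 0;0 -0.039 0 0;0.005 -0.038 0 0;0.025 0 0 0;0.02 0.001 0 0;0.01 0.001 0 0;0.01 0.001 0 0;0.008 0.001 0 0;0 0 0 0")

```text
t: 25.4
eef_pos: [0.6066, -0.1016, 0.0406]
tool_rot: [0.255, 0.163, 0.949, 0.083]
contact_force: [0.8, -0.4, -0.9]
gripper_width: 0.001
```

```bash
python3 st.py; python3 - <<'E'
from h import *
for n in ["top"]:
    im=bot.read_camera(n); cv2.imwrite(f"pics/{n}7.png",im[:,:,::-1])
    if n=="top": crop(im,180,120,340,280,3.7,"top7c.png")
E
```

```text
t 25.4 q [ 0.853  0.767 -0.895  2.156  1.879  0.374 -0.291]
pos [ 0.6066 -0.1016  0.0406] zax [ 0.512  0.075 -0.856] yax [0.267 0.933 0.242] lean deg 31.2 tip [ 0.6178 -0.1     0.0218] F [ 0.8 -0.4 -0.9]
```

View pics/top7c.png

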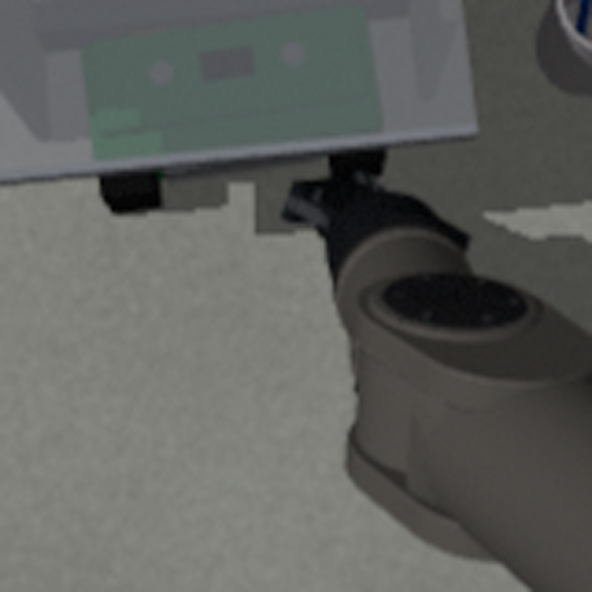

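drive_tool(increments="-0.03 0 0 0;-0.03 0.006 0 0;0 0.038 0 0;0 0.038 0 0;0 0.038 0 0;0 0.036 0 0;0.025 0 0 0;0.01 0 0 0;0.008 0.001 0 0;0.004 0 0 0;0.004 0 0 0")

```text
t: 26.37
eef_pos: [0.5954, 0.0539, 0.0399]
tool_rot: [0.254, 0.164, 0.95, 0.083]
contact_force: [-3.9, 1.3, 1.6]
gripper_width: -0.004
```

```bash
python3 st.py; python3 - <<'E'
from h import *
for n in ["top"]:
    im=bot.read_camera(n); cv2.imwrite(f"pics/{n}8.png",im[:,:,::-1])
    if n=="top": crop(im,180,120,340,280,3.7,"top8c.png")
E
```

```text
t 26.37 q [ 0.64   0.851 -1.07   2.209  1.907  0.69  -0.554]
pos [0.5954 0.0539 0.0399] zax [ 0.51   0.075 -0.857] yax [0.269 0.933 0.241] lean deg 31.0 tip [0.6067 0.0555 0.021 ] F [-3.9  1.3  1.6]
```

View pics/top8c.png

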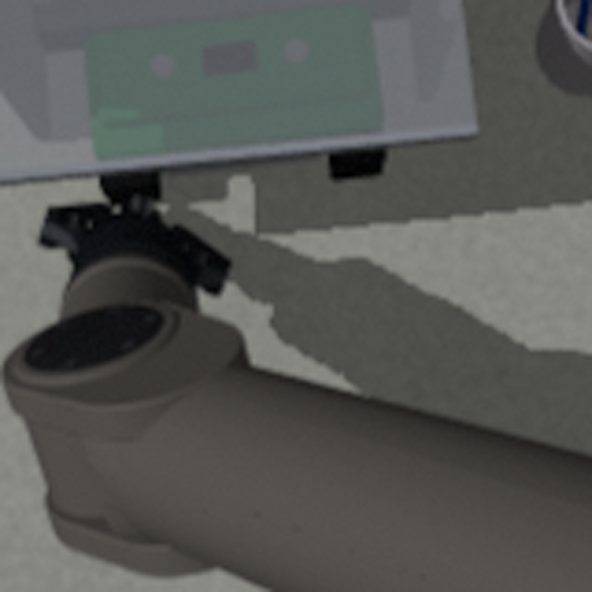

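drive_tool(increments="0.005 0 0 0;0.005 0 0 0;0.003 0 0 0")

```text
t: 26.67
eef_pos: [0.6055, 0.0543, 0.0387]
tool_rot: [0.252, 0.163, 0.95, 0.083]
contact_force: [-31.2, -4.1, 21.8]
gripper_width: 0.002
```

drive_tool(increments="-0.03 0 0 0;-0.035 -0.004 0 0;0 -0.039 0 0;0 -0.039 0 0;0 -0.039 0 0;0 -0.038 0 0;0.03 0 0 0;0.03 0 0 0;0.012 0.001 0 0;0.005 0 0 0;0.004 0 0 0")

```text
t: 27.58
eef_pos: [0.6176, -0.1055, 0.036]
tool_rot: [0.249, 0.166, 0.951, 0.081]
contact_force: [-40.6, -0.6, 13.7]
gripper_width: 0.004
```

```bash
python3 st.py; python3 - <<'E'
from h import *
for n in ["top"]:
    im=bot.read_camera(n); cv2.imwrite(f"pics/{n}9.png",im[:,:,::-1])
    if n=="top": crop(im,180,90,340,230,3.7,"top9c.png")
E
```

```text
t 27.58 q [ 0.818  0.767 -0.856  2.125  1.822  0.357 -0.244]
pos [ 0.6176 -0.1055  0.036 ] zax [ 0.501  0.071 -0.863] yax [0.275 0.932 0.236] lean deg 30.4 tip [ 0.6286 -0.1039  0.017 ] F [-40.6  -0.6  13.7]
```

View pics/top9c.png

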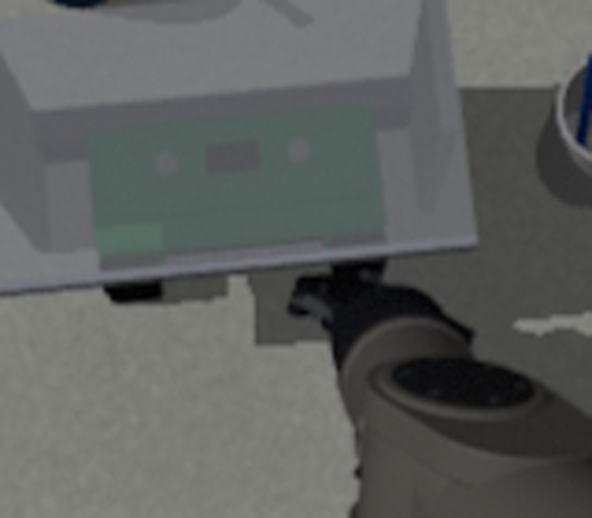

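drive_tool(increments="-0.03 0 0 0;-0.04 0 0 0;-0.02 0 0.03 0")

```text
t: 27.88
eef_pos: [0.528, -0.1037, 0.0623]
tool_rot: [0.248, 0.166, 0.951, 0.085]
contact_force: [-2.5, -1.4, 0.5]
gripper_width: -0.002
```

```bash
python3 - <<'E'
from h import *
import st
im=bot.read_camera("top"); cv2.imwrite("pics/top10.png",im[:,:,::-1]); crop(im,180,80,320,190,5.5,"top10c.png")
im=bot.read_camera("wrist"); cv2.imwrite("pics/wrist10.png",im[:,:,::-1])
E
```

```text
t 27.88 q [ 0.975  0.662 -0.962  2.307  1.925  0.338 -0.365]
pos [ 0.528  -0.1037  0.0623] zax [ 0.5    0.08  -0.862] yax [0.274 0.93  0.245] lean deg 30.4 tip [ 0.539  -0.1019  0.0434] F [-2.5 -1.4  0.5]
```

View pics/top10c.png

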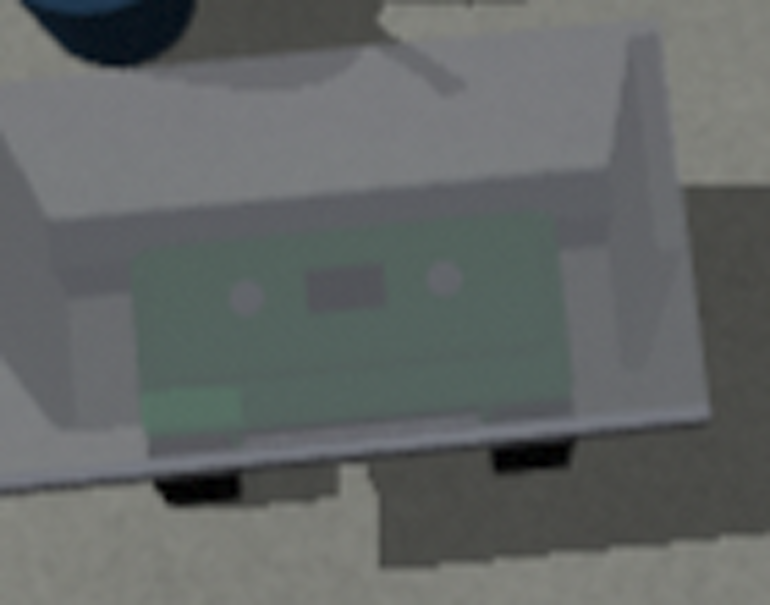

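View pics/wrist10.png

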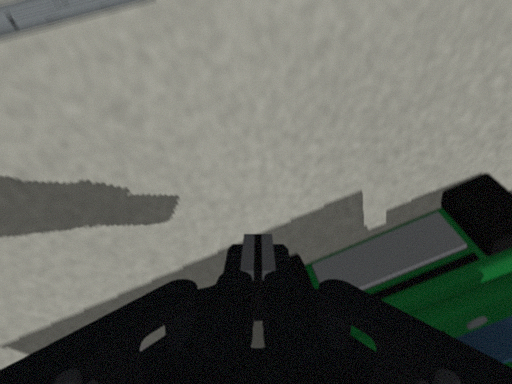

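```bash
python3 - <<'E'
from h import *
c=bot.calibration("top")
f=lambda x,y:(180+x/5.5,80+y/5.5)
B=np.array([.599,-.0175]);ps=.072;ex=np.array([np.cos(ps),np.sin(ps)]);ey=np.array([-ex[1],ex[0]])
def bay(p): d=p[:2]-B; return np.array([d@ex,d@ey]).round(4)
for n,p,z in [("shelfR",(708,418),.18),("shelfL0",(0,493),.18),("rearL",(135,250),.076),("rearR",(553,212),.076),("dockTopL",(45,218),.045),("dockTopR",(610,170),.045),("dockfootL",(70,297),0),("dockfootR",(608,243),0),("bL1",(172,505),.003),("bL2",(240,500),.003),("bR1",(500,475),.003),("bR2",(570,468),.003),("topfrontL",(148,433),.076),("topfrontR",(573,402),.076)]:
    print(n,bay(plane(c,*f(*p),z)))
E
```

```text
shelfR [-0.     -0.1454]
shelfL0 [-0.0012  0.1351]
rearL [0.133 0.088]
rearR [ 0.1309 -0.1036]
dockTopL [0.1653 0.1333]
dockTopR [ 0.1607 -0.1356]
dockfootL [0.1415 0.1319]
dockfootR [ 0.1412 -0.1358]
bL1 [0.0304 0.0897]
bL2 [0.0295 0.0567]
bR1 [ 0.0288 -0.07  ]
bR2 [ 0.0287 -0.1041]
topfrontL [0.0466 0.0888]
topfrontR [ 0.041  -0.1026]
```

```bash
cat > bx.py <<'E'
from srch3 import *
O=np.array([.4647,-.3196]);yw=.095;ex=np.array([np.cos(yw),np.sin(yw)]);ey=np.array([-ex[1],ex[0]])
def b2w(x,y,z): 
    p=O+ex*x/1000+ey*y/1000; return np.array([p[0],p[1],z/1000])
def w2b(p):
    d=np.asarray(p)[:2]-O; return np.array([d@ex*1000,d@ey*1000,p[2]*1000]).round(1)
def simto(q,pt,spin=0,n=None):
    p,_,_=fkj(q);d=np.asarray(pt)-p;k=n or max(1,int(np.ceil(max(np.linalg.norm(d)/.03,abs(spin)/.1))));m=9
    for _ in range(k):
        p,Rm,J=fkj(q);p2=p+d/k;Rt=rz(spin/k)@Rm;qo=q
        for _ in range(3):
            e=W@np.r_[p2-p,R.from_matrix(Rt@Rm.T).as_rotvec()];Jw=W@J
            q=q+Jw.T@np.linalg.solve(Jw@Jw.T+1e-6*np.eye(6),e);p,Rm,J=fkj(q)
        m=min(m,(q-lo).min(),(hi-q).min())
    return q,m,k
E
cat > simo.py <<'E'
from bx import *
q=np.array([0.975,0.662,-0.962,2.307,1.925,0.338,-0.365])
def tip2tcp(q,t): return t-.022*fkj(q)[1][:,2]
for name,b,sp in [("up",None,0),("above front",(-85,0,140),0),("front",(-70,0,95),0),("push",(-45,0,125),0),("back",(-75,5,110),0),("lowfront",(-75,5,62),0),("under",(-25,5,62),0),("lift",(38,5,135),0),("back",(-60,0,130),0),("tog",(-20,-35,70),0),("togR",(-12,-28,62),0),("togL",(-12,8,62),0),("out",(-60,0,130),0),("up",(0,-20,250),1.35),("behind",(90,-20,180),0),("behind",(95,-20,115),0),("cl",(60,-18,115),0),("cl",(0,-18,115),0),("cl",(-30,-18,85),0),("cl",(-30,-18,130),0)]:
    if b is None: pt=fkj(q)[0]+[-.01,-.02,.12]
    else: pt=tip2tcp(q,b2w(*b))
    if sp:
        Rm=rz(sp)@fkj(q)[1]; pt=b2w(*b)-.022*Rm[:,2]
    q,m,k=simto(q,pt,sp); print(name,b,pt.round(3),q.round(2),round(m,3),k)
E
python3 simo.py
```

```text
up None [ 0.518 -0.123  0.182] [ 1.31  0.47 -1.28  2.24  0.92  0.35  0.6 ] -0.054 5
above front (-85, 0, 140) [ 0.369 -0.329  0.159] [ 2.01  0.83 -1.51  2.21  0.85  0.6   1.27] -0.101 9
front (-70, 0, 95) [ 0.384 -0.328  0.114] [ 1.89  0.84 -1.36  2.22  0.96  0.49  1.19] -0.028 2
push (-45, 0, 125) [ 0.409 -0.326  0.144] [ 1.87  0.82 -1.42  2.18  0.9   0.54  1.19] -0.008 2
back (-75, 5, 110) [ 0.379 -0.324  0.129] [ 1.93  0.83 -1.41  2.23  0.92  0.51  1.21] -0.006 2
lowfront (-75, 5, 62) [ 0.379 -0.324  0.081] [ 1.83  0.84 -1.26  2.25  1.04  0.4   1.13] 0.072 2
under (-25, 5, 62) [ 0.428 -0.319  0.081] [ 1.69  0.82 -1.2   2.2   1.07  0.38  1.03] 0.181 2
lift (38, 5, 135) [ 0.491 -0.313  0.154] [ 1.65  0.8  -1.35  2.08  0.92  0.54  1.06] 0.064 4
back (-60, 0, 130) [ 0.394 -0.327  0.149] [ 1.92  0.82 -1.45  2.19  0.88  0.56  1.22] -0.042 4
tog (-20, -35, 70) [ 0.437 -0.358  0.089] [ 1.74  0.89 -1.25  2.11  1.01  0.48  1.15] 0.031 3
togR (-12, -28, 62) [ 0.444 -0.35   0.081] [ 1.7   0.88 -1.22  2.12  1.04  0.45  1.11] 0.19 1
togL (-12, 8, 62) [ 0.441 -0.315  0.081] [ 1.65  0.82 -1.19  2.19  1.09  0.38  0.99] 0.204 2
out (-60, 0, 130) [ 0.394 -0.327  0.149] [ 1.92  0.82 -1.45  2.19  0.88  0.55  1.22] -0.038 3
up (0, -20, 250) [ 0.466 -0.351  0.269] [ 1.54  1.19 -1.71  1.51  0.66  1.66  2.49] -0.296 14
behind (90, -20, 180) [ 0.556 -0.342  0.199] [ 1.37  1.26 -1.61  1.4   0.75  1.59  2.5 ] -0.271 4
behind (95, -20, 115) [ 0.56  -0.342  0.134] [ 1.36  1.33 -1.56  1.43  0.8   1.52  2.51] -0.184 3
cl (60, -18, 115) [ 0.525 -0.343  0.134] [ 1.43  1.32 -1.57  1.5   0.8   1.52  2.51] -0.161 2
cl (0, -18, 115) [ 0.466 -0.349  0.134] [ 1.54  1.32 -1.59  1.6   0.79  1.52  2.53] -0.179 2
cl (-30, -18, 85) [ 0.436 -0.351  0.104] [ 1.6   1.34 -1.57  1.66  0.82  1.49  2.55] -0.169 2
cl (-30, -18, 130) [ 0.436 -0.351  0.149] [ 1.6   1.3  -1.61  1.64  0.77  1.53  2.53] -0.202 2
```

```bash
cat > srch7.py <<'E'
from bx import *
Q0=np.array([0.975,0.662,-0.962,2.307,1.925,0.338,-0.365])
OPS=[(-90,0,140),(-82,0,95),(-45,0,125),(-80,5,110),(-80,5,62),(-25,5,62),(38,5,135),(-65,0,130),(-20,-35,70),(-12,-28,62),(-12,8,62),(-65,0,130)]
def cand(seed):
    g=np.random.default_rng(seed);S=g.uniform(-.7,.5);tot=0;q=Q0;n=0;segs=[];M=9
    k=g.integers(1,4)
    for i in range(k):
        s=g.uniform(-1.2,1.2)
        r=g.uniform(.48,.7);th=g.uniform(-.9,.1);z=g.uniform(.2,.55)
        tgt=[r*np.cos(th),r*np.sin(th),z]
        q,m,c=simto(q,tgt,s);n+=c;segs.append((np.round(tgt,3).tolist(),round(s,2)));tot+=s;M=min(M,m)
        if M<.03: return None
    first=True
    for b in OPS:
        sp=S-tot if first else 0
        Rm=rz(sp)@fkj(q)[1]; pt=b2w(*b)-.022*Rm[:,2]
        q,m,c=simto(q,pt,sp,);n+=c;M=min(M,m)
        if M<.03: return None
        first=False
    return M,n,S,segs,q
if __name__=="__main__":
    t0=time.time();res=[];s=0
    with Pool() as pl:
        while time.time()-t0<200:
            res+=[r for r in pl.map(cand,range(s,s+1000),chunksize=25) if r];s+=1000
    print(s,len(res));res.sort(key=lambda r:-r[0]+r[1]/500)
    for r in res[:8]: print(round(r[0],3),r[1],round(r[2],2),r[3],r[4].round(2).tolist())
E
OMP_NUM_THREADS=1 python3 srch7.py
```

```text
10000 197
0.151 60 0.36 [([0.639, -0.109, 0.334], -0.84), ([0.605, -0.216, 0.514], -0.12)] [1.66, 0.56, -0.98, 2.08, -0.1, 0.58, 2.47]
0.162 66 0.25 [([0.655, -0.234, 0.201], -0.78), ([0.543, -0.254, 0.452], -0.99)] [1.59, 0.49, -0.86, 2.13, -0.28, 0.51, 2.52]
0.158 65 0.26 [([0.645, -0.142, 0.211], -0.75), ([0.539, -0.004, 0.416], -0.18), ([0.483, -0.398, 0.278], 1.08)] [1.46, 0.44, -0.7, 2.13, -0.46, 0.54, 2.7]
0.15 64 0.32 [([0.699, 0.006, 0.372], -1.03), ([0.575, -0.224, 0.486], 0.22)] [1.64, 0.53, -0.93, 2.1, -0.17, 0.55, 2.49]
0.119 50 0.27 [([0.526, -0.065, 0.338], -0.64)] [1.47, 0.44, -0.71, 2.13, -0.44, 0.54, 2.7]
0.141 61 0.27 [([0.642, 0.03, 0.457], -1.02)] [1.57, 0.49, -0.85, 2.12, -0.29, 0.53, 2.56]
0.125 54 0.34 [([0.531, -0.212, 0.378], -1.06)] [1.74, 0.62, -1.09, 2.09, 0.06, 0.57, 2.3]
0.136 62 0.47 [([0.66, -0.004, 0.509], -1.03)] [1.56, 0.53, -0.83, 2.05, -0.23, 0.65, 2.69]
```

drive_tool(increments="0 0.004 0.0276 -0.064;0 0.004 0.0276 -0.064;0 0.004 0.0276 -0.064;0 0.004 0.0276 -0.064;0 0.004 0.0276 -0.064;0 0.004 0.0276 -0.064;0 0.004 0.0276 -0.064;0 0.004 0.0276 -0.064;0 0.004 0.0276 -0.064;0 0.004 0.0276 -0.064")

```text
t: 28.82
eef_pos: [0.5361, -0.0652, 0.3416]
tool_rot: [0.269, 0.449, 0.852, -0.001]
contact_force: [1.0, -0.5, 0.7]
gripper_width: 0.002
```

drive_tool(increments="-0.0136 -0.0223 -0.0149 0.076;-0.0136 -0.0223 -0.0149 0.076;-0.0136 -0.0223 -0.0149 0.076;-0.0136 -0.0223 -0.0149 0.076;-0.0136 -0.0223 -0.0149 0.076;-0.0136 -0.0223 -0.0149 0.076;-0.0136 -0.0223 -0.0149 0.076;-0.0136 -0.0223 -0.0149 0.076;-0.0136 -0.0223 -0.0149 0.076;-0.0136 -0.0223 -0.0149 0.076;-0.0136 -0.0223 -0.0149 0.076;-0.0136 -0.0223 -0.0149 0.076")

```text
t: 29.82
eef_pos: [0.4146, -0.2618, 0.2044]
tool_rot: [0.241, 0.135, 0.957, 0.088]
contact_force: [0.3, -0.6, -0.1]
gripper_width: -0.0
```

```bash
python3 - <<'E'
from h import *
import st
from bx import w2b
print(w2b(st.o["eef_pos"]+.022*st.M[:,2]))
for n in ["top","wrist"]:
    im=bot.read_camera(n); cv2.imwrite(f"pics/{n}11.png",im[:,:,::-1])
    if n=="top": crop(im,300,150,460,310,3.7,"top11c.png")
E
```

```text
t 29.82 q [ 1.594  0.286 -1.019  2.221 -0.334  0.434  2.208]
pos [ 0.4146 -0.2618  0.2044] zax [ 0.485  0.104 -0.868] yax [0.216 0.948 0.234] lean deg 29.8 tip [ 0.4253 -0.2595  0.1853] F [ 0.3 -0.6 -0.1]
[-33.5  63.5 185.3]
```

View pics/top11c.png

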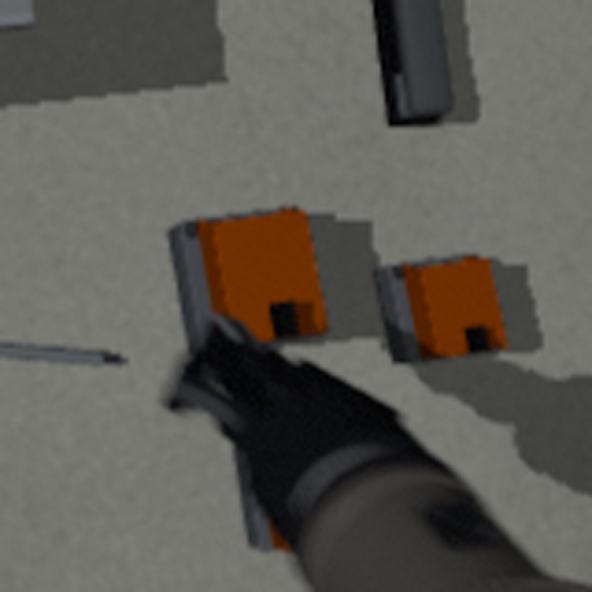

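View pics/wrist11.png

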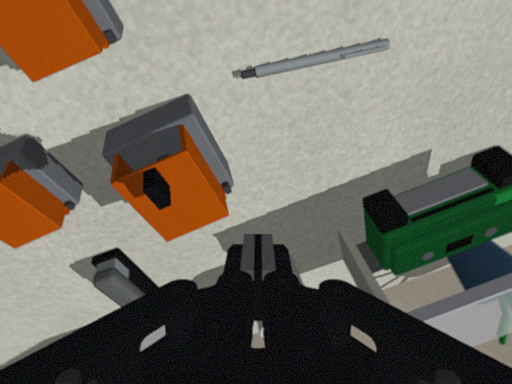

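```bash
python3 - <<'E'
import cv2
a=cv2.imread("pics/wrist11.png"); cv2.imwrite("pics/w11c.png",cv2.resize(a[80:260,80:260],None,fx=3.2,fy=3.2,interpolation=2))
E
```

```text
(no output)
```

View pics/w11c.png

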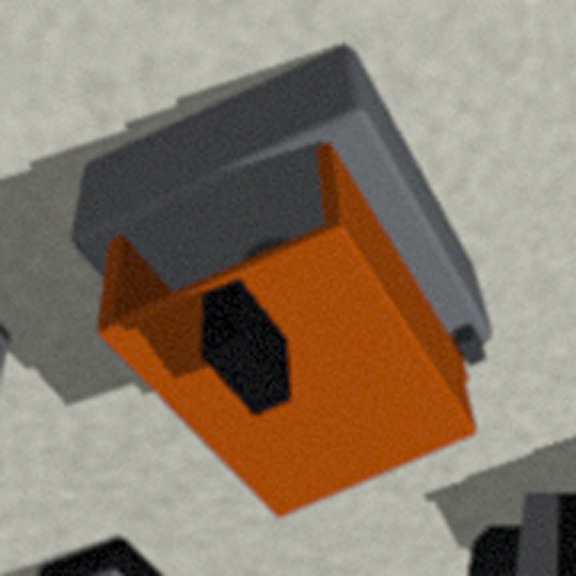

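```bash
cat > sim8.py <<'E'
from bx import *
import sys
def go(q,ops,show=True):
    for b in ops:
        sp=b[3] if len(b)>3 else 0
        Rm=rz(sp)@fkj(q)[1]; pt=b2w(*b[:3])-.022*Rm[:,2]; p0=fkj(q)[0]
        q,m,k=simto(q,pt,sp); print(b,"tcp",pt.round(4),"d",(pt-p0).round(4),q.round(2),"m",round(m,3),k)
    return q
E
python3 - <<'E'
from sim8 import *
q=np.array([1.594,.286,-1.019,2.221,-.334,.434,2.208])
q=go(q,[(-80,14,120),(-75,12,53),(-38,12,53),(-21,12,89),(-4.5,12,104),(16,12,114),(31,12,117),(53,12,116),(-30,5,135),(-70,-30,120),(-20,-35,70),(-12,-28,60),(-12,8,60),(-65,0,130)])
E
```

```text
(-80, 14, 120) tcp [ 0.3731 -0.3155  0.1391] d [-0.0417 -0.0539 -0.0652] [ 1.64  0.45 -0.93  2.24 -0.24  0.35  2.32] m 0.176 4
(-75, 12, 53) tcp [ 0.3782 -0.317   0.0721] d [ 0.0052 -0.0015 -0.067 ] [ 1.52  0.59 -0.82  2.26 -0.18  0.19  2.32] m 0.017 3
(-38, 12, 53) tcp [ 0.4151 -0.3135  0.0721] d [ 0.0368  0.0035 -0.    ] [ 1.41  0.59 -0.77  2.22 -0.19  0.18  2.27] m 0.007 2
(-21, 12, 89) tcp [ 0.432  -0.3119  0.1081] d [0.0169 0.0016 0.036 ] [ 1.4   0.52 -0.79  2.19 -0.22  0.25  2.23] m 0.045 2
(-4.5, 12, 104) tcp [ 0.4484 -0.3104  0.1231] d [0.0164 0.0016 0.015 ] [ 1.36  0.5  -0.78  2.16 -0.23  0.29  2.2 ] m 0.115 1
(16, 12, 114) tcp [ 0.4688 -0.3084  0.1331] d [0.0204 0.0019 0.01  ] [ 1.31  0.48 -0.75  2.13 -0.23  0.31  2.16] m 0.135 1
(31, 12, 117) tcp [ 0.4838 -0.307   0.1361] d [0.0149 0.0014 0.003 ] [ 1.26  0.49 -0.73  2.11 -0.22  0.31  2.14] m 0.141 1
(53, 12, 116) tcp [ 0.5057 -0.3049  0.1351] d [ 0.0219  0.0021 -0.001 ] [ 1.2   0.5  -0.7   2.08 -0.21  0.31  2.1 ] m 0.139 1
(-30, 5, 135) tcp [ 0.4237 -0.3197  0.1541] d [-0.082  -0.0148  0.019 ] [ 1.47  0.44 -0.84  2.16 -0.26  0.37  2.26] m 0.156 3
(-70, -30, 120) tcp [ 0.3872 -0.3584  0.1391] d [-0.0365 -0.0386 -0.015 ] [ 1.58  0.49 -0.84  2.15 -0.24  0.4   2.35] m 0.215 2
(-20, -35, 70) tcp [ 0.4374 -0.3586  0.0891] d [ 0.0502 -0.0002 -0.05  ] [ 1.4   0.59 -0.73  2.11 -0.19  0.28  2.28] m 0.114 3
(-12, -28, 60) tcp [ 0.4447 -0.3509  0.0791] d [ 0.0073  0.0077 -0.01  ] [ 1.36  0.61 -0.72  2.12 -0.19  0.25  2.27] m 0.082 1
(-12, 8, 60) tcp [ 0.4413 -0.315   0.0791] d [-0.0034  0.0358  0.    ] [ 1.34  0.58 -0.74  2.18 -0.21  0.2   2.24] m 0.025 2
(-65, 0, 130) tcp [ 0.3893 -0.328   0.1491] d [-0.052 -0.013  0.07 ] [ 1.59  0.44 -0.89  2.19 -0.26  0.38  2.32] m 0.083 3
```

```bash
python3 - <<'E'
from sim8 import *
q=np.array([1.594,.286,-1.019,2.221,-.334,.434,2.208])
q=go(q,[(-80,14,120,.24),(-75,12,53),(-38,12,53),(-21,12,89),(-4.5,12,104),(16,12,114),(31,12,117),(53,12,116),(-30,5,135),(-70,-30,120),(-20,-35,70),(-12,-28,60),(-12,8,60),(-65,0,130)])
E
```

```text
(-80, 14, 120, 0.24) tcp [ 0.3739 -0.318   0.1391] d [-0.0409 -0.0564 -0.0652] [ 1.66  0.52 -0.95  2.16 -0.15  0.5   2.48] m 0.229 4
(-75, 12, 53) tcp [ 0.3791 -0.3195  0.0721] d [ 0.0052 -0.0015 -0.067 ] [ 1.57  0.64 -0.85  2.18 -0.09  0.36  2.47] m 0.19 3
(-38, 12, 53) tcp [ 0.4159 -0.316   0.0721] d [ 0.0368  0.0035 -0.    ] [ 1.47  0.65 -0.82  2.14 -0.09  0.35  2.42] m 0.179 2
(-21, 12, 89) tcp [ 0.4328 -0.3144  0.1081] d [0.0169 0.0016 0.036 ] [ 1.46  0.59 -0.85  2.11 -0.12  0.42  2.39] m 0.213 2
(-4.5, 12, 104) tcp [ 0.4493 -0.3128  0.1231] d [0.0164 0.0016 0.015 ] [ 1.43  0.57 -0.85  2.08 -0.13  0.44  2.36] m 0.274 1
(16, 12, 114) tcp [ 0.4697 -0.3109  0.1331] d [0.0204 0.0019 0.01  ] [ 1.39  0.57 -0.84  2.05 -0.13  0.46  2.32] m 0.291 1
(31, 12, 117) tcp [ 0.4846 -0.3095  0.1361] d [0.0149 0.0014 0.003 ] [ 1.35  0.57 -0.82  2.03 -0.13  0.47  2.3 ] m 0.296 1
(53, 12, 116) tcp [ 0.5065 -0.3074  0.1351] d [ 0.0219  0.0021 -0.001 ] [ 1.3   0.58 -0.8   2.   -0.12  0.46  2.27] m 0.293 1
(-30, 5, 135) tcp [ 0.4245 -0.3222  0.1541] d [-0.082  -0.0148  0.019 ] [ 1.53  0.52 -0.9   2.08 -0.16  0.52  2.41] m 0.31 3
(-70, -30, 120) tcp [ 0.388  -0.3608  0.1391] d [-0.0365 -0.0386 -0.015 ] [ 1.62  0.56 -0.89  2.06 -0.14  0.56  2.49] m 0.368 2
(-20, -35, 70) tcp [ 0.4383 -0.3611  0.0891] d [ 0.0502 -0.0002 -0.05  ] [ 1.46  0.66 -0.8   2.02 -0.08  0.45  2.42] m 0.282 3
(-12, -28, 60) tcp [ 0.4456 -0.3534  0.0791] d [ 0.0073  0.0077 -0.01  ] [ 1.43  0.68 -0.78  2.03 -0.08  0.42  2.41] m 0.252 1
(-12, 8, 60) tcp [ 0.4422 -0.3175  0.0791] d [-0.0034  0.0358  0.    ] [ 1.41  0.65 -0.8   2.1  -0.1   0.36  2.38] m 0.195 2
(-65, 0, 130) tcp [ 0.3902 -0.3305  0.1491] d [-0.052 -0.013  0.07 ] [ 1.63  0.52 -0.93  2.11 -0.16  0.54  2.46] m 0.248 3
```

drive_tool(increments="-0.0103 -0.0141 -0.0163 0.06;-0.0103 -0.0141 -0.0163 0.06;-0.0103 -0.0141 -0.0163 0.06;-0.0103 -0.0141 -0.0163 0.06;0.0017 -0.0005 -0.0223 0;0.0017 -0.0005 -0.0223 0;0.0017 -0.0005 -0.0223 0;0 0 0 0")

```text
t: 30.58
eef_pos: [0.3781, -0.3174, 0.0694]
tool_rot: [0.227, 0.023, 0.966, 0.119]
contact_force: [-1.2, -0.5, -0.1]
gripper_width: -0.005
```

```bash
cat > look.py <<'E'
from h import *
import st,sys
from bx import w2b
print("tip box",w2b(st.o["eef_pos"]+.022*st.M[:,2]))
k=sys.argv[1]
for n in sys.argv[2:]:
    im=bot.read_camera(n); cv2.imwrite(f"pics/{n}{k}.png",im[:,:,::-1])
    if n=="top": crop(im,330,170,430,270,5.5,f"top{k}c.png")
    if n=="scene": crop(im,270,80,370,180,5.5,f"scene{k}c.png")
E
python3 look.py 12 top wrist
```

```text
t 30.58 q [ 1.562  0.648 -0.849  2.181 -0.086  0.357  2.461]
pos [ 0.3781 -0.3174  0.0694] zax [ 0.444  0.219 -0.869] yax [-0.01   0.971  0.239] lean deg 29.7 tip [ 0.3878 -0.3126  0.0503] F [-1.2 -0.5 -0.1]
tip box [-75.9  14.2  50.3]
```

View pics/top12c.png

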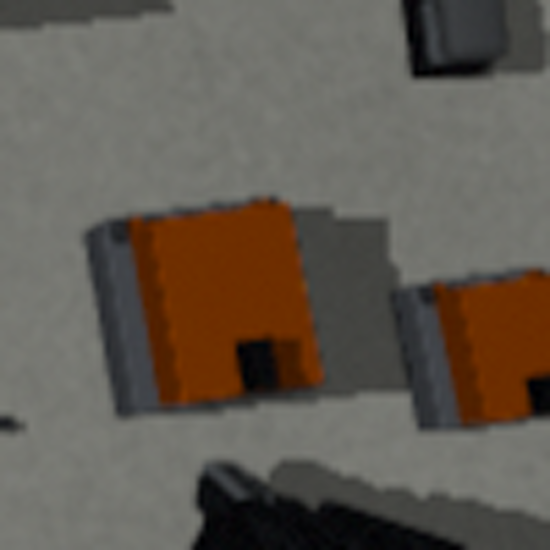

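View pics/wrist12.png

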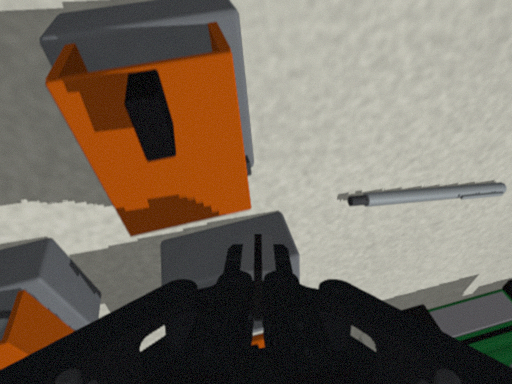

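drive_tool(increments="0.013 0.001 0.001 0;0.013 0.001 0.001 0;0.01 0.001 0 0;0.004 0 0.008 0;0.004 0 0.01 0;0 0 0 0")

```text
t: 31.18
eef_pos: [0.4244, -0.3159, 0.0951]
tool_rot: [0.229, 0.021, 0.966, 0.115]
contact_force: [0.7, -0.3, 1.1]
gripper_width: -0.001
```

```bash
python3 look.py 13 top scene
```

```text
t 31.18 q [ 1.471  0.613 -0.842  2.123 -0.107  0.389  2.396]
pos [ 0.4244 -0.3159  0.0951] zax [ 0.448  0.213 -0.868] yax [-0.012  0.973  0.232] lean deg 29.7 tip [ 0.4343 -0.3112  0.076 ] F [ 0.7 -0.3  1.1]
tip box [-29.5  11.2  76. ]
```

View pics/top13c.png

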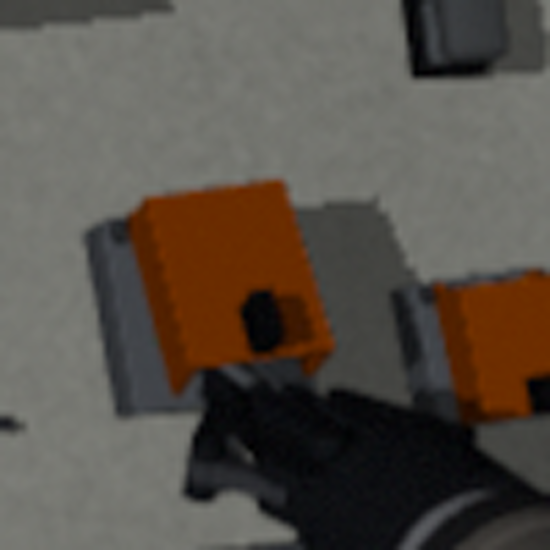

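View pics/scene13c.png

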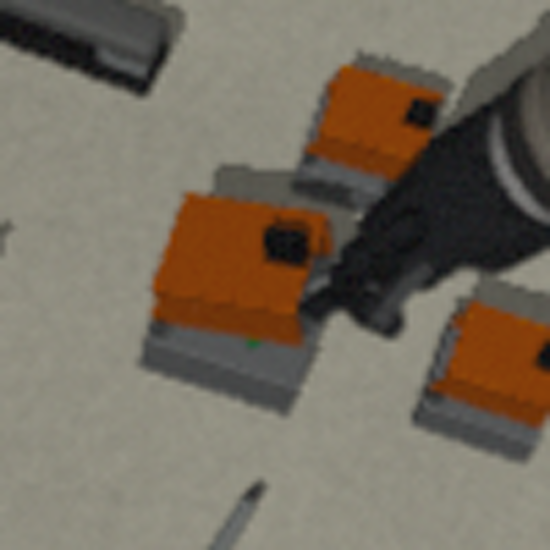

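drive_tool(increments="0.0085 0.001 0.013 0;0.008 0.001 0.0075 0;0.008 0.001 0.0075 0;0.01 0.001 0.005 0;0.01 0.001 0.005 0;0.0075 0.001 0.002 0;0.0075 0.001 0.001 0;0.011 0.001 0 0;0.011 0.001 0 0;0 0 0 0")

```text
t: 32.12
eef_pos: [0.5066, -0.305, 0.1333]
tool_rot: [0.229, 0.021, 0.966, 0.117]
contact_force: [-0.7, -0.0, 0.7]
gripper_width: 0.002
```

```bash
python3 look.py 14 top scene
```

```text
t 32.12 q [ 1.295  0.581 -0.8    2.002 -0.115  0.456  2.262]
pos [ 0.5066 -0.305   0.1333] zax [ 0.447  0.217 -0.868] yax [-0.013  0.972  0.236] lean deg 29.8 tip [ 0.5165 -0.3003  0.1142] F [-0.7 -0.   0.7]
tip box [ 53.4  14.3 114.2]
```

View pics/top14c.png

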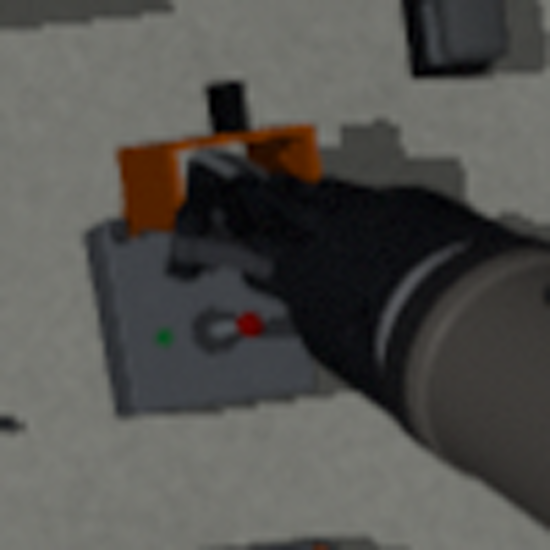

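View pics/scene14c.png

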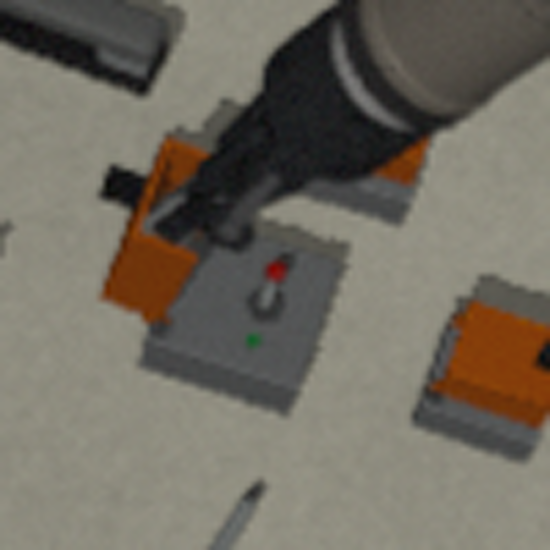

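```bash
python3 - <<'E'
from bx import *
from h import plane,bot
c=bot.calibration("top")
print(w2b(plane(c,330+250/5.5,170+323/5.5,.063)),w2b(plane(c,330+165/5.5,170+337/5.5,.04)))
c=bot.calibration("scene");print(w2b(plane(c,270+276/5.5,80+271/5.5,.063)))
from sim8 import *
q=np.array([1.295,.581,-.8,2.002,-.115,.456,2.262])
q=go(q,[(-10,10,130),(-45,-35,120),(-16,-38,70),(-14,-34,58),(-14,10,58),(-14,0,62),(-60,0,130)])
E
```

```text
[-10.7 -10.2  63. ] [-11.5  21.5  40. ]
[-14.6  -7.6  63. ]
(-10, 10, 130) tcp [ 0.444  -0.3153  0.1491] d [-0.0633 -0.0104  0.0156] [ 1.48  0.53 -0.88  2.07 -0.15  0.5   2.37] m 0.299 3
(-45, -35, 120) tcp [ 0.4134 -0.3635  0.1391] d [-0.0306 -0.0481 -0.01  ] [ 1.56  0.58 -0.87  2.03 -0.13  0.55  2.45] m 0.356 2
(-16, -38, 70) tcp [ 0.4425 -0.3637  0.0891] d [ 0.0292 -0.0002 -0.05  ] [ 1.45  0.67 -0.8   2.01 -0.08  0.46  2.41] m 0.286 2
(-14, -34, 58) tcp [ 0.4441 -0.3595  0.0771] d [ 0.0016  0.0042 -0.012 ] [ 1.44  0.69 -0.78  2.02 -0.07  0.43  2.41] m 0.257 1
(-14, 10, 58) tcp [ 0.44   -0.3157  0.0771] d [-0.0042  0.0438  0.    ] [ 1.42  0.65 -0.81  2.11 -0.09  0.36  2.38] m 0.187 2
(-14, 0, 62) tcp [ 0.4409 -0.3257  0.0811] d [ 0.0009 -0.01    0.004 ] [ 1.43  0.65 -0.81  2.09 -0.09  0.38  2.39] m 0.211 1
(-60, 0, 130) tcp [ 0.3951 -0.33    0.1491] d [-0.0458 -0.0044  0.068 ] [ 1.62  0.52 -0.93  2.1  -0.15  0.53  2.45] m 0.258 3
```

drive_tool(increments="-0.021 -0.0035 0.005 0;-0.021 -0.0035 0.005 0;-0.021 -0.0035 0.005 0;-0.015 -0.024 -0.005 0;-0.015 -0.024 -0.005 0;0.0145 0 -0.025 0;0.0145 0 -0.025 0;0.0016 0.002 -0.013 0;0 0 0 0")

```text
t: 32.97
eef_pos: [0.4405, -0.3609, 0.0721]
tool_rot: [0.227, 0.022, 0.966, 0.119]
contact_force: [-1.1, -0.3, -0.7]
gripper_width: 0.001
```

```bash
python3 look.py 15 top scene
```

```text
t 32.97 q [ 1.438  0.695 -0.779  2.022 -0.069  0.428  2.411]
pos [ 0.4405 -0.3609  0.0721] zax [ 0.443  0.22  -0.869] yax [-0.011  0.971  0.24 ] lean deg 29.7 tip [ 0.4503 -0.356   0.053 ] F [-1.1 -0.3 -0.7]
tip box [-17.8 -34.9  53. ]
```

View pics/top15c.png

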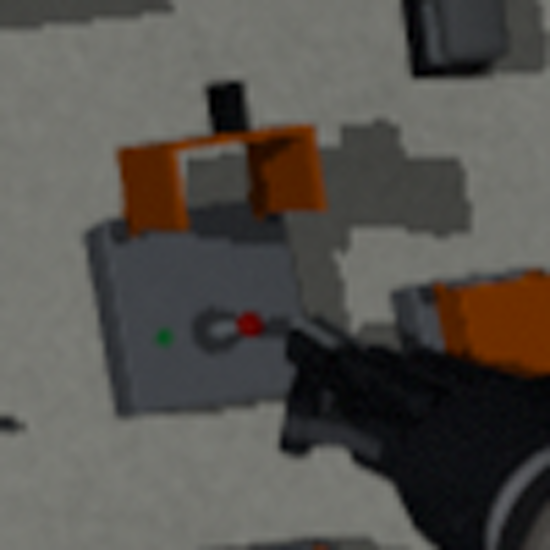

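View pics/scene15c.png

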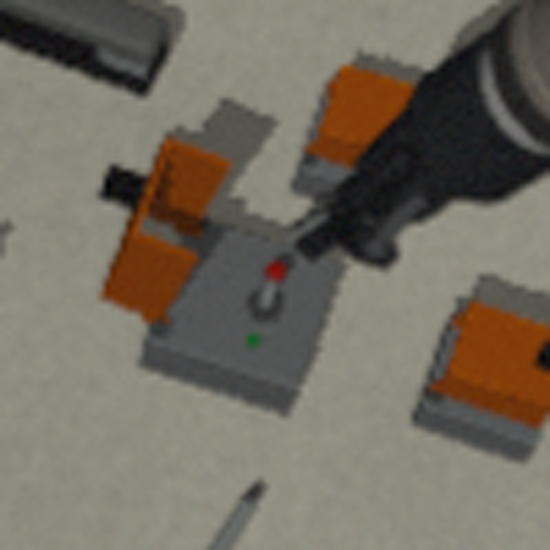

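drive_tool(increments="0.005 0 0.004 0;-0.001 0.01 0 0;-0.001 0.01 0 0;-0.001 0.01 0 0;-0.001 0.006 0 0")

```text
t: 33.48
eef_pos: [0.443, -0.3256, 0.08]
tool_rot: [0.229, 0.021, 0.966, 0.116]
contact_force: [1.9, -8.8, -0.5]
gripper_width: 0.002
```

```bash
python3 look.py 16 top scene
```

```text
t 33.48 q [ 1.416  0.653 -0.801  2.085 -0.089  0.377  2.38 ]
pos [ 0.443  -0.3256  0.08  ] zax [ 0.447  0.214 -0.869] yax [-0.012  0.972  0.234] lean deg 29.7 tip [ 0.4528 -0.3209  0.0609] F [ 1.9 -8.8 -0.5]
tip box [-12.   -0.2  60.9]
```

View pics/top16c.png

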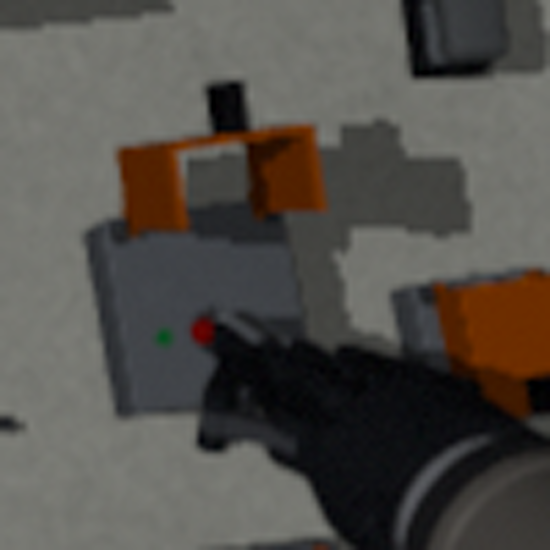

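View pics/scene16c.png

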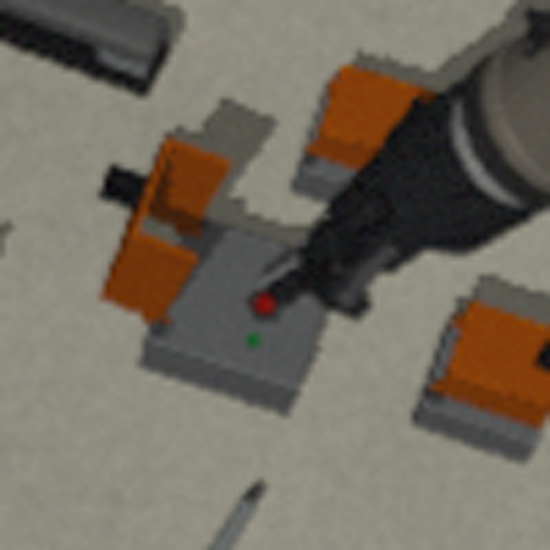

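drive_tool(increments="0 0.004 0 0;0 0.003 0 0;0 0 0 0")

```text
t: 33.83
eef_pos: [0.443, -0.3252, 0.0797]
tool_rot: [0.23, 0.025, 0.966, 0.112]
contact_force: [-3.5, -12.0, 2.8]
gripper_width: 0.001
```

```bash
python3 look.py 17 top; python3 - <<'E'
from bx import *
from h import *
im=bot.read_camera("top").astype(int)
m=((im[...,0]>110)&(im[...,1]<50)&(im[...,2]<50));m[:,:360]=0;ys,xs=np.nonzero(m[:,:400]);print(len(xs),xs.mean(),ys.mean())
print(w2b(plane(bot.calibration("top"),xs.mean(),ys.mean(),.063)))
E
```

```text
t 33.83 q [ 1.412  0.649 -0.798  2.092 -0.09   0.364  2.374]
pos [ 0.443  -0.3252  0.0797] zax [ 0.45   0.206 -0.869] yax [-0.004  0.974  0.228] lean deg 29.6 tip [ 0.4529 -0.3207  0.0606] F [ -3.5 -12.    2.8]
tip box [-11.8   0.   60.6]
78 380.1923076923077 280.6794871794872
[-133.2   -0.    63. ]
```

View pics/top17c.png

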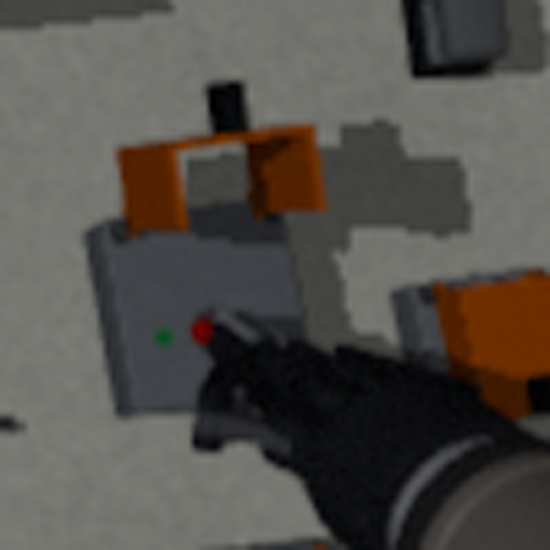

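drive_tool(increments="0 -0.012 0 0;-0.01 -0.012 0.015 0;-0.02 -0.005 0.03 0;-0.02 0 0.035 0;0 0 0.02 0")

```text
t: 34.35
eef_pos: [0.3896, -0.3486, 0.1799]
tool_rot: [0.227, 0.023, 0.967, 0.117]
contact_force: [-0.4, -0.8, -0.5]
gripper_width: -0.001
```

```bash
python3 look.py 18 top; cat > srch8.py <<'E'
from bx import *
import sys
Q0=np.array(json.loads(sys.argv[1])) if len(sys.argv)>1 else None
def cand(a):
    seed,Q0=a
    g=np.random.default_rng(seed);sgn=g.integers(2);S=g.uniform(.6,2.2) if sgn else g.uniform(-2.6,-1.1)
    yo=-20 if sgn else 20
    OPS=[(100,yo,200),(97,yo,108),(60,yo,115),(28,yo,121),(-3,yo,112),(-20,yo,97),(-30,yo,85),(-28,yo,150)]
    tot=0;q=Q0;n=0;segs=[];M=9
    for i in range(g.integers(0,3)):
        s=g.uniform(-1.2,1.2)
        r=g.uniform(.48,.75);th=g.uniform(-.9,.2);z=g.uniform(.3,.6)
        tgt=[r*np.cos(th),r*np.sin(th),z]
        q,m,c=simto(q,tgt,s);n+=c;segs.append((np.round(tgt,3).tolist(),round(s,2)));tot+=s;M=min(M,m)
        if M<.03: return None
    first=True
    for b in OPS:
        sp=S-tot if first else 0
        if first:
            Rm=rz(sp)@fkj(q)[1]; pt=b2w(*b[:2],260)-.022*Rm[:,2]
            q,m,c=simto(q,pt,sp);n+=c;M=min(M,m)
        pt=b2w(*b)-.022*fkj(q)[1][:,2]
        q,m,c=simto(q,pt);n+=c;M=min(M,m)
        if M<.03: return None
        first=False
    return M,n,S,segs,q
if __name__=="__main__":
    t0=time.time();res=[];s=0
    with Pool() as pl:
        while time.time()-t0<150:
            res+=[r for r in pl.map(cand,[(i,Q0) for i in range(s,s+1000)],chunksize=25) if r];s+=1000
    print(s,len(res));res.sort(key=lambda r:-min(r[0],.15)+r[1]/500)
    for r in res[:10]: print(round(r[0],3),r[1],round(r[2],2),r[3],r[4].round(2).tolist())
E
Q=$(python3 -c "
from station import bot
print([round(float(x),3) for x in bot.get_obs()['q']])"); echo $Q; OMP_NUM_THREADS=1 python3 srch8.py "$Q"
```

```text
t 34.35 q [ 1.659  0.487 -0.944  2.053 -0.173  0.627  2.463]
pos [ 0.3896 -0.3486  0.1799] zax [ 0.444  0.216 -0.87 ] yax [-0.008  0.971  0.237] lean deg 29.6 tip [ 0.3994 -0.3439  0.1607] F [-0.4 -0.8 -0.5]
tip box [-67.3 -18.  160.7]
[1.658, 0.484, -0.947, 2.049, -0.174, 0.627, 2.462]
5000 2158
0.205 24 0.6 [] [1.52, 0.7, -0.97, 1.8, 0.06, 0.97, 2.75]
0.165 24 0.67 [] [1.51, 0.72, -0.98, 1.77, 0.08, 1.02, 2.79]
0.201 24 0.61 [] [1.52, 0.71, -0.97, 1.79, 0.06, 0.98, 2.75]
0.182 24 0.64 [] [1.51, 0.71, -0.97, 1.78, 0.07, 1.0, 2.77]
0.191 24 0.63 [] [1.52, 0.71, -0.97, 1.79, 0.07, 0.99, 2.76]
0.183 24 0.64 [] [1.51, 0.71, -0.97, 1.78, 0.07, 1.0, 2.77]
0.192 24 0.62 [] [1.52, 0.71, -0.97, 1.79, 0.07, 0.99, 2.76]
0.194 24 0.62 [] [1.52, 0.71, -0.97, 1.79, 0.07, 0.99, 2.76]
0.189 24 0.63 [] [1.51, 0.71, -0.97, 1.79, 0.07, 0.99, 2.76]
0.18 24 0.65 [] [1.51, 0.72, -0.97, 1.78, 0.08, 1.0, 2.77]
```

View pics/top18c.png

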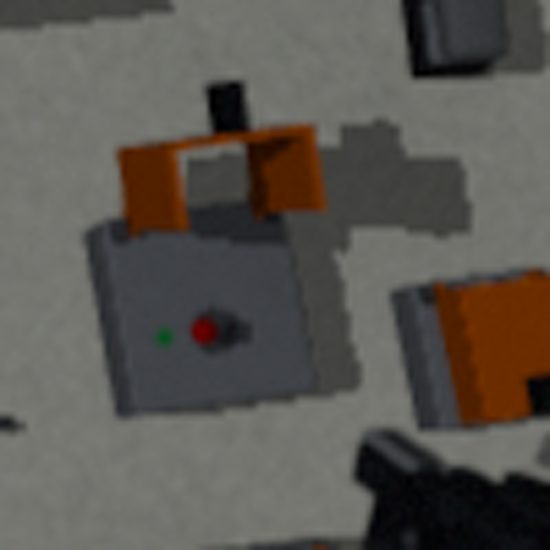

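```bash
python3 - <<'E'
from bx import *
from h import *
c=bot.calibration("top")
for k in (14,15,16,18):
    im=cv2.imread(f"pics/top{k}.png")[:,:,::-1].astype(float)
    w=np.clip(im[...,0]-2.0*np.maximum(im[...,1],im[...,2])-20,0,None); 
    w[:, :360]=0;w[:,382:]=0;w[:222]=0;w[:,:]*=1;w[236:]=0
    # orange has G: exclude
    w[im[...,1]>40]=0
    ys,xs=np.mgrid[:384,:512];s=w.sum();u,v=(xs*w).sum()/s,(ys*w).sum()/s
    print(k,s,u,v,w2b(plane(c,u,v,.0635)))
for k in (14,15,16,18):
    im=cv2.imread(f"pics/top{k}.png")[:,:,::-1].astype(float);print(im[226:234,362:380,0].astype(int).max(0))
E
python3 - <<'E'
import cv2
a=cv2.imread("pics/top18.png"); cv2.imwrite("pics/t18z.png",cv2.resize(a[215:245,350:390],None,fx=15,fy=15,interpolation=0))
E
```

```text
14 658.0 374.85562310030394 228.6306990881459 [-10.3  -8.7  63.5]
15 640.0 374.9109375 228.5953125 [-10.2  -8.8  63.5]
16 687.0 366.4221251819505 229.74090247452693 [-10.4  11.9  63.5]
18 712.0 366.4887640449438 229.75421348314606 [-10.5  11.8  63.5]
[65 65 65 62 55 48 59 72 77 79 78 84 97 96 84 65 64 64]
[66 66 65 63 55 48 58 73 78 77 78 82 97 98 85 65 63 65]
[ 66  65  71  93 100  94  69  53  69  66  64  61  61  63  61  63  63  63]
[65 65 70 92 99 93 74 47 49 54 57 64 65 64 65 65 65 64]
```

View pics/t18z.png

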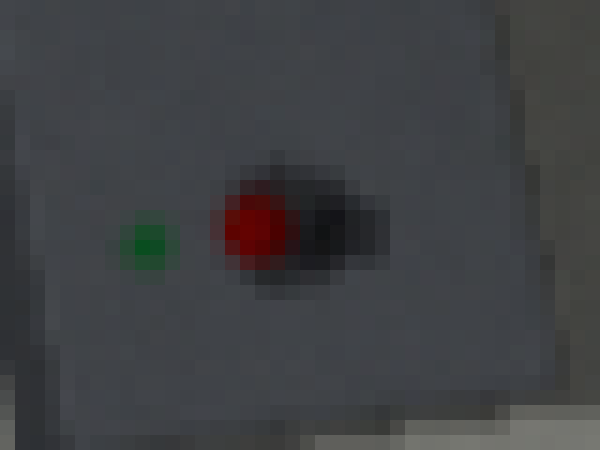

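```bash
python3 - <<'E'
from bx import *
from h import *
im=bot.read_camera("scene"); cv2.imwrite("pics/scene18.png",im[:,:,::-1])
c=bot.calibration("scene")
for k in (14,15,16,18):
    im=cv2.imread(f"pics/scene{k}.png")[:,:,::-1].astype(float)
    w=np.clip(im[...,0]-2.0*np.maximum(im[...,1],im[...,2])-20,0,None)
    w[im[...,1]>40]=0; w[:,:312]=0;w[:,326:]=0;w[:122]=0;w[142:]=0
    ys,xs=np.mgrid[:384,:512];s=w.sum();u,v=(xs*w).sum()/s,(ys*w).sum()/s
    print(k,s,u,v,w2b(plane(c,u,v,.0635)))
E
```

```text
14 337.0 319.7240356083086 128.64094955489614 [-12.7  -8.8  63.5]
15 318.0 319.7672955974843 128.66981132075472 [-12.8  -8.8  63.5]
16 402.0 317.6592039800995 134.89303482587064 [-13.2  13.1  63.5]
18 413.0 317.68523002421307 134.75544794188863 [-13.2  12.7  63.5]
```

```bash
cat > s9.py <<'E'
from srch8 import *
Q=np.array([1.658,.484,-.947,2.049,-.174,.627,2.462])
with Pool() as pl: res=[r for r in pl.map(cand,[(i,Q) for i in range(4000)],chunksize=25) if r]
for f in (lambda S:S>.9,lambda S:-2.3<S<-1.5):
    rr=[r for r in res if f(r[2])];rr.sort(key=lambda r:-min(r[0],.12)+r[1]/300);print(len(rr))
    for r in rr[:4]: print(round(r[0],3),r[1],round(r[2],2),r[3],r[4].round(2).tolist())
E
OMP_NUM_THREADS=1 python3 s9.py
```

```text
43
0.128 47 0.93 [([0.6, 0.014, 0.408], -0.27)] [1.52, 0.87, -1.14, 1.68, 0.29, 1.21, 2.83]
0.186 50 0.92 [([0.638, -0.029, 0.47], -0.57)] [1.55, 0.9, -1.2, 1.68, 0.34, 1.22, 2.77]
0.126 50 0.93 [([0.615, -0.177, 0.576], -0.54)] [1.52, 0.86, -1.13, 1.68, 0.28, 1.21, 2.83]
0.175 51 0.93 [([0.598, -0.089, 0.455], -0.77)] [1.55, 0.91, -1.21, 1.68, 0.36, 1.24, 2.77]
805
0.119 35 -1.7 [] [0.12, 0.23, 0.11, 2.28, 0.91, 0.54, -0.72]
0.118 35 -1.7 [] [0.12, 0.23, 0.11, 2.28, 0.91, 0.53, -0.72]
0.118 35 -1.7 [] [0.12, 0.23, 0.11, 2.28, 0.91, 0.53, -0.72]
0.117 35 -1.69 [] [0.12, 0.23, 0.11, 2.28, 0.91, 0.53, -0.72]
```

```bash
python3 - <<'E'
from sim8 import *
q=np.array([1.658,.484,-.947,2.049,-.174,.627,2.462])
q=go(q,[(95,-20,230,.75),(95,-20,110),(60,-20,117),(28,-20,121),(-3,-20,112),(-20,-20,97),(-30,-20,85),(-28,-20,150)])
print(fkj(q)[1][:,2])
E
```

```text
(95, -20, 230, 0.75) tcp [ 0.5572 -0.3406  0.2491] d [0.1639 0.0087 0.0659] [ 1.28  0.74 -0.97  1.5   0.08  1.21  2.69] m 0.27 8
(95, -20, 110) tcp [ 0.5572 -0.3406  0.1291] d [ 0.   -0.   -0.12] [ 1.25  0.87 -0.91  1.58  0.15  1.03  2.72] m 0.243 5
(60, -20, 117) tcp [ 0.5223 -0.344   0.1361] d [-0.0348 -0.0033  0.007 ] [ 1.31  0.84 -0.92  1.63  0.14  1.03  2.75] m 0.213 2
(28, -20, 121) tcp [ 0.4905 -0.347   0.1401] d [-0.0319 -0.003   0.004 ] [ 1.37  0.81 -0.94  1.68  0.14  1.03  2.78] m 0.182 2
(-3, -20, 112) tcp [ 0.4596 -0.3499  0.1311] d [-0.0309 -0.0029 -0.009 ] [ 1.42  0.8  -0.94  1.73  0.14  1.01  2.81] m 0.149 2
(-20, -20, 97) tcp [ 0.4427 -0.3515  0.1161] d [-0.0169 -0.0016 -0.015 ] [ 1.45  0.81 -0.93  1.76  0.15  0.99  2.83] m 0.129 1
(-30, -20, 85) tcp [ 0.4327 -0.3525  0.1041] d [-0.01   -0.0009 -0.012 ] [ 1.46  0.82 -0.93  1.78  0.16  0.97  2.84] m 0.117 1
(-28, -20, 150) tcp [ 0.4347 -0.3523  0.1691] d [0.002  0.0002 0.065 ] [ 1.49  0.74 -0.98  1.74  0.1   1.07  2.84] m 0.12 3
[ 0.18225413  0.46052914 -0.86873261]
```

drive_tool(increments="0.01 0 0.025 0.09;0.02 0.001 0.02 0.09;0.022 0.001 0.01 0.09;0.022 0.001 0.005 0.09;0.022 0.001 0.005 0.09;0.022 0.001 0 0.09;0.022 0.002 0 0.09;0.022 0.002 0 0.09;0.002 0 0 0.03;0 0 0 0")

```text
t: 35.28
eef_pos: [0.5584, -0.3371, 0.2425]
tool_rot: [0.169, -0.336, 0.906, 0.194]
contact_force: [0.1, 0.5, 0.3]
gripper_width: 0.005
```

```bash
python3 look.py 19 top
```

```text
t 35.28 q [ 1.271  0.753 -0.972  1.5    0.087  1.202  2.686]
pos [ 0.5584 -0.3371  0.2425] zax [ 0.177  0.466 -0.867] yax [-0.674  0.699  0.238] lean deg 29.9 tip [ 0.5623 -0.3268  0.2234] F [0.1 0.5 0.3]
tip box [ 96.4 -16.4 223.4]
```

View pics/top19c.png

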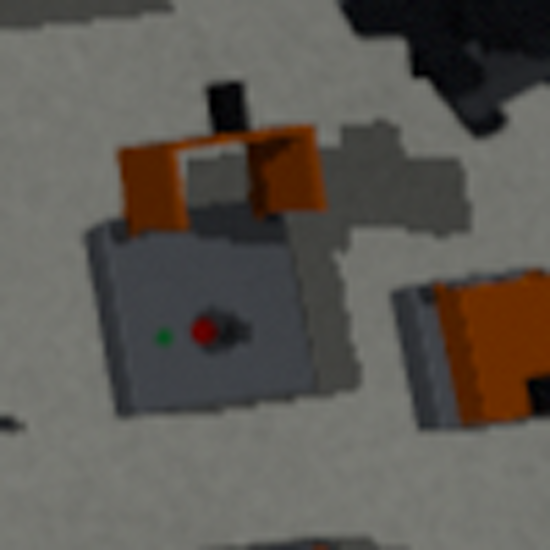

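```bash
python3 - <<'E'
from h import *
c=bot.calibration("top")
print(proj(c,[.5623,-.3268,.2234]),"tab",plane(c,330+228/5.5,170+88/5.5,.128), plane(c,330+228/5.5,170+125/5.5,.12))
from bx import w2b
print(w2b(plane(c,330+228/5.5,170+88/5.5,.12)),w2b(plane(c,330+228/5.5,170+133/5.5,.122)))
E
```

```text
[393.76247003 170.21450169] tab [ 0.54852857 -0.30904116  0.128     ] [ 0.53428223 -0.31031759  0.12      ]
[ 8.57e+01 -1.00e-01  1.20e+02] [ 66.6   3.9 122. ]
```

View pics/top19.png

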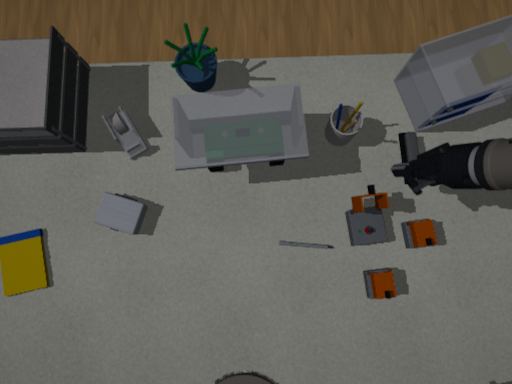

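drive_tool(increments="0 -0.001 -0.028 0;0 -0.001 -0.028 0;0 -0.001 -0.028 0;0 0 -0.027 0;-0.012 -0.001 0.002 0;-0.012 -0.001 0.002 0;-0.012 -0.001 0.002 0;0 0 0 0")

```text
t: 36.0
eef_pos: [0.5183, -0.3476, 0.1407]
tool_rot: [0.169, -0.332, 0.908, 0.191]
contact_force: [0.0, -0.8, -0.2]
gripper_width: 0.001
```

```bash
python3 look.py 20 top scene
```

```text
t 36.0 q [ 1.321  0.831 -0.929  1.63   0.146  1.04   2.745]
pos [ 0.5183 -0.3476  0.1407] zax [ 0.181  0.459 -0.87 ] yax [-0.668  0.706  0.234] lean deg 29.5 tip [ 0.5223 -0.3375  0.1216] F [ 0.  -0.8 -0.2]
tip box [ 55.6 -23.3 121.6]
```

View pics/top20c.png

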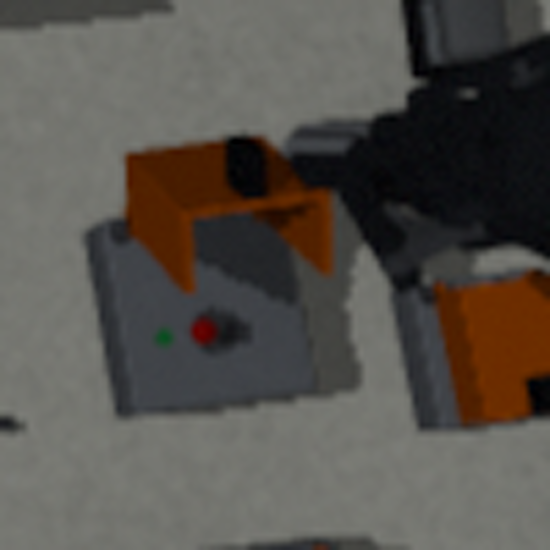

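View pics/scene20c.png

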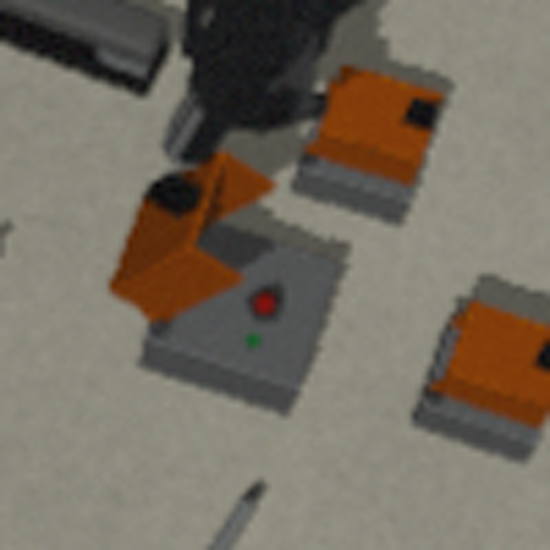

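drive_tool(increments="-0.0138 0 0 0;-0.0138 0 -0.001 0;-0.0155 -0.001 -0.0045 0;-0.0155 -0.001 -0.0045 0;-0.0085 0 -0.0075 0;-0.0085 -0.001 -0.0075 0;0 0 0 0")

```text
t: 36.68
eef_pos: [0.4424, -0.3489, 0.1119]
tool_rot: [0.168, -0.332, 0.908, 0.193]
contact_force: [-0.4, -0.2, 0.5]
gripper_width: 0.001
```

```bash
python3 look.py 21 top scene
```

```text
t 36.68 q [ 1.445  0.816 -0.934  1.764  0.156  0.983  2.821]
pos [ 0.4424 -0.3489  0.1119] zax [ 0.177  0.463 -0.869] yax [-0.669  0.704  0.239] lean deg 29.7 tip [ 0.4462 -0.3387  0.0928] F [-0.4 -0.2  0.5]
tip box [-20.2 -17.3  92.8]
```

View pics/top21c.png

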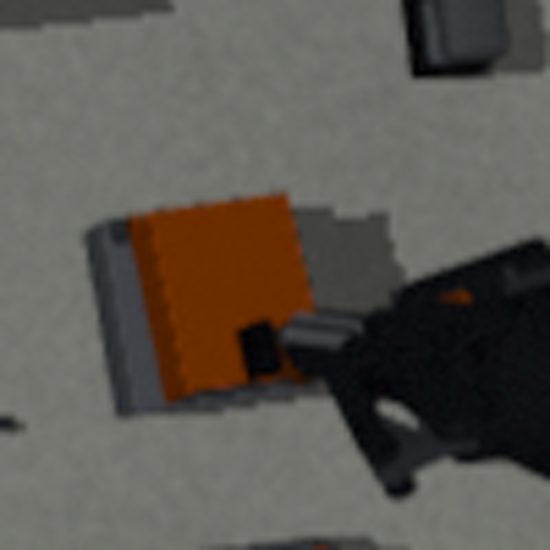

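View pics/scene21c.png

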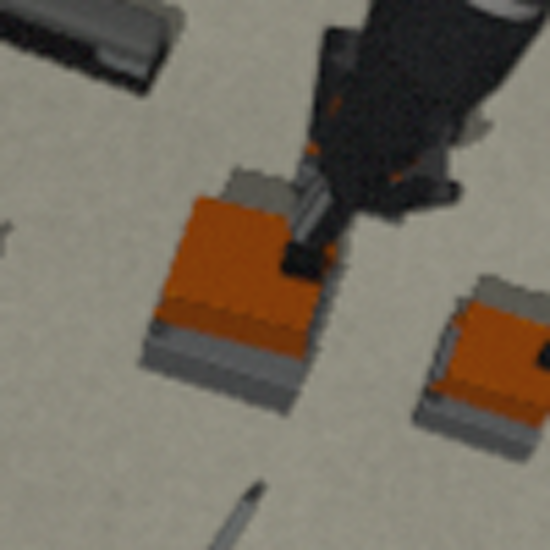

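Nearly shut. Press straight down gently until force rises.

drive_tool(increments="-0.002 0 -0.004 0;-0.002 0 -0.004 0;0 0 -0.003 0;0 0 0 0")

```text
t: 37.12
eef_pos: [0.4416, -0.3484, 0.1032]
tool_rot: [0.17, -0.334, 0.907, 0.193]
contact_force: [-2.0, 0.1, 7.1]
gripper_width: 0.001
```

drive_tool(increments="0 0 -0.003 0;0 0 -0.002 0;0 0 0 0")

```text
t: 37.37
eef_pos: [0.4419, -0.3487, 0.1018]
tool_rot: [0.17, -0.334, 0.907, 0.193]
contact_force: [-13.9, -3.5, 34.4]
gripper_width: -0.0
```

```bash
python3 look.py 22 top
```

```text
t 37.37 q [ 1.442  0.829 -0.928  1.769  0.165  0.967  2.825]
pos [ 0.4419 -0.3487  0.1018] zax [ 0.179  0.463 -0.868] yax [-0.671  0.703  0.236] lean deg 29.8 tip [ 0.4458 -0.3385  0.0827] F [-13.9  -3.5  34.4]
tip box [-20.6 -17.   82.7]
```

View pics/top22c.png

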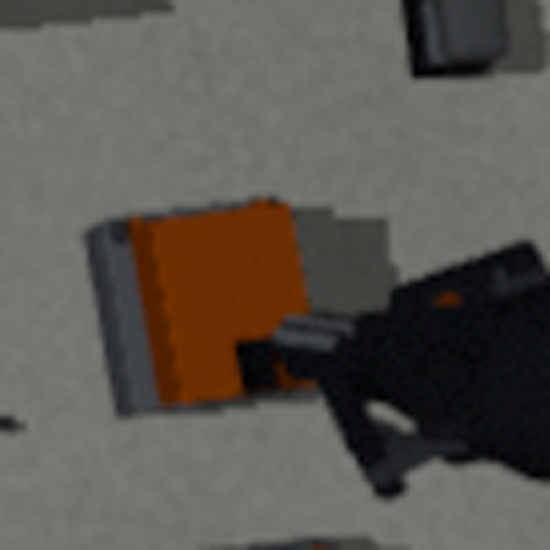

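drive_tool(increments="0 -0.003 0.01 0;0 -0.006 0.02 0;0 -0.01 0.03 0;0 -0.01 0.035 0;0 0 0.035 0;0 0 0.03 0;0 0 0 0")

```text
t: 38.0
eef_pos: [0.4444, -0.3783, 0.2642]
tool_rot: [0.172, -0.335, 0.907, 0.188]
contact_force: [0.7, -0.2, 1.3]
gripper_width: 0.003
```

```bash
python3 look.py 23 top scene; python3 - <<'E'
import cv2,numpy as np
a=cv2.imread("pics/top0.png")[205:250,345:392].astype(int);b=cv2.imread("pics/top23.png")[205:250,345:392].astype(int)
d=np.abs(a-b).max(2);print(d.max(),(d>25).sum())
v=np.hstack([a,b]).astype(np.uint8);cv2.imwrite("pics/cmp.png",cv2.resize(v,None,fx=8,fy=8,interpolation=0))
E
```

```text
t 38.0 q [ 1.512  0.67  -1.024  1.606  0.056  1.251  2.828]
pos [ 0.4444 -0.3783  0.2642] zax [ 0.186  0.457 -0.87 ] yax [-0.672  0.705  0.227] lean deg 29.5 tip [ 0.4485 -0.3682  0.2451] F [ 0.7 -0.2  1.3]
tip box [-20.8 -46.8 245.1]
8 0
```

View pics/top23.png

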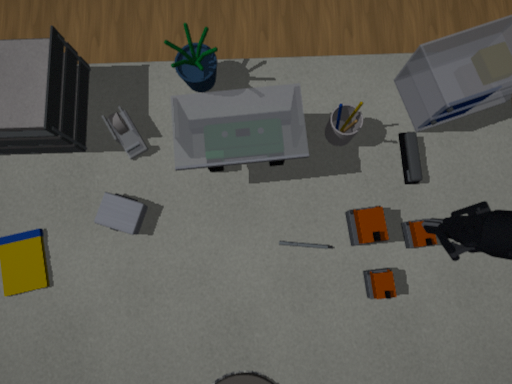

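View pics/cmp.png

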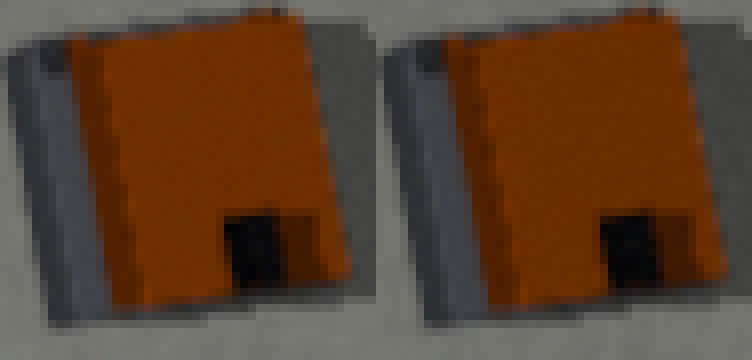

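The guard's pixels match the opening picture (largest difference 8 grey levels). The punch sits under the shelf, the bystanders look unmoved, and the arm is clear of everything. I am handing in.

```bash
python3 - <<'E'
from station import bot
print(bot.hand_in())
E
```

```text
the job is handed in; nothing more can be done
None
```

I carried out the whole job and handed it in at about 38 s of the 72 s; the station gave no verdict.

**What I did**
- **Lean:** The drive has no tilt command, so I leaned the tool about 31° by driving it against its reach limits. I then swung the elbow to a side where that lean worked low down.
- **Punch:** I pushed the right and left bumpers in turn until the block resisted, with 31 N on the left and 41 N on the right.
- **Power box:** I lifted the guard to about 1.4 rad by its open front, pushed the toggle over to its stop, swept the guard down from behind and pressed it shut with 34 N.

**What the last checks showed**
- **Punch:** The bumper faces measured 29 to 30 mm behind the shelf edge, where home is 30 mm. It was square to within about 0.01 rad. While walking it in, the largest skew I saw between pushes was about 0.09 rad.
- **Toggle:** The two cameras disagreed slightly. The ball moved 20.5 mm (top view) or 21.5 mm (scene view) of the expected 22.6 mm, which works out to about 0.8 rad or a little more, against the 0.75 needed. Pushing on with 12 N did not move it further. I could not look again once the guard was shut.
- **Guard:** In the top view it looks the same as in the first picture (largest difference 8 grey levels).
- **Bystanders:** By eye, none of them has moved in the top view.

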